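# Turn the drained sample pans over onto the warming plate and let the hood down

### The job

The washed sample pans have drained on the white board, most of them upside down, and must be warmed dry before the next weighing. Lay every pan flat and open side up on the warming plate, wholly inside its edges so that the hood can close over it; a pan that is upside down can be turned over by pushing it against the front of the plate's housing until it stands up and tips over onto the plate. Leave the hood locked open until all the pans are on, then lift the knee of its folding stay past centre to unlock it and lower the hood until it is fully shut; do not shove the sample jar that stands beside the work about.

Things in the scene. Friction and masses are not known exactly. Their poses are not given: they have to be found in the camera images.
- dryer: low warming plate, fixed to the desk: solid grey housing 190 mm deep (own x) by 330 mm wide (own y), plate on top 30 mm above the desk; origin at the centre of its underside; own -x is its front, own z up. A back stop 7 mm high has its face at own x = +87 mm. Three pans fit side by side, long sides along own x, at own y -100, 0 and +100 mm; a control pod 28 mm high sits on its left side
- plate_front (a point): middle of the front top edge of the dryer's housing, 30 mm above the desk, at own x = -95 mm of the dryer; below it the front is a flat upright wall down to the desk, square to own x; no rim stands up at this edge. The shut hood reaches 6 mm in front of it and 170 mm either side, with skirts down to the edge of the plate
- hood (a joint): hinge of the hood: 0 = standing open at 78 degrees, locked by the stay; grows as it is lowered; 1.36 = fully shut. Damped and a little stiff: unlocked, it stays where it is left while steep (below about 0.25) and sinks by itself, at most about 1 rad/s, once lower; pressing or pulling it with 2 to 5 N at the handle moves it
- hood_handle (a point): middle of the black bar handle on the hood's free edge, 12 mm thick, 130 mm long along own y of the dryer, 38 mm clear of the hood's edge, held by two posts 50 mm either side of the middle; it is 0.24 m from the hinge axis, points upward when the hood is open and lies in front of the housing when it is shut
- hood_hinge (a point): middle of the hood's hinge axis, at the back of the housing 35 mm above the desk; the axis lies along own y of the dryer
- stay_knee (a joint): knee of the folding stay on the right side (own -y) of the dryer: 0 = sagged against its stop, hood locked open; 0.20 = the two links straight (centre); above 0.20 = past centre, unlocked; it folds on to about 2.8 as the hood comes down
- stay_knob (a point): centre of the black knob on the stay's knee, 16 mm thick, 34 mm long along own y of the dryer, 40 mm outside the housing's side; lift it up and forward (away from the hood, round the stay's lower pivot) by 20 mm or more to pass centre. The links carry it: it can only move on a circle about stay_pivot (own x-z plane of the dryer)
- stay_pivot (a point): point on the axis of the lower pivot of the stay, in line (along own y) with the middle of the knob; the knob moves on a circle of about 80 mm radius about it
- board: white cutting board, 258 mm (own x) by 395 mm (own y), 12 mm thick, fixed; origin at the centre of its underside on the desk; the pans start on it
- pan_a_c (a point): shallow open sample pan of dark sheet steel, 130 mm long, 60 mm wide, 18 mm high, upright walls, walls and floor 3 to 4 mm, about 0.12 kg; point at its centre (half-way up); own x along its length, own y across it, own z out of its open side (z up = open side up, z down = upside down). Fingertips pressed on its end with 10 to 20 N drag that end up
- pan_b_c (a point): shallow open sample pan of dark sheet steel, 130 mm long, 60 mm wide, 18 mm high, upright walls, walls and floor 3 to 4 mm, about 0.12 kg; point at its centre (half-way up); own x along its length, own y across it, own z out of its open side (z up = open side up, z down = upside down). Fingertips pressed on its end with 10 to 20 N drag that end up
- pan_c_c (a point): shallow open sample pan of dark sheet steel, 130 mm long, 60 mm wide, 18 mm high, upright walls, walls and floor 3 to 4 mm, about 0.12 kg; point at its centre (half-way up); own x along its length, own y across it, own z out of its open side (z up = open side up, z down = upside down). Fingertips pressed on its end with 10 to 20 N drag that end up
- pan_d_c (a point): shallow open sample pan of dark sheet steel, 130 mm long, 60 mm wide, 18 mm high, upright walls, walls and floor 3 to 4 mm, about 0.12 kg; point at its centre (half-way up); own x along its length, own y across it, own z out of its open side (z up = open side up, z down = upside down). Fingertips pressed on its end with 10 to 20 N drag that end up
- jar: loose white sample jar with a screw lid, 74 mm across, 87 mm high, origin at its underside; a bystander

How it is judged:
On the way, in this order (a step that is already met when the one before it is completed fails the run):
1. all pans lie on the plate open side up, inside its edges, the hood still locked open (x of pan_a_c in the frame of dryer between -0.036 and 0.03 m and y of pan_a_c in the frame of dryer between -0.14 and 0.14 m and z of pan_a_c in the frame of dryer between 0.034 and 0.044 m and angle between each of pan_a_c, pan_b_c, pan_c_c, pan_d_c's own z axis and vertical below 0.12 rad and x of pan_b_c in the frame of dryer between -0.036 and 0.03 m and y of pan_b_c in the frame of dryer between -0.14 and 0.14 m and z of pan_b_c in the frame of dryer between 0.034 and 0.044 m and x of pan_c_c in the frame of dryer between -0.036 and 0.03 m and y of pan_c_c in the frame of dryer between -0.14 and 0.14 m and z of pan_c_c in the frame of dryer between 0.034 and 0.044 m and x of pan_d_c in the frame of dryer between -0.036 and 0.03 m and y of pan_d_c in the frame of dryer between -0.14 and 0.14 m and z of pan_d_c in the frame of dryer between 0.034 and 0.044 m and value of joint stay_knee below 0.12 rad and value of joint hood below 0.15 rad), for 0.2 s.
2. the knee of the stay is past centre (unlocked) (value of joint stay_knee above 0.26 rad), for 0.1 s.
At the end, for the whole second after the job is handed in: every pan lies flat on the warming plate, open side up (own z within 0.12 rad of vertical), wholly over the plate, at rest, and the hood is fully shut (joint above 1.33) (x of pan_a_c in the frame of dryer between -0.036 and 0.03 m and y of pan_a_c in the frame of dryer between -0.14 and 0.14 m and z of pan_a_c in the frame of dryer between 0.034 and 0.044 m and angle between each of pan_a_c, pan_b_c, pan_c_c, pan_d_c's own z axis and vertical below 0.12 rad and x of pan_b_c in the frame of dryer between -0.036 and 0.03 m and y of pan_b_c in the frame of dryer between -0.14 and 0.14 m and z of pan_b_c in the frame of dryer between 0.034 and 0.044 m and x of pan_c_c in the frame of dryer between -0.036 and 0.03 m and y of pan_c_c in the frame of dryer between -0.14 and 0.14 m and z of pan_c_c in the frame of dryer between 0.034 and 0.044 m and x of pan_d_c in the frame of dryer between -0.036 and 0.03 m and y of pan_d_c in the frame of dryer between -0.14 and 0.14 m and z of pan_d_c in the frame of dryer between 0.034 and 0.044 m and value of joint hood above 1.33 rad and linear speed of each of pan_a, pan_b, pan_c, pan_d below 0.02 m/s); the robot touches nothing.
It fails at once if the sample jar is shoved more than 30 mm (distance of jar from where it was at the start of the episode above 0.03 m).
Of pan_a, pan_b, pan_c, pan_d only 2 to 3 are there at a start; the rules pass over those that are not, and their reading is None.
At some moment in a run one of pan_a, pan_b, pan_c, pan_d may be knocked a few centimetres aside while the robot is not near it.
Once in a run the grip may slacken for a moment while it holds something.
It also fails if it takes over 210 s, if anything falls off the work surface, if the arm or the gripper's body presses on something with over 40 N, if the wrist force passes 120 N, or if a joint passes its speed limit or range.

### The arm

A 7-joint arm with a two-finger parallel gripper is mounted at the origin on a cart in front of the work surface, level with it; the furniture and walls round the work are solid. World frame = base frame: x ahead of the robot, y to its left, z up, the work surface at z = 0. Lengths are in m, angles in rad, forces in N, time in s.
With the tool pointing down it reaches from about 0.4 to 0.925 m from the base axis. Payload 5.6 kg.
Tool frame: the origin (TCP) lies at the very end of the fingers, on their centre line; the grasp point (between the pads) lies bot.tcp_to_grasp behind it (bot.tcp_to_grasp is the distance from the TCP to the grasp point, in m); z points along the fingers, y is the direction in which the jaws open and shut (so a half turn about z gives the same grasp; the last joint's range is limited). The gripper opens to 85 mm and grips with 20 to 120 N. Pads are 22 mm wide; open, the fingers measure 114 mm over their backs; the gripper's body (76 mm by 85 mm) begins 54 mm behind the grasp point. The pads swing forward as they close: fully open they stand 13 mm farther back than shut.
Start: joints at [1.199, 0.468, -0.012, 1.603, 0.006, 1.071, -0.056], TCP at [0.21, -0.615, 0.231] pointing down, gripper open.
Joint ranges: [-2.53, 2.53], [-0.31, 2.02], [-1.57, 1.55], [0.28, 2.44], [-1.29, 4.43], [0.15, 1.84], [-2.92, 2.92]. Speed limits (rad/s): [2.57, 2.57, 3.14, 3.14, 3.14, 3.14, 3.14].

### API

Orientations are given as a 3x3 rotation matrix whose columns are the frame's x, y, z axes.
In Python, from cell import bot, get_image gives the robot as it stands.
- The arm moves only by the shell command python3 -m pendant 'ROWS'. ROWS is JSON, a list of rows, each a list of 5 numbers: the gripper command: -1 is fully open, 1 is shut, values between are in proportion, then the shift along the tool's x, y, z in m, then the turn about the tool's z in rad. In form: [[claw, dx, dy, dz, turn], ...]. A call has 1 to 12 rows; each row is the pose to reach, as a shift and turn from the pose measured when the call began, along the tool's axes at that moment; what a row does not reach only later rows make up. A row lasts 1/8 s, in which the tool goes at most 62.5 mm and 10.7 degrees, less where a joint would pass 70% of its speed; a pose out of reach is approached as far as the arm can. A call with a gripper value outside its range is refused whole. The fingers move at their own pace and stop on an object; the grip force is fixed at half the most. Time passes only in rows, so rows that repeat a pose let the fingers close. It gives the time, the measured TCP pose, the force and the opening at its end, in the units of the state.
- bot.read_state(): the state, without advancing time (a new reading comes with each control period).
- get_image(name): name is "side" or "top" or "wrist"; returns a dict with "image" (480x640x3 uint8, red, green, blue), "range_z" (480x640 float32, m along the optical axis (not along the pixel's ray), 0 where there is no reading), "vfov" (degrees; the focal length in pixels is half the picture's height over the tangent of half this angle, whatever the lens; pixels are square), "cx", "cy" (the principal point, pixels), "eye" and "rotation" of the camera in the world; the wrist camera has in their place "tool_from_camera" (4x4, takes a point from camera to tool coordinates, whose origin is the TCP and whose axes are the flange's). Camera axes: x right, y up, looking along -z (the intrinsics and any distortion apply to the point x, -y, -z); pixel columns grow to the right and rows downward; lengths in m; the calibration is good to about 2 mm. A picture is of the moment at which its call begins: read the wrist's pose just before it.
- bot.sign_off(): hands the job in, once; it reports no verdict.
The state is a dict: "time_s": time; "joint_positions": joint angles; "dq": joint speeds; "tau": joint torques, N m; "position": TCP position; "ee_rot": TCP orientation; "force": force on the tool from outside, world axes, zero at the start; "torque": the same for the moment, N m; "width": finger opening in m.
Only numpy, scipy, OpenCV 4.12 (cv2) and the standard library are available. Lean on these libraries where they do the work, as an engineer would, in place of code of your own. Each camera call takes 0.05 s, during which the arm holds its last target.

## Working session

There is one attempt and no reset: what is moved stays moved. The work goes in short steps, Python scripts to look and compute and a shell command to move; the robot and the scene stay as the last step left them, time stands still between calls to the robot, and variables do not carry over. Pictures are saved under pics/ and viewed, and the job is handed in when it is done.

```bash
ls; mkdir -p pics
cat > h.py <<'E'
import numpy as np, cv2
from cell import bot, get_image
def snap(name, fn):
    s=bot.read_state(); g=get_image(name)
    cv2.imwrite('pics/'+fn, cv2.cvtColor(g['image'],cv2.COLOR_RGB2BGR))
    np.savez('pics/'+fn[:-4]+'.npz', **{k:v for k,v in g.items()}, pos=s['position'], rot=s['ee_rot'])
    return g
def load(fn):
    return dict(np.load('pics/'+fn+'.npz'))
def cam(g):
    f=240/np.tan(np.radians(float(g['vfov']))/2)
    if 'eye' in g: return f,np.array(g['rotation']),np.array(g['eye'])
    T=np.array(g['tool_from_camera']); R=np.array(g['rot']); 
    return f,R@T[:3,:3],R@T[:3,3]+np.array(g['pos'])
def pt(g,u,v,z=None):
    """pixel->world by range, or onto plane z"""
    f,R,e=cam(g)
    d=R@np.array([(u-g['cx'])/f,-(v-g['cy'])/f,-1])
    if z is None: return e+d*g['range_z'][int(round(v)),int(round(u))]
    return e+d*(z-e[2])/d[2]
def cloud(g):
    f,R,e=cam(g); v,u=np.mgrid[0:480,0:640]; r=g['range_z']
    d=np.stack([(u-g['cx'])/f,-(v-g['cy'])/f,-np.ones_like(u,float)],-1)
    P=e+(d*r[...,None])@R.T
    P[r<=0]=np.nan
    return P
E
python3 - <<'E'
from h import *
for n in ('side','top','wrist'):
    g=snap(n,n+'0.png'); print(n,{k:(v if np.size(v)<17 else v.shape) for k,v in g.items()})
print(bot.read_state(), bot.tcp_to_grasp)
E
```

```text
pics
side {'image': (480, 640, 3), 'range_z': (480, 640), 'vfov': 44.396394968527815, 'cx': 323.81543002331193, 'cy': 248.15052210100285, 'eye': array([ 0.83385753, -0.78642114,  1.02495283]), 'rotation': array([[ 0.94066228, -0.25302518,  0.2261255 ],
       [ 0.33933642,  0.69686046, -0.63185148],
       [ 0.00229641,  0.67109147,  0.74137101]])}
top {'image': (480, 640, 3), 'range_z': (480, 640), 'vfov': 53.83530912458117, 'cx': 317.12403912198295, 'cy': 241.40280053508488, 'eye': array([ 0.44683955, -0.05246239,  1.13871712]), 'rotation': array([[-1.73904304e-02,  9.89984435e-01, -1.40101362e-01],
       [-9.99843243e-01, -1.76848759e-02, -8.56862506e-04],
       [-3.32595576e-03,  1.40064499e-01,  9.90136796e-01]])}
wrist {'image': (480, 640, 3), 'range_z': (480, 640), 'vfov': 65.01462639428011, 'cx': 321.8025985309083, 'cy': 247.63675846563052, 'tool_from_camera': array([[ 9.98325476e-04,  9.51887148e-01,  3.06447157e-01,
         7.87425171e-02],
       [ 9.99999341e-01, -7.76455397e-04, -8.45910618e-04,
         1.12836856e-03],
       [-5.67268897e-04,  3.06447799e-01, -9.51
[... 225 characters left out ...]
602469,
        1.07136339, -0.05629563]), 'dq': array([-0.00084582, -0.00136505,  0.00092789, -0.003204  ,  0.00129167,
       -0.00091696,  0.0009176 ]), 'tau': array([-2.45939445e-04, -5.32792175e+01,  2.13408790e-02, -2.51556641e+01,
        1.15801353e-02,  5.53571881e-03,  2.45365140e-05]), 'position': array([ 0.20969684, -0.61479956,  0.23052617]), 'ee_rot': array([[ 9.46441630e-01,  3.22874464e-01, -5.67144871e-04],
       [ 3.22874935e-01, -9.46440812e-01,  1.25154993e-03],
       [-1.32675538e-04, -1.36763582e-03, -9.99999056e-01]]), 'force': array([ 0.62086517,  0.98620811, -0.05083091]), 'torque': array([ 0.00335196, -0.03630756, -0.02747998]), 'width': 0.0854321379757778} 0.0187
```

View pics/top0.png

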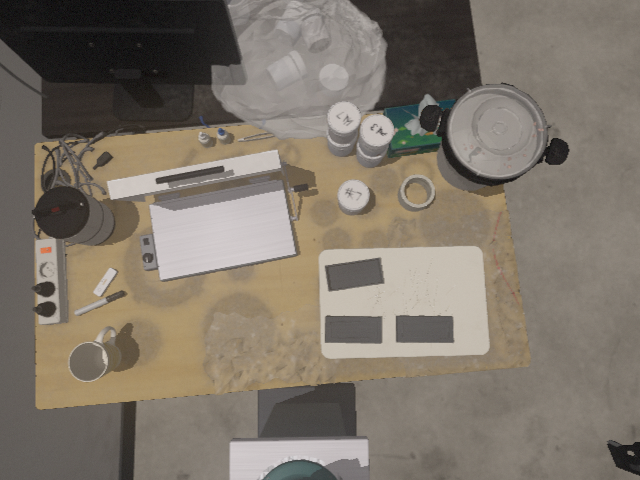

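View pics/side0.png

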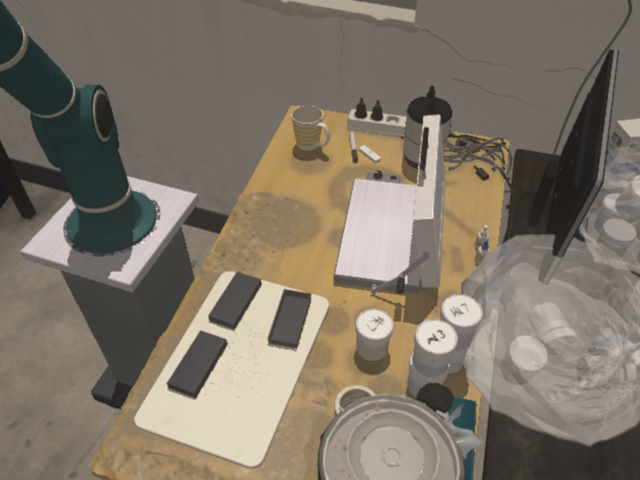

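Three pans are on the board. The one at top px (355,274) looks open side up and the other two upside down. The dryer is at (222,235), with the jar at (353,197) beside the stay knob at (301,188).

```bash
python3 - <<'E'
from h import *
g=load('top0'); P=cloud(g)
hsv=cv2.cvtColor(g['image'],cv2.COLOR_RGB2HSV)
m=((hsv[...,2]<90)&(P[...,2]>0.005)&(P[...,2]<0.06)).astype(np.uint8)
m[:, :310]=0; m[:250]=0;m[360:]=0
n,l,s,c=cv2.connectedComponentsWithStats(m)
for i in range(1,n):
    if s[i,4]<300: continue
    q=P[l==i]; q=q[~np.isnan(q[:,0])]
    w=np.array([pt(g,u,v,0.030) for v,u in np.argwhere(l==i)])[:,:2].astype(np.float32)
    r=cv2.minAreaRect(w); print('pan',s[i],r, 'z pct',np.percentile(q[:,2],[5,25,50,75,95]))
# dryer
for nm,zlo,zhi in (('plate',.025,.034),('board',.008,.016)):
    mm=(abs(P[...,2]-(zlo+zhi)/2)<(zhi-zlo)/2)
    if nm=='plate': mm[:, 305:]=0; mm[:,:140]=0
    else: mm[:,:310]=0
    mm=cv2.morphologyEx(mm.astype(np.uint8),cv2.MORPH_OPEN,np.ones((3,3)))
    n,l,s,c=cv2.connectedComponentsWithStats(mm); i=1+np.argmax(s[1:,4])
    q=P[l==i]; r=cv2.minAreaRect(q[:,:2].astype(np.float32)); print(nm,s[i],r,cv2.boxPoints(r), np.median(q[:,2]))
for nm,u,v in (('jar',353,197),('knob',301,188),('j2',344,120),('handle',190,175)): print(nm,pt(g,u,v))
# image corners of plate
for u,v in ((150,205),(160,279),(297,254),(284,181)): print(u,v,pt(g,u,v),pt(g,u,v,.03))
g=load('side0')
for nm,u,v in (('jar',373,322),('knob',400,285),('handle',423,150),('platecorner',336,276),('plate far',355,180)): print(nm,pt(g,u,v))
E
python3 - <<'E'
import cv2
a=cv2.imread('pics/top0.png')[160:370,130:500]; cv2.imwrite('pics/c1.png',cv2.resize(a,None,fx=2.1,fy=2.1,interpolation=2))
a=cv2.imread('pics/side0.png')[100:380,260:480]; cv2.imwrite('pics/c2.png',cv2.resize(a,None,fx=2.1,fy=2.1,interpolation=2))
E
```

```text
plate [ 141  180  156  100 9792] ((0.6339006423950195, 0.189286470413208), (0.187147855758667, 0.3598812222480774), 10.561005592346191) [[ 0.5089319   0.34902847]
 [ 0.5748918  -0.00475645]
 [ 0.7588694   0.02954447]
 [ 0.6929095   0.3833294 ]] 0.02930308617300892
board [  319   246   171   112 11268] ((0.46065351366996765, -0.25246864557266235), (0.25766798853874207, 0.39486247301101685), 0.3647073209285736) [[ 0.33056542 -0.05586148]
 [ 0.33307883 -0.45071593]
 [ 0.59074163 -0.44907582]
 [ 0.5882282  -0.05422136]] 0.011618248352661231
jar [ 0.69724863 -0.13531565  0.08291412]
knob [ 0.72199056 -0.01654665  0.07727567]
j2 [ 0.84630918 -0.11393345  0.16955573]
handle [0.69900015 0.18496374 0.27737993]
150 205 [0.6994402  0.34830073 0.0281515 ] [0.69901976 0.34763368 0.03      ]
160 279 [0.52161123 0.32016475 0.024893  ] [0.5212684  0.31845622 0.03      ]
297 254 [ 0.57598405 -0.00293729  0.01749468] [ 0.57454366 -0.00348966  0.03      ]
284 181 [0.76033249 0.0279056  0.00095495] [0.75232958 0.02585395 0.03      ]
jar [ 0.70223945 -0.13485117  0.08588314]
knob [ 0.72677679 -0.0209271   0.07663861]
handle [0.70349719 0.17045286 0.27763297]
platecorner [ 0.58245443 -0.00391112  0.02648138]
plate far [0.52415008 0.31427511 0.02535019]
```

View pics/c1.png

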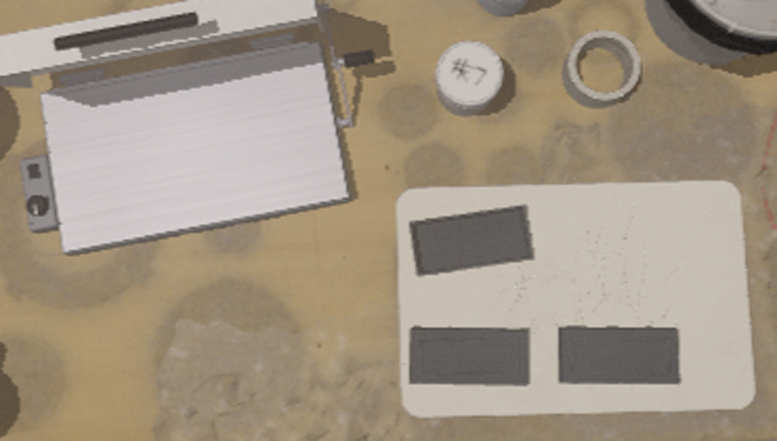

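View pics/c2.png

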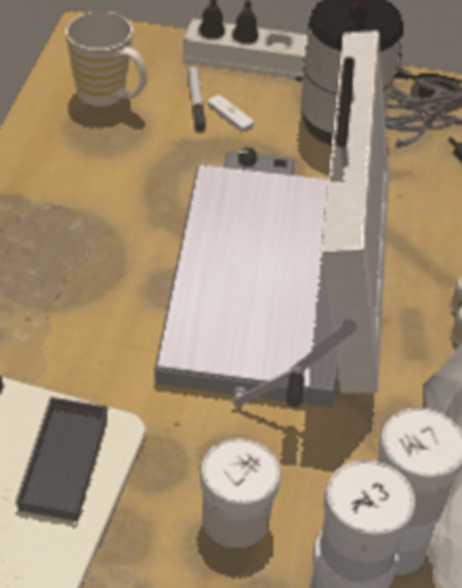

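Run:
```python
from h import *
g=load('top0'); P=cloud(g)
gr=g['image'].astype(int).max(-1)
m=(gr<110).astype(np.uint8); m[:, :318]=0; m[:250]=0;m[350:]=0;m[:,490:]=0
n,l,s,c=cv2.connectedComponentsWithStats(m)
for i in range(1,n):
    if s[i,4]<300: continue
    q=P[l==i]
    w=np.array([pt(g,u,v,0.029) for v,u in np.argwhere(l==i)])[:,:2].astype(np.float32)
    r=cv2.minAreaRect(w); print('pan',s[i],np.round(r[0],4),np.round(r[1],4),r[2], 'z pct',np.nanpercentile(q[:,2],[5,25,50,75,95]))
    x,y,ww,h=s[i,:4]; print(np.round(P[y+h//2,x-2:x+ww+2:4,2]*1000))
for nm in('top0','side0'):
    g=load(nm); P=cloud(g)
    v=g['image'].astype(int).max(-1)
    mm=(v<70)&(P[...,2]>.05)&(P[...,2]<.11)&(P[...,0]>.6)&(P[...,0]<.8)&(P[...,1]>-.08)&(P[...,1]<.03)
    q=P[mm]; print('knob',len(q),q.mean(0),q.min(0),q.max(0))
    mm=(v<60)&(P[...,2]>.25)&(P[...,2]<.30)&(P[...,0]>.6)&(P[...,0]<.8)
    q=P[mm]; print('handle',len(q),q.mean(0),q.min(0),q.max(0))
```

```text
pan [ 325  258   59   33 1388] [ 0.5256 -0.1363] [0.0597 0.1291] 7.390685558319092 z pct [0.01202669 0.01424647 0.01595412 0.01772744 0.02958305]
[10. 29. 16. 14. 14. 16. 13. 16. 16. 13. 16. 18. 19. 16. 16. 13.]
pan [ 325  316   57   27 1467] [ 0.3982 -0.1307] [0.1293 0.0591] 89.00659942626953 z pct [0.02536883 0.02807651 0.02960955 0.03097854 0.0332395 ]
[10. 31. 28. 30. 27. 32. 27. 34. 34. 29. 28. 29. 31. 32. 31. 12.]
pan [ 396  316   58   26 1479] [ 0.3965 -0.295 ] [0.1311 0.0568] 89.00711059570312 z pct [0.02510842 0.0280973  0.02949846 0.03098779 0.03286959]
[13. 32. 31. 31. 27. 28. 29. 29. 28. 30. 32. 28. 28. 32. 28. 10.]
knob 9 [ 0.72482948 -0.02503256  0.07688012] [ 0.71973925 -0.03028982  0.07318131] [ 0.73125067 -0.01675841  0.08089519]<stdin>:18: RuntimeWarning: Mean of empty slice.
  ret = um.true_divide(
Traceback (most recent call last):
ValueError: zero-size array to reduction operation minimum which has no identity
```

```bash
cat >> h.py <<'E'
TH=np.radians(9.4); DC=np.array([0.6417,0.173]); 
def own(p):
    p=np.asarray(p); d=p[...,:2]-DC; c,s=np.cos(TH),np.sin(TH)
    return np.concatenate([np.stack([d[...,0]*c+d[...,1]*s,-d[...,0]*s+d[...,1]*c],-1),p[...,2:]],-1)
def world(x,y,z):
    c,s=np.cos(TH),np.sin(TH); return np.array([DC[0]+x*c-y*s,DC[1]+x*s+y*c,z])
def to(p,yaw):
    s=bot.read_state(); R=np.array(s['ee_rot']); c=np.degrees(np.arctan2(R[1,0],R[0,0]))
    d=R.T@(np.array(p)-s['position']); t=-((yaw-c+180)%360-180)
    print('t%.1f'%s['time_s'],'pos',np.round(s['position'],4),'yaw %.1f'%c,'own',np.round(own(s['position']),4),'F',np.round(s['force'],1),'w %.4f'%s['width'],'j7 %.2f'%s['joint_positions'][6])
    print('MOVE dxyz',np.round(d,4),'turn %.4f'%np.radians(t),'rows>=%.1f'%max(np.linalg.norm(d)/.0625,abs(t)/10.7))
E
python3 - <<'E'
from h import *
g=load('top0'); P=cloud(g)
# front edge fit: bright plate to desk; use plate mask colour+height
O=own(P); hsv=cv2.cvtColor(g['image'],cv2.COLOR_RGB2HSV)
m=((hsv[...,1]<40)&(hsv[...,2]>130)&(abs(O[...,2]-.03)<.012)&(abs(O[...,0])<.12)&(abs(O[...,1])<.2)).astype(np.uint8)
pts=[]
for u in range(175,290,2):
    v=np.where(m[:,u])[0]
    if len(v): pts.append(pt(g,u,v.max()+.5,.03))
pts=np.array(pts); k=np.polyfit(pts[:,1],pts[:,0],1); print('front slope deg',np.degrees(np.arctan(-k[0])), 'ownx',own(pts)[[0,10,25,-1],0])
R=[];L=[]
for v in range(215,250,3):
    u=np.where(m[v])[0]; L.append(own(pt(g,u.min()-.5,v,.03))[1]);R.append(own(pt(g,u.max()+.5,v,.03))[1])
print('L',np.median(L),'R',np.median(R))
g=load('side0');O2=own(cloud(g))
for A in(O,O2):
  for zl in (.06,.1,.14,.18,.22,.26):
    mm=(abs(A[...,2]-zl)<.012)&(A[...,0]>-.08)&(A[...,0]<.2)&(A[...,1]>-.15)&(A[...,1]<.17)
    if mm.any(): print(zl,mm.sum(),np.percentile(A[mm][:,0],[1,5,50]))
to([.52,-.092,.13],97.4)
E
```

```text
front slope deg 9.919339705606834 ownx [-0.09561162 -0.09480004 -0.09591014 -0.0928343 ]
L 0.16624117039947806 R -0.15960645097198778
0.06 3 [0.09291157 0.09308635 0.09505273]
0.1 11 [0.08115853 0.083174   0.19674355]
0.14 2 [0.0723636  0.07243196 0.073201  ]
0.18 3 [0.0645248  0.06469095 0.06656008]
0.22 235 [0.05366298 0.05409605 0.05828114]
0.26 20 [0.05503761 0.0551897  0.0559104 ]
0.06 115 [0.12601947 0.12677963 0.12958192]
0.1 118 [0.1170008  0.11795064 0.12072411]
0.14 119 [0.10825818 0.10926244 0.11221061]
0.18 132 [0.10018233 0.10080579 0.10381078]
0.22 271 [0.05424194 0.05524703 0.07588813]
0.26 29 [0.0556834  0.05595242 0.06497149]
t0.1 pos [ 0.2097 -0.6148  0.2305] yaw 18.8 own [-0.5549 -0.7067  0.2305] F [ 0.6  1.  -0.1] w 0.0854 j7 -0.06
MOVE dxyz [ 0.4625 -0.3945  0.101 ] turn -1.3712 rows>=9.9
```

```bash
sed -i 's/^TH=.*/TH=np.radians(9.6); DC=np.array([0.6412,0.176]);/' h.py
python3 -m pendant '[[-1,0.4625,-0.3945,0.0,-1.371],[-1,0.4625,-0.3945,0.0,-1.371],[-1,0.4625,-0.3945,0.0,-1.371],[-1,0.4625,-0.3945,0.0,-1.371],[-1,0.4625,-0.3945,0.0,-1.371],[-1,0.4625,-0.3945,0.05,-1.371],[-1,0.4625,-0.3945,0.1,-1.371],[-1,0.4625,-0.3945,0.1,-1.371],[-1,0.4625,-0.3945,0.1,-1.371],[-1,0.4625,-0.3945,0.1,-1.371],[-1,0.4625,-0.3945,0.1,-1.371]]'
python3 - <<'E'
from h import *
snap('wrist','w1.png'); snap('top','t1.png')
to([.521,-.102,.015],97.4)
E
```

```text
time_s: 1.52
position: [0.5207, -0.0861, 0.1295]
ee_rot: [[-0.138, 0.99, -0.002], [0.99, 0.138, 0.005], [0.005, -0.002, -1.0]]
force: [0.3, -0.9, 0.4]
width: 0.0853
t1.6 pos [ 0.5198 -0.0914  0.1305] yaw 97.5 own [-0.1643 -0.2434  0.1305] F [ 0.3 -0.2  0.4] w 0.0853 j7 -0.00
MOVE dxyz [-0.0109  0.      0.1155] turn 0.0016 rows>=1.9
```

View pics/w1.png

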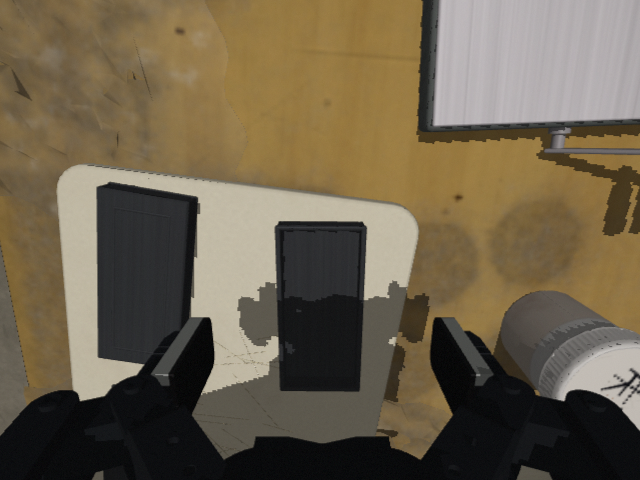

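```bash
python3 -m pendant '[[-1,-0.011,0,0.06,0],[-1,-0.011,0,0.11,0],[-1,-0.011,0,0.121,0],[-1,-0.011,0,0.121,0],[1,-0.011,0,0.121,0],[1,-0.011,0,0.121,0],[1,-0.011,0,0.121,0],[1,-0.011,0,0.121,0],[1,-0.011,0,0.121,0],[1,-0.011,0,0.121,0]]'
python3 - <<'E'
from h import *
snap('wrist','w2.png')
p=world(-.035,.1,.15); to(p,189.6)
E
```

```text
time_s: 2.88
position: [0.5225, -0.1026, 0.0119]
ee_rot: [[-0.13, 0.991, 0.002], [0.991, 0.13, 0.0], [-0.0, 0.002, -1.0]]
force: [-2.1, -0.3, 7.4]
width: 0.0587
t2.9 pos [ 0.5225 -0.1026  0.0119] yaw 97.5 own [-0.1634 -0.2549  0.0119] F [-1.3 -0.7  6.9] w 0.0580 j7 -0.09
MOVE dxyz [ 0.3594  0.1154 -0.138 ] turn -1.6079 rows>=8.6
```

View pics/w2.png

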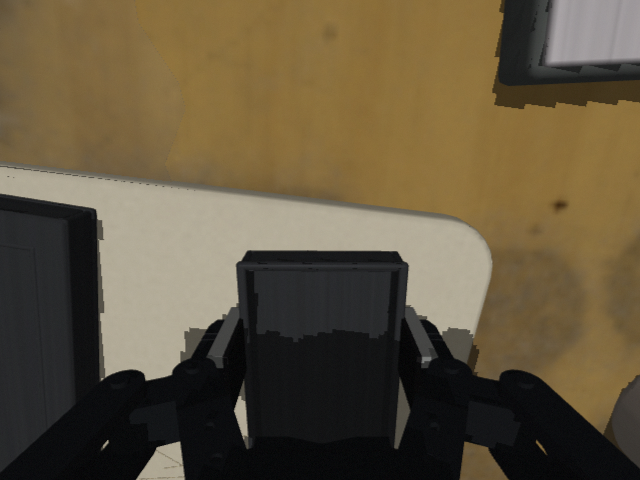

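```bash
python3 -m pendant '[[1,0,0,-0.05,0],[1,0,0,-0.1,0],[1,0,0,-0.1,0]]'
python3 - <<'E'
from h import *
snap('wrist','w3.png')
p=world(-.037,.1,.12); to(p,189.6)
E
```

```text
time_s: 3.3
position: [0.5257, -0.103, 0.1169]
ee_rot: [[-0.13, 0.991, 0.011], [0.992, 0.13, -0.002], [-0.004, 0.011, -1.0]]
force: [-0.4, -0.7, -1.6]
width: 0.0585
t3.4 pos [ 0.5239 -0.1031  0.1146] yaw 97.5 own [-0.1622 -0.2556  0.1146] F [-0.  -0.3 -1.9] w 0.0582 j7 -0.01
MOVE dxyz [ 0.36    0.1119 -0.0056] turn -1.6083 rows>=8.6
```

View pics/w3.png

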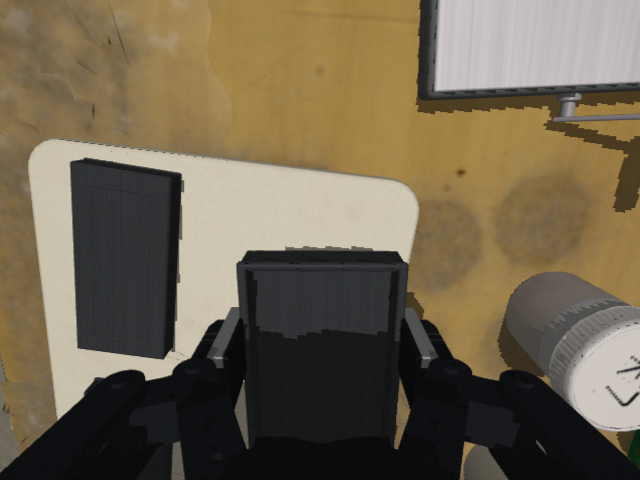

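```bash
python3 -m pendant '[[1,0.04,0.01,-0.025,-0.18],[1,0.08,0.02,-0.025,-0.36],[1,0.12,0.03,-0.025,-0.54],[1,0.16,0.04,-0.025,-0.72],[1,0.2,0.05,-0.02,-0.9],[1,0.24,0.06,-0.015,-1.08],[1,0.28,0.08,-0.01,-1.26],[1,0.32,0.1,-0.005,-1.44],[1,0.36,0.112,-0.005,-1.608],[1,0.36,0.112,-0.005,-1.608],[1,0.36,0.112,-0.005,-1.608]]'
python3 - <<'E'
from h import *
snap('wrist','w4.png');snap('side','s4.png')
p=world(-.037,.1,.034); to(p,189.6)
E
```

```text
time_s: 4.72
position: [0.5874, 0.2676, 0.1181]
ee_rot: [[-0.986, -0.166, 0.005], [-0.166, 0.986, -0.003], [-0.004, -0.004, -1.0]]
force: [-0.0, -0.4, -1.3]
width: 0.0586
t4.8 pos [0.5881 0.2666 0.1187] yaw -170.5 own [-0.0372  0.0982  0.1187] F [-0.3 -0.7 -0.4] w 0.0584 j7 0.78
MOVE dxyz [0.0002 0.0022 0.0847] turn -0.0023 rows>=1.4
```

View pics/w4.png

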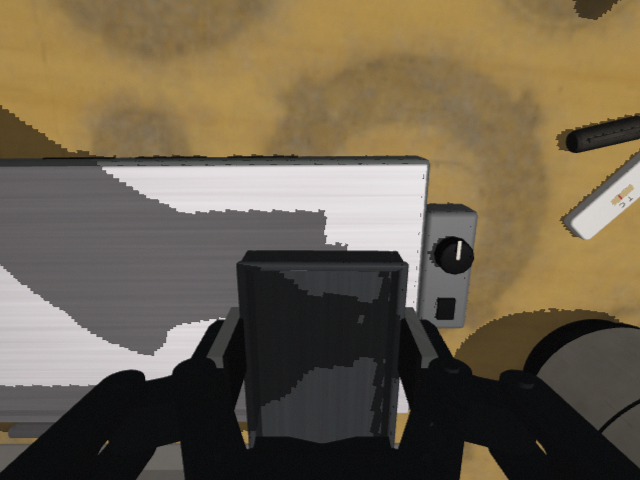

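View pics/s4.png

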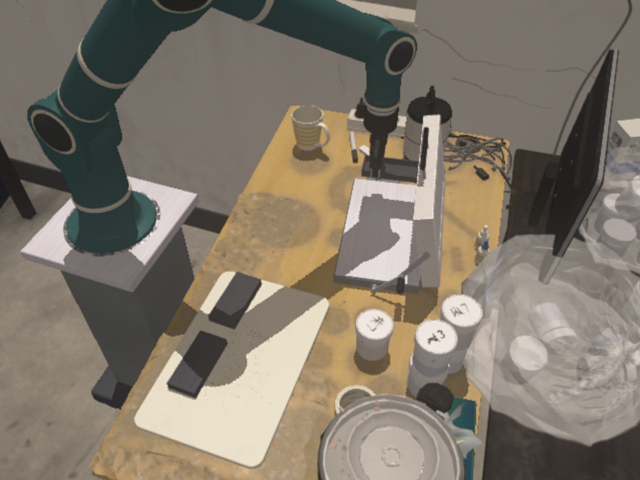

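```bash
python3 -m pendant '[[1,0,0.002,0.04,0],[1,0,0.002,0.075,0],[1,0,0.002,0.088,0],[1,0,0.002,0.088,0],[-1,0,0.002,0.087,0],[-1,0,0.002,0.086,0],[-1,0,0.002,0.086,0],[-1,0,0.002,0.06,0],[-1,0,0.002,0.0,0],[-1,0,0.002,-0.02,0]]'
python3 - <<'E'
from h import *
snap('wrist','w5.png')
to([.398,-.081,.15],90)
E
```

```text
time_s: 6.08
position: [0.5892, 0.2707, 0.1444]
ee_rot: [[-0.986, -0.165, 0.012], [-0.165, 0.986, 0.0], [-0.012, -0.002, -1.0]]
force: [1.0, -0.1, -0.3]
width: 0.0855
t6.1 pos [0.5897 0.2707 0.1455] yaw -170.5 own [-0.035   0.1019  0.1455] F [1.  0.9 1.6] w 0.0853 j7 0.79
MOVE dxyz [ 0.247  -0.3153 -0.0072] turn 1.7364 rows>=9.3
```

View pics/w5.png

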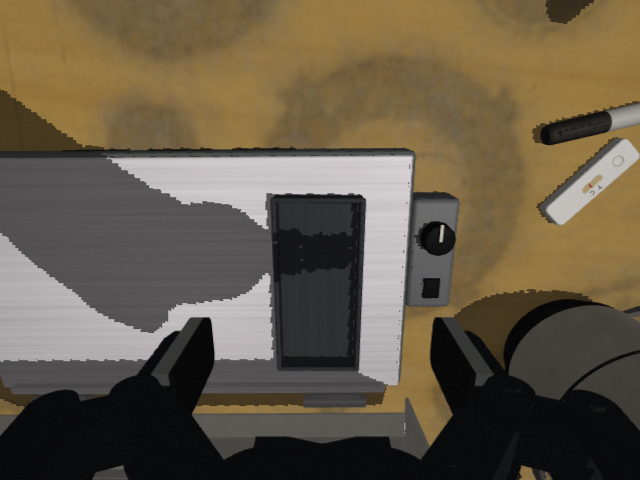

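```bash
python3 -m pendant '[[-1,0.03,-0.04,-0.007,0.18],[-1,0.06,-0.08,-0.007,0.36],[-1,0.09,-0.12,-0.007,0.54],[-1,0.12,-0.15,-0.007,0.72],[-1,0.14,-0.18,-0.007,0.9],[-1,0.17,-0.21,-0.007,1.08],[-1,0.2,-0.25,-0.007,1.26],[-1,0.22,-0.28,-0.007,1.44],[-1,0.247,-0.315,0,1.62],[-1,0.247,-0.315,0.01,1.736],[-1,0.247,-0.315,0.02,1.736],[-1,0.247,-0.315,0.02,1.736]]'
python3 - <<'E'
from h import *
g=snap('wrist','w6.png')
to([.398,-.081,.013],90)
E
```

```text
time_s: 7.62
position: [0.3979, -0.08, 0.1222]
ee_rot: [[-0.004, 1.0, 0.012], [1.0, 0.004, 0.001], [0.001, 0.012, -1.0]]
force: [0.1, -0.2, -0.4]
width: 0.0856
t7.7 pos [ 0.3983 -0.08    0.1226] yaw 90.2 own [-0.2822 -0.2119  0.1226] F [-0.1  0.1  0.9] w 0.0852 j7 -0.10
MOVE dxyz [-0.0011 -0.0018  0.1095] turn 0.0035 rows>=1.8
```

View pics/w6.png

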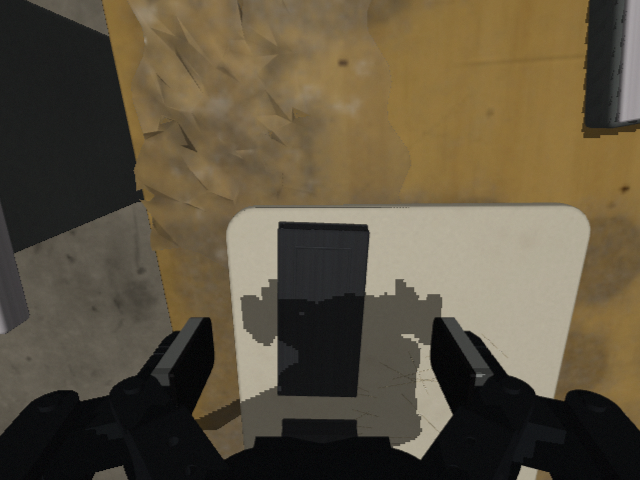

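```bash
python3 -m pendant '[[-1,-0.001,-0.002,0.06,0],[-1,-0.001,-0.002,0.1,0],[-1,-0.001,-0.002,0.108,0],[-1,-0.001,-0.002,0.108,0],[1,-0.001,-0.002,0.108,0],[1,-0.001,-0.002,0.108,0],[1,-0.001,-0.002,0.108,0],[1,-0.001,-0.002,0.108,0],[1,-0.001,-0.002,0.06,0],[1,-0.001,-0.002,0.0,0],[1,-0.001,-0.002,0,0]]'
python3 - <<'E'
from h import *
g=snap('wrist','w7.png'); snap('side','s7.png'); P=cloud(load('side0'))
p=world(-.24,0,.12); to(p,189.6)
E
```

```text
time_s: 9.05
position: [0.3994, -0.0821, 0.127]
ee_rot: [[-0.002, 1.0, 0.023], [1.0, 0.002, -0.003], [-0.003, 0.023, -1.0]]
force: [0.5, 0.1, -1.2]
width: 0.0583
t9.2 pos [ 0.3965 -0.0817  0.1235] yaw 90.1 own [-0.2843 -0.2133  0.1235] F [-0.2 -0.5 -1.8] w 0.0581 j7 -0.11
MOVE dxyz [0.2177 0.0086 0.0034] turn -1.7359 rows>=9.3
```

View pics/s7.png

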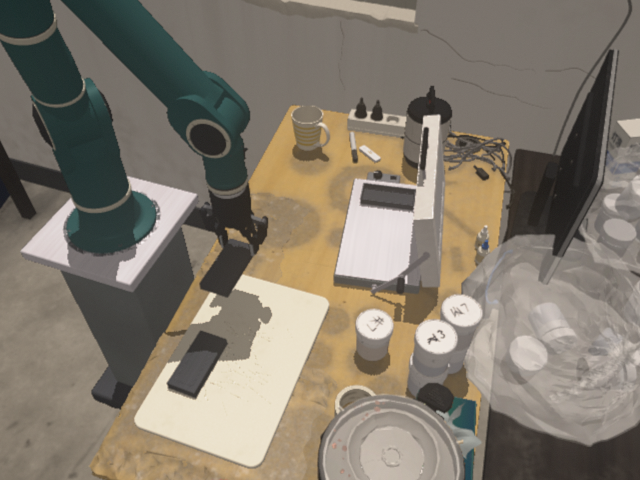

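View pics/w7.png

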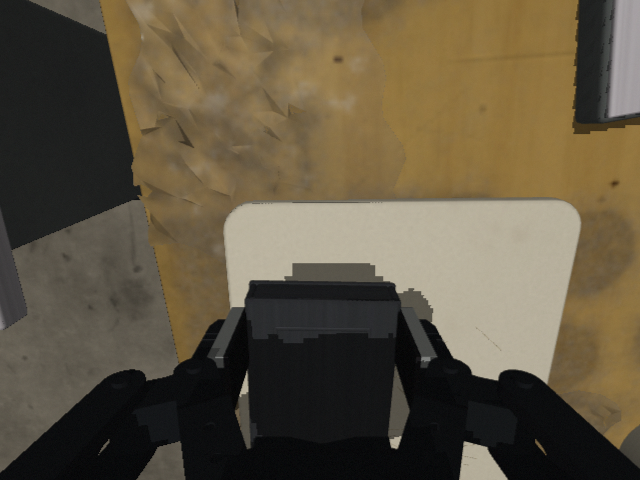

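```bash
python3 -m pendant '[[1,0.02,0,-0.02,-0.18],[1,0.045,0,-0.02,-0.36],[1,0.07,0.002,-0.02,-0.54],[1,0.095,0.004,-0.02,-0.72],[1,0.12,0.006,-0.02,-0.9],[1,0.145,0.006,-0.02,-1.08],[1,0.17,0.008,0,-1.26],[1,0.195,0.008,0,-1.44],[1,0.218,0.008,0.02,-1.62],[1,0.218,0.008,0.04,-1.736],[1,0.218,0.008,0.06,-1.736],[1,0.218,0.008,0.06,-1.736]]'
python3 - <<'E'
from h import *
g=snap('wrist','w8.png'); snap('side','s8.png')
p=world(-.225,0,.004); to(p,189.6)
E
```

```text
time_s: 10.65
position: [0.4026, 0.1359, 0.0614]
ee_rot: [[-0.986, -0.168, 0.01], [-0.168, 0.986, -0.002], [-0.009, -0.003, -1.0]]
force: [0.2, -0.5, -1.2]
width: 0.0584
t10.8 pos [0.4042 0.1364 0.063 ] yaw -170.4 own [-0.2403  0.0005  0.063 ] F [ 0.  -0.5  0.4] w 0.0580 j7 0.69
MOVE dxyz [-0.0145 -0.0003  0.0592] turn 0.0006 rows>=1.0
```

View pics/s8.png

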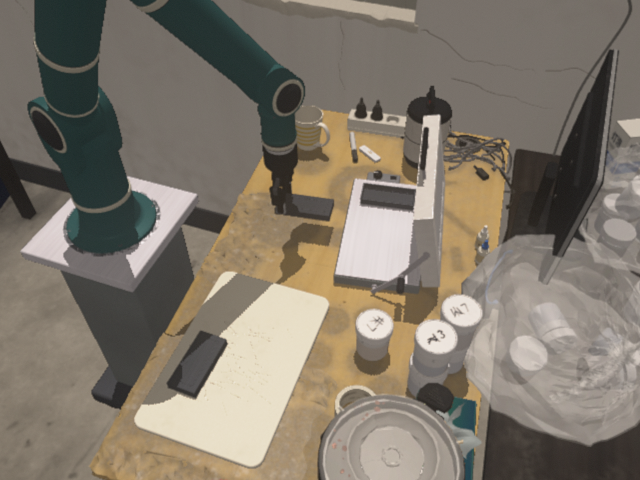

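```bash
python3 -m pendant '[[1,0,0,0.04,0],[1,0,0,0.058,0],[1,-0.01,0,0.059,0],[1,-0.02,0,0.059,0],[1,-0.026,0,0.059,0],[1,-0.03,0,0.059,0],[1,-0.032,0,0.059,0],[1,-0.032,0,0.059,0]]'
python3 - <<'E'
from h import *
snap('side','s9.png')
p=world(-.215,0,.004); to(p,189.6)
E
```

```text
time_s: 11.75
position: [0.4334, 0.1407, 0.0039]
ee_rot: [[-0.986, -0.168, 0.009], [-0.168, 0.986, -0.003], [-0.008, -0.005, -1.0]]
force: [-7.4, -1.7, 1.8]
width: 0.058
t11.8 pos [0.4334 0.1407 0.0039] yaw -170.3 own [-2.108e-01 -2.000e-04  3.900e-03] F [-7.4 -1.7  1.8] w 0.0580 j7 0.60
MOVE dxyz [ 0.0042  0.0002 -0.0001] turn 0.0015 rows>=0.1
```

```bash
python3 -m pendant '[[1,-0.007,0,0,0],[1,-0.007,0,-0.005,0],[1,-0.007,0,-0.010,0],[1,-0.008,0,-0.015,0],[1,-0.009,0,-0.02,0]]'
python3 - <<'E'
from h import *
snap('side','s10.png');snap('wrist','w10.png')
p=world(-.21,0,.004); to(p,189.6)
E
python3 -c "
import cv2
a=cv2.imread('pics/s10.png')[80:320,220:460]; a=cv2.resize(a,None,fx=2,fy=2,interpolation=2)
cv2.imwrite('pics/c10.png',a)"
```

```text
time_s: 12.42
position: [0.4355, 0.1409, 0.0223]
ee_rot: [[-0.985, -0.17, -0.002], [-0.17, 0.985, -0.007], [0.004, -0.007, -1.0]]
force: [-11.9, -1.6, -3.1]
width: 0.058
t12.5 pos [0.4357 0.1413 0.0226] yaw -170.2 own [-0.2084  0.      0.0226] F [-11.9   1.3  -2.8] w 0.0583 j7 0.65
MOVE dxyz [0.0016 0.0001 0.0186] turn 0.0033 rows>=0.3
```

View pics/c10.png

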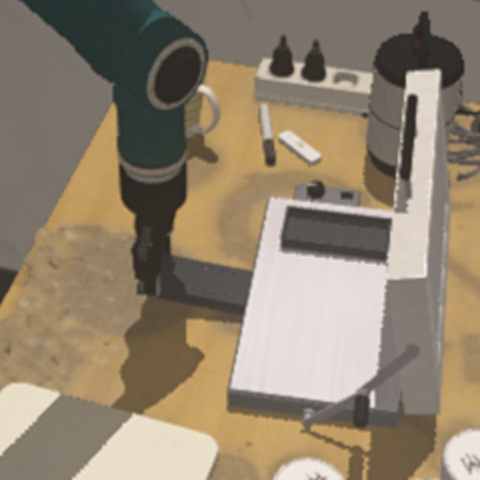

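View pics/w10.png

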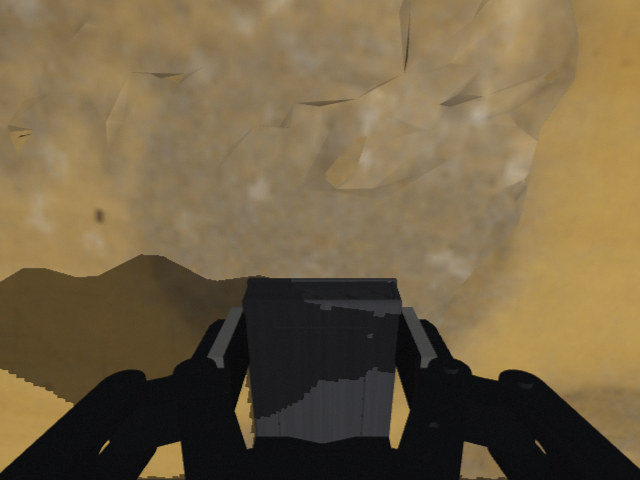

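```bash
python3 -m pendant '[[1,-0.009,0,-0.005,0],[1,-0.010,0,-0.011,0],[1,-0.012,0,-0.016,0],[1,-0.0135,0,-0.021,0],[1,-0.015,0,-0.025,0],[1,-0.0175,0,-0.03,0],[1,-0.02,0,-0.035,0],[1,-0.022,0,-0.039,0]]'
python3 - <<'E'
from h import *
snap('side','s11.png');snap('wrist','w11.png')
p=world(-.2108,0,.004); to(p,189.6)
E
python3 -c "
import cv2
a=cv2.imread('pics/s11.png')[80:320,220:460]; a=cv2.resize(a,None,fx=2,fy=2,interpolation=2)
cv2.imwrite('pics/c11.png',a)"
```

```text
time_s: 13.52
position: [0.4488, 0.1437, 0.0594]
ee_rot: [[-0.985, -0.172, -0.017], [-0.171, 0.985, -0.012], [0.019, -0.009, -1.0]]
force: [-18.3, 1.3, 2.2]
width: 0.0584
t13.6 pos [0.4489 0.1437 0.0596] yaw -170.1 own [-0.195   0.0002  0.0596] F [-17.6  -1.5   1.6] w 0.0579 j7 0.74
MOVE dxyz [0.0147 0.0004 0.0559] turn 0.0047 rows>=0.9
```

View pics/c11.png

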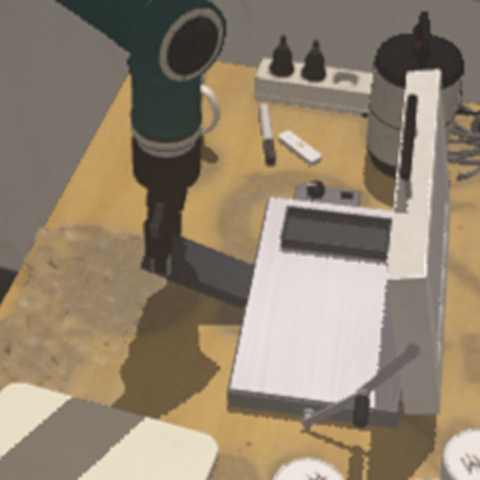

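View pics/w11.png

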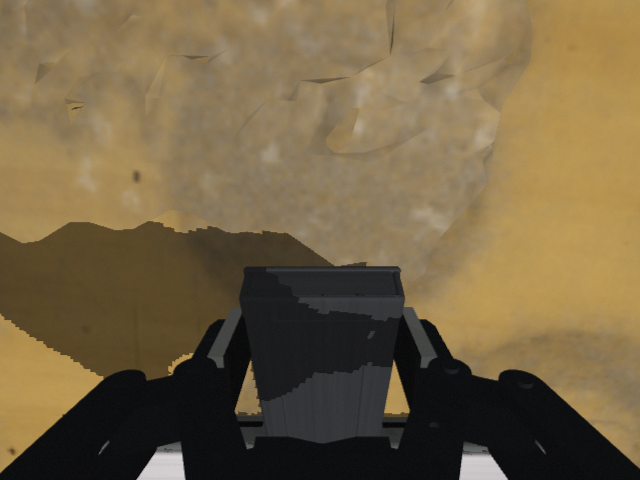

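```bash
python3 -m pendant '[[1,-0.010,0,-0.005,0],[1,-0.014,0,-0.0105,0],[1,-0.017,0,-0.0145,0],[1,-0.020,0,-0.0185,0],[1,-0.0235,0,-0.022,0],[1,-0.027,0,-0.026,0],[1,-0.0305,0,-0.029,0],[1,-0.034,0,-0.0325,0],[1,-0.038,0,-0.0355,0],[1,-0.042,0,-0.0385,0]]'
python3 - <<'E'
from h import *
snap('side','s12.png');snap('wrist','w12.png')
p=world(-.2108,0,.004); to(p,189.6)
E
python3 -c "
import cv2
a=cv2.imread('pics/s12.png')[80:320,220:460]; a=cv2.resize(a,None,fx=2,fy=2,interpolation=2)
cv2.imwrite('pics/c12.png',a)"
```

```text
time_s: 14.88
position: [0.4842, 0.151, 0.0967]
ee_rot: [[-0.984, -0.174, -0.029], [-0.173, 0.985, -0.017], [0.032, -0.012, -0.999]]
force: [-17.5, -2.3, 13.1]
width: 0.058
t15.0 pos [0.4845 0.1511 0.097 ] yaw -170.0 own [-0.1586  0.0016  0.097 ] F [-16.7  -1.8  11.9] w 0.0579 j7 0.83
MOVE dxyz [ 0.0492 -0.0001  0.0946] turn 0.0064 rows>=1.7
```

View pics/c12.png

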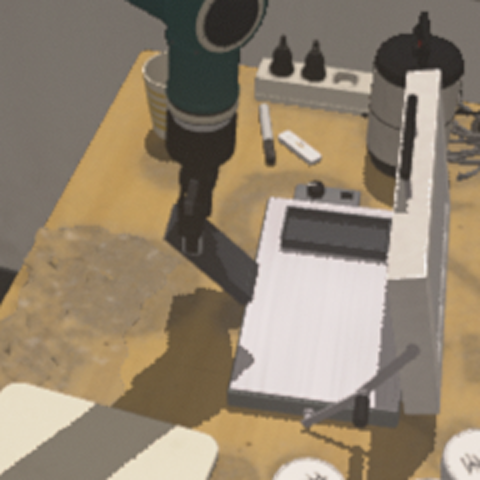

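```bash
python3 -m pendant '[[1,-0.006,0,-0.007,0],[1,-0.011,0,-0.0105,0],[1,-0.0155,0,-0.013,0],[1,-0.020,0,-0.015,0],[1,-0.025,0,-0.017,0],[1,-0.030,0,-0.019,0],[1,-0.0345,0,-0.0205,0],[1,-0.039,0,-0.022,0],[1,-0.044,0,-0.023,0],[1,-0.049,0,-0.024,0],[1,-0.054,0,-0.025,0],[1,-0.059,0,-0.026,0]]'
python3 - <<'E'
from h import *
snap('side','s13.png');snap('wrist','w13.png')
p=world(-.2108,0,.004); to(p,189.6)
E
python3 -c "
import cv2
a=cv2.imread('pics/s13.png')[80:320,220:460]; a=cv2.resize(a,None,fx=2,fy=2,interpolation=2)
cv2.imwrite('pics/c13.png',a)"
```

```text
time_s: 16.48
position: [0.5437, 0.1618, 0.1212]
ee_rot: [[-0.984, -0.173, -0.029], [-0.173, 0.985, -0.017], [0.031, -0.012, -0.999]]
force: [-0.3, -1.0, -1.0]
width: 0.058
t16.6 pos [0.544  0.1619 0.1212] yaw -170.1 own [-0.0982  0.0023  0.1212] F [-0.4 -0.4 -0.8] w 0.0580 j7 0.89
MOVE dxyz [ 0.1089 -0.0002  0.1206] turn 0.0060 rows>=2.6
```

View pics/c13.png

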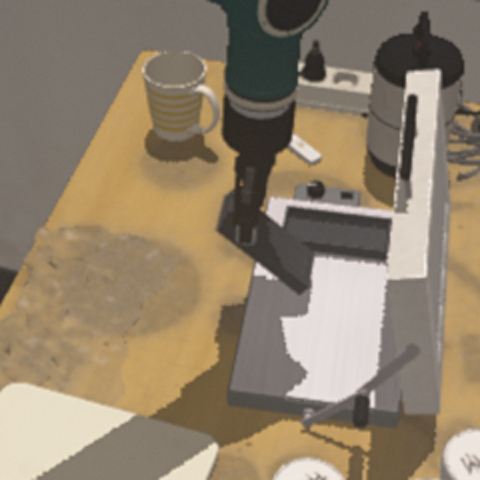

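View pics/w13.png

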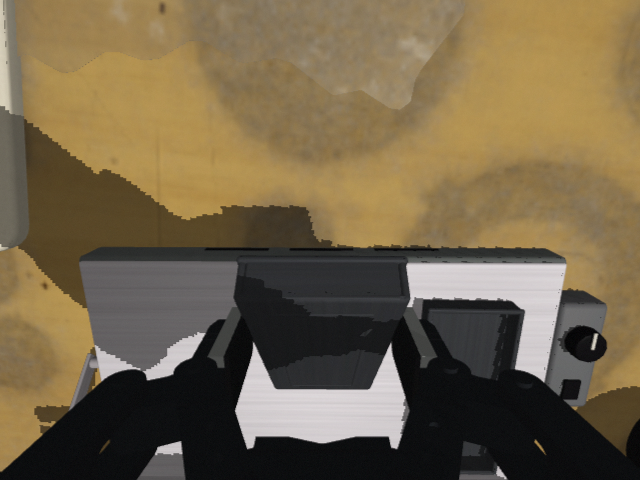

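```bash
python3 -m pendant '[[1,0.0,0,-0.02,0],[1,0.04,0,-0.02,0],[1,0.087,0,-0.02,0],[1,0.087,0,0.0,0],[1,0.087,0,0.022,0],[1,0.087,0,0.022,0]]'
python3 - <<'E'
from h import *
snap('side','s14.png')
p=world(-.2108,0,.004); to(p,189.6)
E
python3 -c "
import cv2
a=cv2.imread('pics/s14.png')[80:320,220:460]; a=cv2.resize(a,None,fx=2,fy=2,interpolation=2)
cv2.imwrite('pics/c14.png',a)"
```

```text
time_s: 17.32
position: [0.4575, 0.1463, 0.1015]
ee_rot: [[-0.984, -0.173, -0.03], [-0.173, 0.985, -0.017], [0.032, -0.012, -0.999]]
force: [0.6, -0.2, -1.0]
width: 0.0581
t17.4 pos [0.4581 0.1468 0.1022] yaw -170.0 own [-0.1854  0.0018  0.1022] F [-0.3 -0.  -1.5] w 0.0578 j7 0.82
MOVE dxyz [ 0.0223 -0.0005  0.099 ] turn 0.0061 rows>=1.6
```

View pics/c14.png

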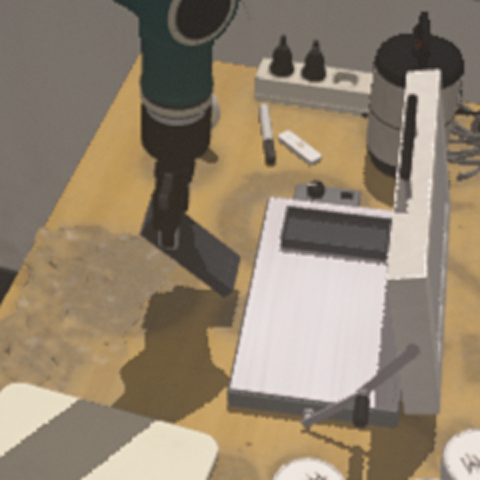

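```bash
python3 -m pendant '[[1,0.0,0,0.006,0],[1,0,0,0.01,0],[1,0,0,0.01,0]]'
python3 -m pendant '[[1,-0.006,0,0.0,0],[1,-0.012,0,0.0,0],[1,-0.018,0,0.0,0],[1,-0.024,0,0,0]]'
python3 - <<'E'
from h import *
snap('side','s15.png')
p=world(-.2108,0,.004); to(p,189.6)
E
python3 -c "
import cv2
a=cv2.imread('pics/s15.png')[80:320,220:460]; a=cv2.resize(a,None,fx=2,fy=2,interpolation=2)
cv2.imwrite('pics/c15.png',a)"
```

```text
time_s: 17.75
position: [0.4578, 0.1466, 0.0922]
ee_rot: [[-0.984, -0.173, -0.029], [-0.173, 0.985, -0.017], [0.031, -0.011, -0.999]]
force: [-0.5, -1.0, -1.6]
width: 0.058
time_s: 18.25
position: [0.4786, 0.1503, 0.0914]
ee_rot: [[-0.984, -0.173, -0.035], [-0.173, 0.985, -0.02], [0.038, -0.013, -0.999]]
force: [-17.4, -4.3, 18.4]
width: 0.0577
t18.3 pos [0.4784 0.1504 0.0913] yaw -170.1 own [-0.1648  0.0019  0.0913] F [-11.8  -2.9   9.2] w 0.0578 j7 0.82
MOVE dxyz [ 0.0425 -0.0004  0.089 ] turn 0.0061 rows>=1.6
```

View pics/c15.png

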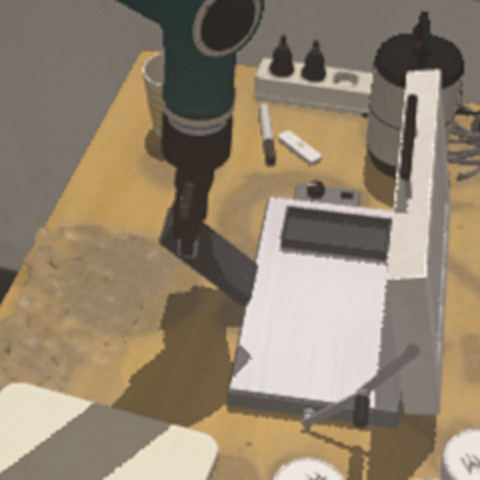

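```bash
python3 -m pendant '[[1,-0.009,0,-0.002,0],[1,-0.013,0,-0.005,0],[1,-0.018,0,-0.007,0],[1,-0.022,0,-0.0095,0],[1,-0.027,0,-0.0115,0],[1,-0.032,0,-0.013,0]]'
python3 - <<'E'
from h import *
snap('side','s16.png')
p=world(-.2108,0,.004); to(p,189.6)
E
python3 -c "
import cv2
a=cv2.imread('pics/s16.png')[80:320,220:460]; a=cv2.resize(a,None,fx=2,fy=2,interpolation=2)
cv2.imwrite('pics/c16.png',a)"
```

```text
time_s: 19.05
position: [0.501, 0.1567, 0.1048]
ee_rot: [[-0.983, -0.177, -0.053], [-0.175, 0.984, -0.028], [0.057, -0.018, -0.998]]
force: [-32.0, -6.4, 31.8]
width: 0.0579
t19.1 pos [0.5026 0.1582 0.1053] yaw -169.8 own [-0.1396  0.0056  0.1053] F [-26.4  -3.6  40.7] w 0.0578 j7 0.85
MOVE dxyz [ 0.0657 -0.0032  0.1051] turn 0.0099 rows>=2.0
```

View pics/c16.png

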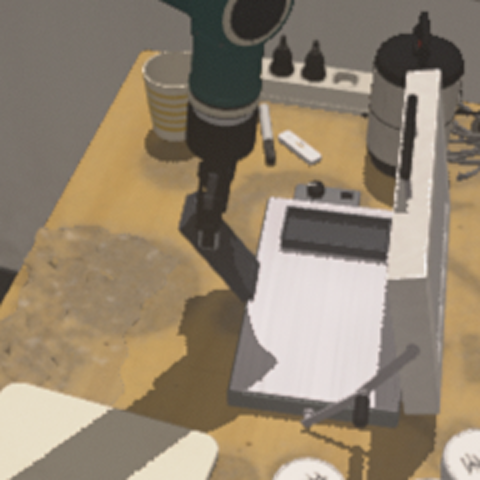

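```bash
python3 -m pendant '[[1,-0.005,0,-0.006,0],[1,-0.010,0,-0.009,0],[1,-0.014,0,-0.0115,0],[1,-0.019,0,-0.0135,0],[1,-0.024,0,-0.015,0]]'
python3 - <<'E'
from h import *
snap('side','s17.png')
p=world(-.2108,0,.004); to(p,189.6)
E
python3 -c "
import cv2
a=cv2.imread('pics/s17.png')[80:320,220:460]; a=cv2.resize(a,None,fx=2,fy=2,interpolation=2)
cv2.imwrite('pics/c17.png',a)"
```

```text
time_s: 19.73
position: [0.5274, 0.1626, 0.1189]
ee_rot: [[-0.983, -0.177, -0.05], [-0.176, 0.984, -0.025], [0.054, -0.015, -0.998]]
force: [-0.0, -0.2, -1.0]
width: 0.0575
t19.8 pos [0.5281 0.1628 0.1191] yaw -169.9 own [-0.1137  0.0058  0.1191] F [ 1.5 -0.8 -1.1] w 0.0577 j7 0.88
MOVE dxyz [ 0.091  -0.0031  0.1201] turn 0.0092 rows>=2.4
```

View pics/c17.png

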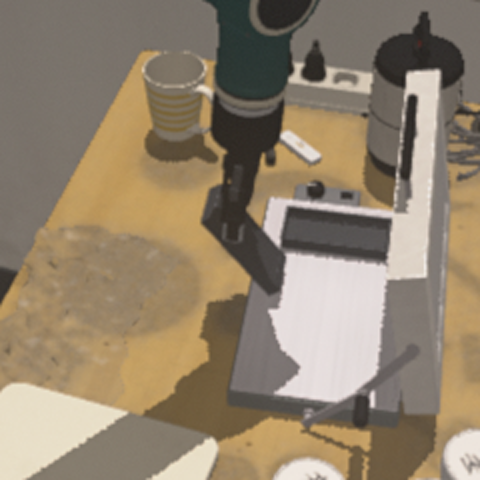

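```bash
python3 -m pendant '[[1,0,0,-0.015,0],[1,0.035,0,-0.015,0],[1,0.06,-0.004,-0.015,0],[1,0.06,-0.006,0.01,0],[1,0.06,-0.006,0.02,0],[1,0.06,-0.006,0.02,0]]'
python3 -m pendant '[[1,0,0,0.003,0],[1,0,0,0.006,0],[1,0,0,0.006,0]]'
python3 -c "
from h import *
snap('side','s18.png')
a=cv2.imread('pics/s18.png')[80:320,220:460]; a=cv2.resize(a,None,fx=2,fy=2,interpolation=2)
cv2.imwrite('pics/c18.png',a)"
```

```text
time_s: 20.52
position: [0.4693, 0.1462, 0.1024]
ee_rot: [[-0.983, -0.177, -0.05], [-0.176, 0.984, -0.024], [0.053, -0.015, -0.998]]
force: [-0.4, 0.1, -0.3]
width: 0.0572
time_s: 20.9
position: [0.469, 0.1461, 0.0964]
ee_rot: [[-0.983, -0.177, -0.05], [-0.176, 0.984, -0.024], [0.053, -0.015, -0.998]]
force: [-0.9, -0.1, -0.8]
width: 0.0574
```

View pics/c18.png

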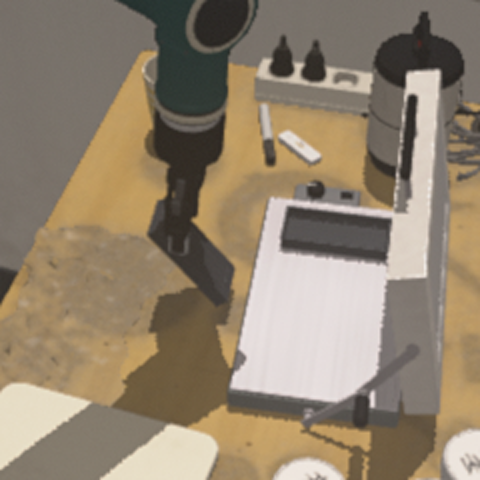

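```bash
cat >> h.py <<'E'
def tilt(g,x0,x1,y0,y1,zmax=.12,zmin=.004):
    O=own(cloud(g)); v=g['image'].astype(int).max(-1)
    m=(v<110)&(O[...,0]>x0)&(O[...,0]<x1)&(O[...,1]>y0)&(O[...,1]<y1)&(O[...,2]>zmin)&(O[...,2]<zmax)
    q=O[m]
    # right side face points
    s=q[q[:,1]<np.percentile(q[:,1],5)+.012]
    r=cv2.minAreaRect(s[:,[0,2]].astype(np.float32)); print(len(s),'rect',np.round(r[0],4),np.round(r[1],4),round(r[2],1)); print(np.round(cv2.boxPoints(r),3).tolist())
E
python3 - <<'E'
from h import *
g=load('s18')
tilt(g,-.2,-.09,-.045,.04)
E
```

```text
355 rect [-0.1585  0.0624] [0.0811 0.1155] 0.6
[[-0.20000000298023224, 0.11999999731779099], [-0.1979999989271164, 0.004000000189989805], [-0.11699999868869781, 0.004999999888241291], [-0.11900000274181366, 0.12099999934434891]]
```

Run:
```python
from h import *
g=load('s18'); O=own(cloud(g)); im=g['image'].astype(int)
m=(im.max(-1)<90)&(im.max(-1)-im.min(-1)<14)&(O[...,0]>-.21)&(O[...,0]<-.09)&(abs(O[...,1])<.05)&(O[...,2]>.008)&(O[...,2]<.14)
q=O[m]; print(len(q))
for z in np.arange(.01,.14,.01):
    s=q[abs(q[:,2]-z)<.005]
    if len(s): print(round(z,3),len(s),np.round(np.percentile(s[:,0],[2,50,98]),4),np.round(np.percentile(s[:,1],[2,98]),3))
```

```text
769
0.02 2 [-0.1287 -0.1271 -0.1254] [-0.036 -0.028]
0.03 57 [-0.1358 -0.1224 -0.1179] [-0.037  0.02 ]
0.04 93 [-0.1441 -0.1276 -0.1196] [-0.036  0.022]
0.05 94 [-0.1491 -0.1356 -0.129 ] [-0.036  0.022]
0.06 87 [-0.1578 -0.1435 -0.137 ] [-0.037  0.021]
0.07 92 [-0.1656 -0.152  -0.1458] [-0.037  0.02 ]
0.08 88 [-0.1738 -0.1593 -0.1535] [-0.036  0.019]
0.09 69 [-0.1805 -0.166  -0.1603] [-0.037  0.018]
0.1 15 [-0.1918 -0.1805 -0.1645] [-0.039  0.004]
0.11 43 [-0.1999 -0.1842 -0.1658] [-0.047 -0.02 ]
0.12 77 [-0.2078 -0.1961 -0.1656] [-0.048  0.018]
0.13 52 [-0.2044 -0.1978 -0.1615] [-0.047  0.004]
```

```bash
python3 -m pendant '[[1,0,0,0.01,0],[1,0,0,0.016,0],[1,-0.01,0,0.016,0],[1,-0.02,0,0.016,0],[1,-0.02,0,0.016,0]]'
python3 -m pendant '[[1,-0.006,0,0,0],[1,-0.010,0,0,0],[1,-0.014,0,-0.002,0],[1,-0.018,0,-0.004,0],[1,-0.022,0,-0.006,0],[1,-0.022,0,-0.006,0]]'
cat >> h.py <<'E'
def prof(g,x0=-.21,x1=-.02,y0=-.05,y1=.05):
    O=own(cloud(g)); im=g['image'].astype(int)
    m=(im.max(-1)<90)&(im.max(-1)-im.min(-1)<14)&(O[...,0]>x0)&(O[...,0]<x1)&(O[...,1]>y0)&(O[...,1]<y1)&(O[...,2]>.006)&(O[...,2]<.16)
    q=O[m]
    for z in np.arange(.01,.16,.01):
        s=q[abs(q[:,2]-z)<.005]
        if len(s)>1: print(round(z,3),len(s),np.round(np.percentile(s[:,0],[2,50,98]),4),np.round(np.percentile(s[:,1],[2,98]),3))
E
python3 - <<'E'
from h import *
g=snap('side','s19.png'); prof(g); to(world(-.1,0,.1),189.6)
E
```

```text
time_s: 21.58
position: [0.4888, 0.1495, 0.0794]
ee_rot: [[-0.983, -0.176, -0.05], [-0.175, 0.984, -0.023], [0.053, -0.014, -0.998]]
force: [-0.8, 0.3, -0.7]
width: 0.0572
time_s: 22.32
position: [0.5079, 0.1529, 0.0857]
ee_rot: [[-0.983, -0.176, -0.055], [-0.175, 0.984, -0.028], [0.059, -0.017, -0.998]]
force: [-11.2, -4.8, 19.2]
width: 0.0574
0.01 38 [-0.1136 -0.1007 -0.0984] [-0.038  0.021]
0.02 69 [-0.1172 -0.1039 -0.0962] [-0.038  0.019]
0.03 64 [-0.124  -0.1092 -0.0982] [-0.037  0.018]
0.04 66 [-0.1289 -0.1146 -0.1101] [-0.037  0.02 ]
0.05 63 [-0.1317 -0.1192 -0.1151] [-0.035  0.021]
0.06 69 [-0.1367 -0.1244 -0.1201] [-0.036  0.017]
0.07 44 [-0.1423 -0.1288 -0.1253] [-0.036  0.019]
0.08 24 [-0.1478 -0.1389 -0.1298] [-0.036 -0.03 ]
0.09 17 [-0.1551 -0.143  -0.1256] [-0.041 -0.03 ]
0.1 39 [-0.1576 -0.1431 -0.126 ] [-0.046 -0.03 ]
0.11 49 [-0.166  -0.1399 -0.1231] [-0.047  0.026]
0.12 111 [-0.1663 -0.1581 -0.1276] [-0.047  0.022]
0.15 7 [-0.1214 -0.1203 -0.1169] [-0.039 -0.033]
t22.4 pos [0.5078 0.1529 0.0856] yaw -169.9 own [-0.1354 -0.0005  0.0856] F [-11.1  -3.9  18.5] w 0.0573 j7 0.85
MOVE dxyz [-0.0345 -0.0001 -0.0164] turn 0.0084 rows>=0.6
```

```bash
python3 -m pendant '[[1,-0.008,0,-0.002,0],[1,-0.012,0,-0.004,0],[1,-0.016,0,-0.006,0],[1,-0.02,0,-0.0075,0],[1,-0.024,0,-0.009,0],[1,-0.024,0,-0.009,0]]'
python3 - <<'E'
from h import *
g=snap('side','s20.png'); prof(g); to(world(-.1,0,.1),189.6)
E
```

```text
time_s: 23.12
position: [0.5319, 0.1571, 0.0929]
ee_rot: [[-0.983, -0.176, -0.056], [-0.174, 0.984, -0.028], [0.06, -0.018, -0.998]]
force: [-4.1, -1.3, -2.5]
width: 0.0566
0.01 27 [-0.1118 -0.1007 -0.0984] [-0.037  0.019]
0.02 48 [-0.115  -0.1006 -0.0949] [-0.04   0.014]
0.03 54 [-0.1172 -0.103  -0.0946] [-0.038  0.014]
0.04 37 [-0.1177 -0.1055 -0.1035] [-0.036  0.015]
0.05 42 [-0.1203 -0.1081 -0.1055] [-0.035  0.012]
0.06 32 [-0.1212 -0.1112 -0.1076] [-0.037  0.   ]
0.07 24 [-0.1233 -0.1136 -0.1096] [-0.037 -0.012]
0.08 29 [-0.1279 -0.1177 -0.1111] [-0.036 -0.022]
0.09 16 [-0.1281 -0.123  -0.116 ] [-0.036 -0.03 ]
0.1 26 [-0.1314 -0.1242 -0.1004] [-0.044 -0.03 ]
0.11 39 [-0.1333 -0.1148 -0.1018] [-0.046 -0.03 ]
0.12 50 [-0.137  -0.1143 -0.1018] [-0.049  0.027]
0.13 100 [-0.1385 -0.1323 -0.1052] [-0.048  0.026]
t23.2 pos [0.5317 0.1571 0.0928] yaw -169.9 own [-0.1111 -0.0004  0.0928] F [-3.6 -1.2 -4. ] w 0.0568 j7 0.87
MOVE dxyz [-0.0107  0.0001 -0.0078] turn 0.0081 rows>=0.2
```

```bash
python3 -m pendant '[[1,-0.008,0,-0.001,0],[1,-0.016,0,-0.001,0],[1,-0.024,0,-0.001,0],[1,-0.03,0,0,0],[1,-0.036,0,0.001,0],[1,-0.042,0,0.002,0],[1,-0.048,0,0.004,0],[1,-0.054,0,0.006,0]]'
python3 - <<'E'
from h import *
g=snap('side','s21.png'); prof(g); to(world(-.1,0,.1),189.6)
a=cv2.imread('pics/s21.png')[80:320,220:460]; a=cv2.resize(a,None,fx=2,fy=2,interpolation=2)
cv2.imwrite('pics/c21.png',a)
E
```

```text
time_s: 24.18
position: [0.5846, 0.1661, 0.0831]
ee_rot: [[-0.983, -0.176, -0.056], [-0.174, 0.984, -0.028], [0.06, -0.018, -0.998]]
force: [-0.0, 0.1, 0.1]
width: 0.0001
0.01 12 [-0.1124 -0.1065 -0.1008] [-0.038 -0.03 ]
0.02 26 [-0.1127 -0.103  -0.0948] [-0.038  0.004]
0.03 19 [-0.1104 -0.1033 -0.0945] [-0.036  0.008]
0.04 24 [-0.1104 -0.1016 -0.0944] [-0.035 -0.027]
0.05 22 [-0.1086 -0.1017 -0.0933] [-0.034 -0.027]
0.06 19 [-0.1066 -0.0995 -0.0915] [-0.035 -0.027]
0.07 25 [-0.1048 -0.0971 -0.0904] [-0.035 -0.027]
0.08 23 [-0.1025 -0.0965 -0.0887] [-0.032 -0.025]
0.09 29 [-0.1018 -0.0933 -0.0513] [-0.032 -0.011]
0.1 41 [-0.0992 -0.0618 -0.0489] [-0.031 -0.011]
0.11 45 [-0.0987 -0.0859 -0.0488] [-0.031 -0.011]
0.12 28 [-0.0977 -0.09   -0.0835] [-0.032  0.031]
0.13 121 [-0.0963 -0.0888 -0.0428] [-0.033  0.029]
0.14 6 [-0.053  -0.0434 -0.0395] [-0.043 -0.013]
0.15 40 [-0.066 -0.047 -0.037] [-0.048  0.006]
t24.2 pos [0.5852 0.1662 0.0828] yaw -170.0 own [-0.0569 -0.0004  0.0828] F [1.2 0.9 0. ] w -0.0000 j7 0.90
MOVE dxyz [ 0.0441  0.0004 -0.0146] turn 0.0077 rows>=0.7
```

View pics/c21.png

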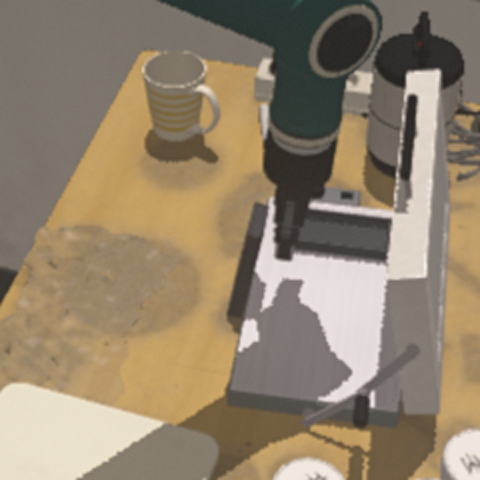

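```bash
python3 -m pendant '[[1,0,0,-0.05,0],[1,0,0,-0.095,0],[1,0,0,-0.095,0],[1,0.05,0,-0.095,0],[1,0.1,0,-0.09,0],[1,0.115,0,-0.09,0],[1,0.115,0,-0.06,0],[1,0.115,0,-0.03,0],[1,0.115,0,-0.025,0]]'
python3 - <<'E'
from h import *
g=snap('side','s22.png'); prof(g,-.14,-.06); snap('wrist','w22.png');to(world(-.1,0,.1),189.6)
E
```

```text
time_s: 25.35
position: [0.4727, 0.1462, 0.1129]
ee_rot: [[-0.983, -0.175, -0.06], [-0.174, 0.984, -0.029], [0.064, -0.018, -0.998]]
force: [0.0, 0.7, 0.3]
width: 0.0001
0.01 18 [-0.1147 -0.1075 -0.1005] [-0.036 -0.031]
0.02 30 [-0.1125 -0.102  -0.0946] [-0.046  0.006]
0.03 26 [-0.1117 -0.1031 -0.0947] [-0.04  -0.022]
0.04 17 [-0.1104 -0.1014 -0.0948] [-0.036 -0.03 ]
0.05 22 [-0.1084 -0.1012 -0.0923] [-0.037 -0.03 ]
0.06 25 [-0.1082 -0.099  -0.0914] [-0.036 -0.03 ]
0.07 22 [-0.106  -0.0992 -0.0891] [-0.036 -0.03 ]
0.08 23 [-0.103  -0.097  -0.0881] [-0.038 -0.031]
0.09 24 [-0.102  -0.0929 -0.0865] [-0.037 -0.031]
0.1 20 [-0.1001 -0.0953 -0.0866] [-0.036 -0.031]
0.11 24 [-0.0982 -0.0904 -0.0834] [-0.036 -0.03 ]
0.12 28 [-0.097  -0.0893 -0.0817] [-0.038  0.021]
0.13 115 [-0.0957 -0.0886 -0.0816] [-0.035  0.022]
t25.4 pos [0.4737 0.147  0.1145] yaw -170.0 own [-0.17   -0.0006  0.1145] F [-0.7  0.7 -0.1] w 0.0002 j7 0.86
MOVE dxyz [-0.0707  0.0002  0.0102] turn 0.0078 rows>=1.1
```

View pics/w22.png

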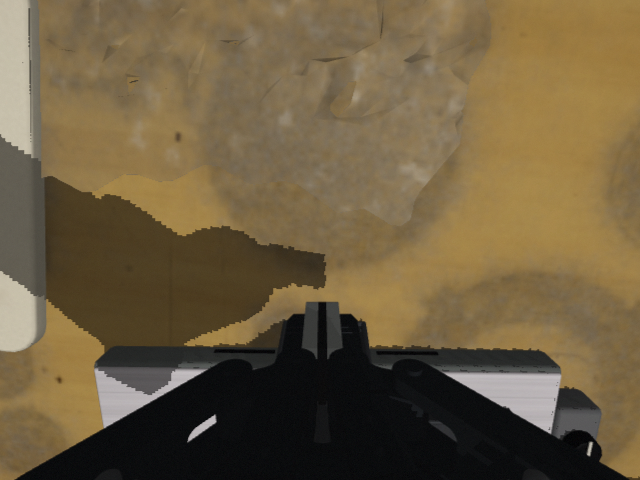

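View pics/s22.png

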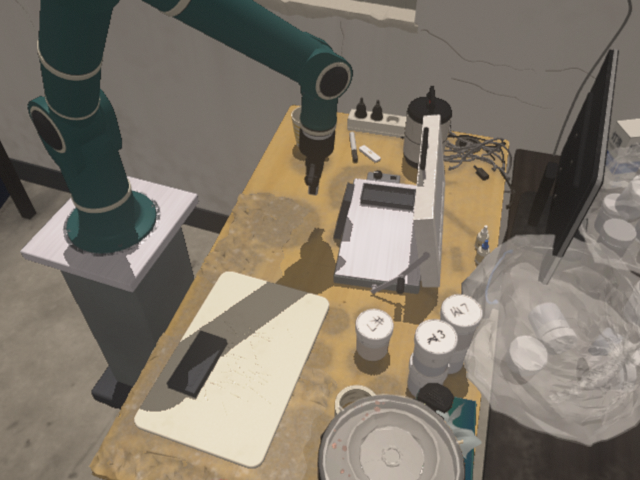

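```bash
python3 -m pendant '[[1,-0.03,0,0,0],[1,-0.05,0,0,0],[1,-0.06,0,0,0],[1,-0.07,0,0,0],[1,-0.08,0,0,0],[1,-0.09,0,0,0],[1,-0.1,0,0,0],[1,-0.11,0,0,0],[1,-0.12,0,0,0],[1,-0.13,0,0,0],[1,-0.13,0,0,0]]'
python3 - <<'E'
from h import *
g=snap('side','s23.png'); to(world(-.1,0,.1),189.6)
E
```

```text
time_s: 26.82
position: [0.6021, 0.1698, 0.1063]
ee_rot: [[-0.983, -0.175, -0.057], [-0.174, 0.984, -0.027], [0.061, -0.017, -0.998]]
force: [0.1, -0.1, -0.2]
width: -0.0001
t26.9 pos [0.6015 0.1698 0.1063] yaw -170.0 own [-0.0402  0.0005  0.1063] F [ 1.  -0.1  0.8] w -0.0000 j7 0.93
MOVE dxyz [0.0593 0.0001 0.01  ] turn 0.0077 rows>=1.0
```

View pics/s23.png

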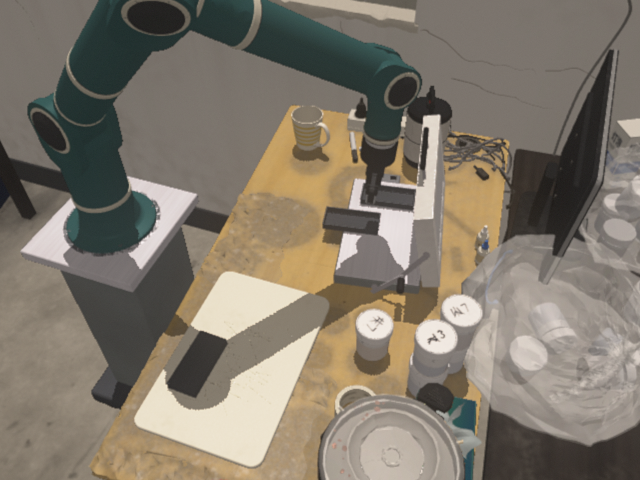

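```bash
python3 -m pendant '[[-1,0.02,0,-0.04,0],[-1,0.06,0,-0.06,0],[-1,0.09,0,-0.06,0],[-1,0.09,0,-0.06,0]]'
python3 - <<'E'
from h import *
g=snap('wrist','w24.png'); g=load('w24'); to(world(-.12,0,.032),189.6)
im=g['image'].astype(int); P=own(cloud(g))
m=((im.max(-1)<80)&(abs(P[...,2]-.04)<.014)&(P[...,0]>-.17)&(P[...,0]<.0)&(abs(P[...,1])<.055)).astype(np.uint8)
w=np.argwhere(m); q=own(np.array([pt(g,u,v,.048) for v,u in w]))[:,:2]; r=cv2.minAreaRect(q.astype(np.float32)); print(len(w),r)
E
```

```text
time_s: 27.38
position: [0.5146, 0.1553, 0.1723]
ee_rot: [[-0.983, -0.177, -0.057], [-0.175, 0.984, -0.029], [0.062, -0.019, -0.998]]
force: [1.6, -1.0, -0.6]
width: 0.0723
t27.4 pos [0.5161 0.1554 0.1722] yaw -169.9 own [-0.1268  0.0005  0.1722] F [0.7 0.3 1. ] w 0.0789 j7 0.94
MOVE dxyz [-0.0153  0.002   0.1395] turn 0.0081 rows>=2.2
12714 ((-0.08045574277639389, -0.0004185810685157776), (0.1329859048128128, 0.10145211219787598), 0.42492613196372986)
```

View pics/w24.png

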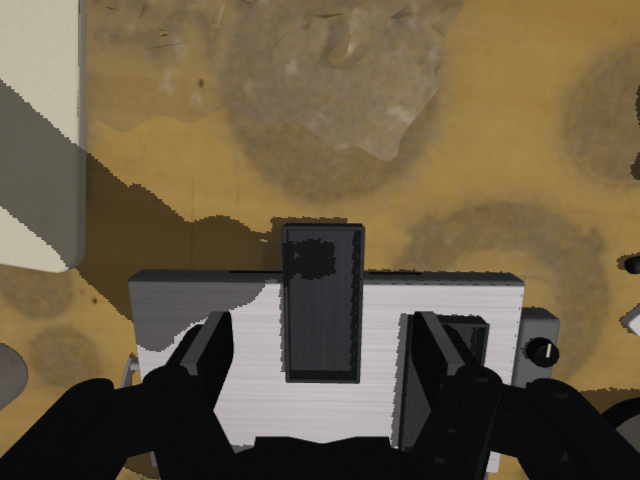

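```bash
python3 -m pendant '[[-1,-0.025,0.002,0.06,0],[-1,-0.025,0.002,0.12,0],[-1,-0.025,0.002,0.1385,0],[-1,-0.025,0.002,0.1385,0],[1,-0.025,0.002,0.1385,0],[1,-0.025,0.002,0.1385,0],[1,-0.025,0.002,0.1385,0],[1,-0.025,0.002,0.1385,0]]'
python3 - <<'E'
from h import *
to(world(-.035,.001,.04),189.6)
E
```

```text
time_s: 28.42
position: [0.5341, 0.1584, 0.0351]
ee_rot: [[-0.983, -0.175, -0.052], [-0.174, 0.984, -0.028], [0.056, -0.018, -0.998]]
force: [-1.0, 0.0, 7.0]
width: 0.0578
t28.4 pos [0.5341 0.1584 0.0351] yaw -170.0 own [-0.1085  0.0005  0.0351] F [-1.  0.  7.] w 0.0578 j7 0.82
MOVE dxyz [-0.0731 -0.0002 -0.009 ] turn 0.0077 rows>=1.2
```

```bash
python3 -m pendant '[[1,0,0,-0.008,0],[1,-0.02,0,-0.010,0],[1,-0.04,0,-0.011,0],[1,-0.06,0,-0.012,0],[1,-0.073,0,-0.012,0],[1,-0.073,0,-0.012,0],[1,-0.073,0,-0.003,0],[1,-0.073,0,-0.003,0],[-1,-0.073,0,-0.004,0],[-1,-0.073,0,-0.004,0],[-1,-0.073,0,-0.004,0],[-1,-0.073,0,-0.03,0]]'
python3 -m pendant '[[-1,0.0,0,-0.04,0],[-1,0.03,0,-0.11,0],[-1,0.05,0,-0.11,0],[-1,0.05,0,-0.11,0]]'
python3 - <<'E'
from h import *
g=snap('wrist','w25.png');g=snap('top','t25.png'); to([.3965,-.245,.14],90)
E
```

```text
time_s: 29.92
position: [0.6058, 0.171, 0.059]
ee_rot: [[-0.983, -0.176, -0.057], [-0.174, 0.984, -0.029], [0.061, -0.019, -0.998]]
force: [0.1, -0.3, 0.2]
width: 0.0852
time_s: 30.42
position: [0.5624, 0.1657, 0.1732]
ee_rot: [[-0.983, -0.176, -0.055], [-0.175, 0.984, -0.03], [0.059, -0.02, -0.998]]
force: [0.4, 0.6, -1.0]
width: 0.0853
t30.5 pos [0.5633 0.1649 0.1713] yaw -170.0 own [-0.0787  0.0021  0.1713] F [ 0.6 -0.1 -0.5] w 0.0851 j7 0.95
MOVE dxyz [ 0.2331 -0.3737  0.053 ] turn 1.7455 rows>=9.3
```

View pics/w25.png

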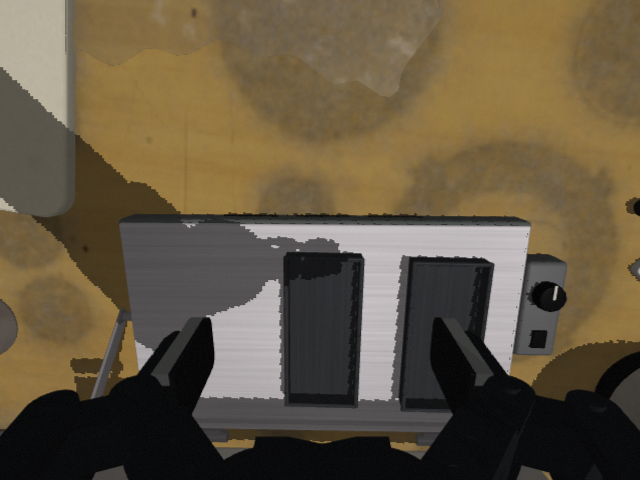

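View pics/t25.png

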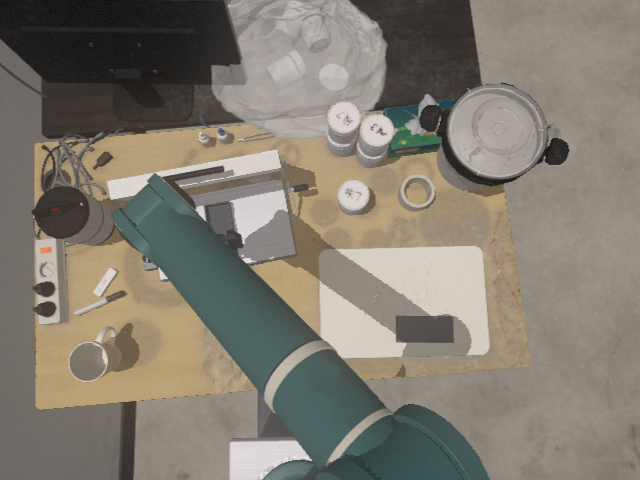

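```bash
python3 -m pendant '[[-1,0.03,-0.04,0,0.18],[-1,0.06,-0.08,0,0.36],[-1,0.08,-0.12,0,0.54],[-1,0.11,-0.16,0,0.72],[-1,0.13,-0.2,0,0.9],[-1,0.16,-0.24,0.01,1.08],[-1,0.18,-0.29,0.02,1.26],[-1,0.21,-0.33,0.03,1.44],[-1,0.233,-0.373,0.04,1.62],[-1,0.233,-0.373,0.05,1.745],[-1,0.233,-0.373,0.053,1.745],[-1,0.233,-0.373,0.053,1.745]]'
python3 - <<'E'
from h import *
g=snap('wrist','w26.png');to([.3965,-.247,.014],90)
E
```

```text
time_s: 32.02
position: [0.3969, -0.2436, 0.1393]
ee_rot: [[-0.005, 0.998, -0.057], [1.0, 0.004, -0.029], [-0.028, -0.058, -0.998]]
force: [0.2, -0.6, 0.6]
width: 0.0855
t32.1 pos [ 0.397  -0.2436  0.1397] yaw 90.3 own [-0.3107 -0.373   0.1397] F [-0.2 -0.6  0.1] w 0.0851 j7 0.19
MOVE dxyz [0.0002 0.0066 0.1255] turn 0.0052 rows>=2.0
```

View pics/w26.png

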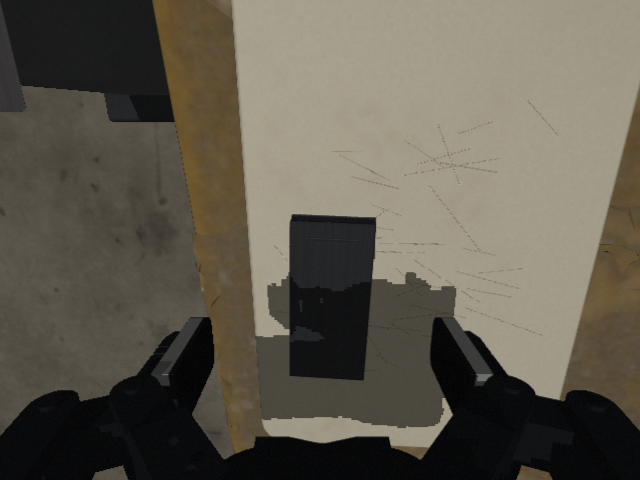

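```bash
python3 -m pendant '[[-1,0,0.003,0.06,0],[-1,0,0.006,0.11,0],[-1,0,0.0065,0.124,0],[-1,0,0.0065,0.124,0],[1,0,0.0065,0.124,0],[1,0,0.0065,0.124,0],[1,0,0.0065,0.124,0],[1,0,0.0065,0.124,0],[1,0,0.0065,0.08,0],[1,0,0.0065,0.02,0],[1,0,0.0065,0.01,0]]'
python3 - <<'E'
from h import *
g=snap('wrist','w27.png');g=snap('side','s27.png');to(world(-.235,-.1,.12),189.6)
E
```

```text
time_s: 33.45
position: [0.4058, -0.245, 0.1341]
ee_rot: [[-0.005, 0.999, -0.049], [0.999, 0.003, -0.034], [-0.034, -0.049, -0.998]]
force: [-0.1, -0.6, -1.5]
width: 0.0579
t33.5 pos [ 0.4037 -0.2446  0.1313] yaw 90.3 own [-0.3043 -0.3752  0.1313] F [-1.   0.1 -1.9] w 0.0579 j7 0.17
MOVE dxyz [0.283  0.0238 0.001 ] turn -1.7337 rows>=9.3
```

View pics/w27.png

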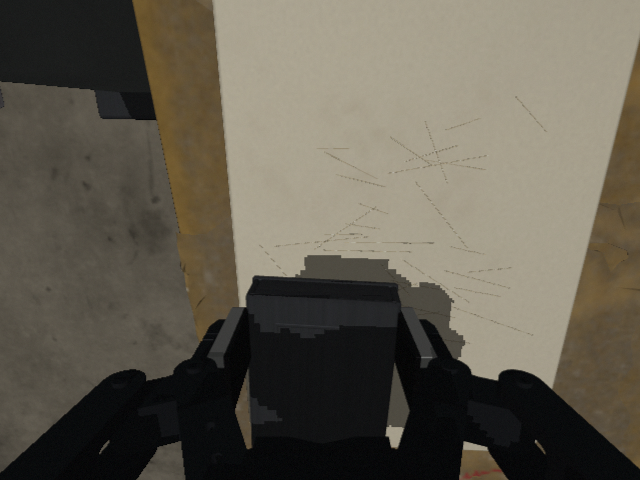

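```bash
python3 -m pendant '[[1,0.03,0,-0.02,-0.18],[1,0.06,0.002,-0.02,-0.36],[1,0.09,0.005,-0.02,-0.54],[1,0.12,0.008,-0.02,-0.72],[1,0.15,0.01,-0.02,-0.9],[1,0.18,0.013,-0.02,-1.08],[1,0.21,0.016,0,-1.26],[1,0.24,0.02,0,-1.44],[1,0.283,0.024,0.02,-1.62],[1,0.283,0.024,0.04,-1.734],[1,0.283,0.024,0.06,-1.734],[1,0.283,0.024,0.06,-1.734]]'
python3 - <<'E'
from h import *
snap('side','s28.png'); to(world(-.225,-.1,.004),189.6)
E
```

```text
time_s: 35.05
position: [0.4209, 0.0362, 0.0592]
ee_rot: [[-0.984, -0.168, -0.059], [-0.166, 0.986, -0.032], [0.063, -0.022, -0.998]]
force: [-0.4, -1.1, -0.6]
width: 0.0578
t35.1 pos [0.422  0.0364 0.0602] yaw -170.4 own [-0.2395 -0.1011  0.0602] F [ 0.4  0.8 -0.4] w 0.0582 j7 0.95
MOVE dxyz [-0.0179  0.0023  0.0552] turn -0.0008 rows>=0.9
```

View pics/s28.png

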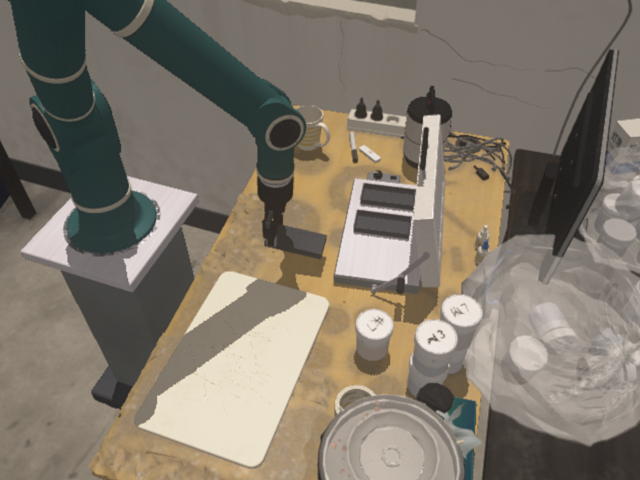

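```bash
python3 -m pendant '[[1,0,0,0.03,0],[1,-0.002,0.001,0.053,0],[1,-0.012,0.001,0.053,0],[1,-0.022,0.001,0.053,0],[1,-0.03,0.001,0.053,0],[1,-0.036,0.001,0.053,0],[1,-0.038,0.001,0.053,0]]'
python3 - <<'E'
from h import *
g=snap('side','s29.png'); prof(g,-.21,-.085,-.15,-.05);to(world(-.2108,-.1,.004),189.6)
E
```

```text
time_s: 35.98
position: [0.4499, 0.0406, 0.005]
ee_rot: [[-0.983, -0.168, -0.069], [-0.166, 0.985, -0.038], [0.074, -0.026, -0.997]]
force: [-20.7, -3.6, 24.6]
width: 0.0579
0.01 274 [-0.2015 -0.1572 -0.0981] [-0.138 -0.078]
0.02 527 [-0.2022 -0.1619 -0.1015] [-0.139 -0.08 ]
0.03 16 [-0.2097 -0.2038 -0.1977] [-0.148 -0.074]
0.04 4 [-0.2091 -0.2063 -0.198 ] [-0.149 -0.137]
0.05 3 [-0.1961 -0.1958 -0.1955] [-0.144 -0.131]
0.06 7 [-0.1959 -0.1953 -0.1937] [-0.145 -0.133]
0.07 12 [-0.2022 -0.1945 -0.1893] [-0.141 -0.123]
0.08 24 [-0.2039 -0.1925 -0.1884] [-0.137 -0.104]
0.09 19 [-0.1979 -0.1905 -0.1877] [-0.133 -0.101]
0.1 21 [-0.1993 -0.1904 -0.1853] [-0.143 -0.114]
0.11 47 [-0.2081 -0.1928 -0.1843] [-0.149 -0.112]
0.12 40 [-0.2089 -0.2008 -0.1919] [-0.149 -0.129]
0.13 33 [-0.2087 -0.1975 -0.1793] [-0.141 -0.13 ]
0.14 69 [-0.2083 -0.1871 -0.1658] [-0.14 -0.11]
0.15 67 [-0.209  -0.1833 -0.164 ] [-0.142 -0.111]
t36.0 pos [0.4503 0.0403 0.0049] yaw -170.5 own [-0.2109 -0.1019  0.0049] F [-16.4  -2.6  18. ] w 0.0579 j7 0.87
MOVE dxyz [-0.0001  0.0019  0.0008] turn -0.0018 rows>=0.0
```

```bash
python3 -m pendant '[[1,-0.003,0,-0.004,0],[1,-0.005,0,-0.009,0],[1,-0.006,0,-0.014,0],[1,-0.008,0,-0.019,0],[1,-0.009,0,-0.024,0],[1,-0.0105,0,-0.029,0],[1,-0.012,0,-0.034,0],[1,-0.014,0,-0.039,0],[1,-0.0165,0,-0.044,0],[1,-0.019,0,-0.049,0],[1,-0.021,0,-0.054,0]]'
python3 - <<'E'
from h import *
g=snap('side','s30.png'); prof(g,-.21,-.085,-.15,-.05);to(world(-.2108,-.1,.004),189.6)
a=cv2.imread('pics/s30.png')[80:320,220:460]; a=cv2.resize(a,None,fx=2,fy=2,interpolation=2)
cv2.imwrite('pics/c30.png',a)
E
```

```text
time_s: 37.4
position: [0.4648, 0.0445, 0.0551]
ee_rot: [[-0.982, -0.168, -0.087], [-0.165, 0.985, -0.043], [0.093, -0.028, -0.995]]
force: [-16.7, -5.8, 4.4]
width: 0.058
0.01 3 [-0.1051 -0.1028 -0.101 ] [-0.132 -0.129]
0.02 76 [-0.1288 -0.1029 -0.0963] [-0.134 -0.077]
0.03 250 [-0.1436 -0.115  -0.0982] [-0.134 -0.076]
0.04 242 [-0.167  -0.1384 -0.1211] [-0.135 -0.076]
0.05 251 [-0.1861 -0.1612 -0.1461] [-0.135 -0.077]
0.06 155 [-0.1899 -0.1794 -0.1644] [-0.136 -0.077]
0.07 36 [-0.2086 -0.197  -0.1834] [-0.147 -0.071]
0.08 21 [-0.2031 -0.1903 -0.1833] [-0.146 -0.098]
0.09 7 [-0.1979 -0.1942 -0.1823] [-0.147 -0.14 ]
0.1 3 [-0.1804 -0.1789 -0.1783] [-0.143 -0.14 ]
0.11 4 [-0.1793 -0.1788 -0.1784] [-0.141 -0.127]
0.12 14 [-0.1823 -0.1782 -0.1734] [-0.14  -0.119]
0.13 16 [-0.1944 -0.1751 -0.1722] [-0.133 -0.097]
0.14 17 [-0.2015 -0.1756 -0.1718] [-0.133 -0.122]
0.15 24 [-0.2004 -0.1747 -0.169 ] [-0.142 -0.115]
t37.5 pos [0.4654 0.0451 0.0557] yaw -170.4 own [-0.1951 -0.0997  0.0557] F [-19.6  -0.2   3.2] w 0.0581 j7 0.96
MOVE dxyz [0.0109 0.0012 0.0529] turn -0.0002 rows>=0.9
```

View pics/c30.png

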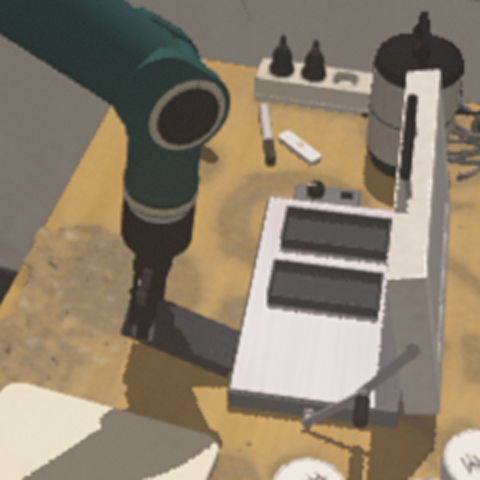

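```bash
python3 -m pendant '[[1,0.012,0,0.0,0],[1,0.012,0,0.01,0],[1,0.002,0,0.010,0],[1,-0.006,0,0.008,0],[1,-0.010,0,0.004,0],[1,-0.013,0,-0.001,0],[1,-0.017,0,-0.006,0],[1,-0.021,0,-0.011,0],[1,-0.025,0,-0.016,0],[1,-0.030,0,-0.020,0],[1,-0.035,0,-0.024,0],[1,-0.040,0,-0.027,0]]'
python3 - <<'E'
from h import *
g=snap('side','s31.png'); prof(g,-.21,-.085,-.15,-.05);to(world(-.2108,-.1,.004),189.6)
E
```

```text
time_s: 38.95
position: [0.4996, 0.0522, 0.0788]
ee_rot: [[-0.98, -0.169, -0.104], [-0.165, 0.985, -0.048], [0.11, -0.03, -0.993]]
force: [-25.0, -2.1, 22.4]
width: 0.0577
0.01 34 [-0.1158 -0.0996 -0.0972] [-0.131 -0.072]
0.02 110 [-0.121  -0.1049 -0.0979] [-0.131 -0.072]
0.03 106 [-0.1289 -0.1137 -0.1071] [-0.132 -0.075]
0.04 119 [-0.1398 -0.1234 -0.1165] [-0.132 -0.074]
0.05 95 [-0.1463 -0.1317 -0.1247] [-0.131 -0.074]
0.06 110 [-0.1531 -0.1398 -0.1333] [-0.132 -0.076]
0.07 99 [-0.1643 -0.1485 -0.1427] [-0.133 -0.077]
0.08 19 [-0.178  -0.1584 -0.1496] [-0.136 -0.077]
0.09 34 [-0.1857 -0.1717 -0.1499] [-0.143 -0.126]
0.1 121 [-0.1916 -0.1813 -0.1511] [-0.144 -0.072]
0.11 63 [-0.1852 -0.1798 -0.1497] [-0.145 -0.074]
0.13 5 [-0.1433 -0.1423 -0.1417] [-0.144 -0.135]
0.14 5 [-0.1515 -0.142  -0.1414] [-0.148 -0.131]
0.15 14 [-0.1422 -0.14   -0.1364] [-0.136 -0.117]
t39.0 pos [0.501  0.0535 0.0793] yaw -170.4 own [-0.1586 -0.0974  0.0793] F [-20.4  -1.6  21.3] w 0.0575 j7 1.01
MOVE dxyz [ 0.0438 -0.0003  0.0805] turn 0.0007 rows>=1.5
```

```bash
python3 -m pendant '[[1,-0.006,0,-0.006,0],[1,-0.010,0,-0.010,0],[1,-0.014,0,-0.014,0],[1,-0.018,0,-0.017,0],[1,-0.022,0,-0.0195,0],[1,-0.026,0,-0.022,0],[1,-0.030,0,-0.024,0],[1,-0.030,0,-0.024,0]]'
python3 - <<'E'
from h import *
g=snap('side','s32.png'); prof(g,-.21,-.085,-.15,-.05);to(world(-.2108,-.1,.004),189.6)
E
```

```text
time_s: 40.0
position: [0.533, 0.0594, 0.1]
ee_rot: [[-0.98, -0.17, -0.101], [-0.166, 0.985, -0.046], [0.107, -0.028, -0.994]]
force: [-3.4, -1.0, -1.4]
width: 0.0565
0.01 12 [-0.1106 -0.0985 -0.097 ] [-0.128 -0.088]
0.02 57 [-0.1145 -0.0996 -0.0953] [-0.131 -0.076]
0.03 61 [-0.115  -0.1034 -0.0993] [-0.132 -0.075]
0.04 65 [-0.1212 -0.1075 -0.1042] [-0.132 -0.073]
0.05 61 [-0.1242 -0.111  -0.1074] [-0.132 -0.076]
0.06 65 [-0.1284 -0.115  -0.111 ] [-0.131 -0.077]
0.07 55 [-0.1305 -0.1182 -0.1149] [-0.131 -0.076]
0.08 32 [-0.1347 -0.1235 -0.1192] [-0.133 -0.094]
0.09 28 [-0.1393 -0.1304 -0.1229] [-0.132 -0.124]
0.1 21 [-0.144  -0.1372 -0.12  ] [-0.133 -0.127]
0.11 29 [-0.1471 -0.1367 -0.1155] [-0.141 -0.127]
0.12 50 [-0.1522 -0.1323 -0.1163] [-0.143 -0.069]
0.13 152 [-0.1546 -0.1457 -0.1164] [-0.143 -0.072]
0.14 8 [-0.1452 -0.1419 -0.1101] [-0.145 -0.07 ]
t40.0 pos [0.5327 0.0594 0.0999] yaw -170.4 own [-0.1264 -0.0969  0.0999] F [-3.7 -0.8 -1.4] w 0.0568 j7 1.04
MOVE dxyz [ 7.360e-02 -1.000e-04  1.045e-01] turn 0.0006 rows>=2.0
```

```bash
python3 -m pendant '[[1,-0.007,0,-0.002,0],[1,-0.012,0,-0.003,0],[1,-0.017,0,-0.004,0],[1,-0.022,0,-0.005,0],[1,-0.027,0,-0.005,0],[1,-0.032,0,-0.005,0],[1,-0.036,0,-0.005,0]]'
python3 - <<'E'
from h import *
g=snap('side','s33.png'); prof(g,-.21,-.06,-.15,-.05);to(world(-.2108,-.1,.004),189.6)
E
```

```text
time_s: 40.92
position: [0.5699, 0.0661, 0.1013]
ee_rot: [[-0.98, -0.17, -0.099], [-0.166, 0.985, -0.045], [0.105, -0.028, -0.994]]
force: [0.4, 0.4, -0.0]
width: 0.0362
0.01 3 [-0.1019 -0.1001 -0.0996] [-0.136 -0.121]
0.02 8 [-0.1108 -0.1027 -0.0993] [-0.142 -0.128]
0.03 17 [-0.1116 -0.0998 -0.0985] [-0.148 -0.115]
0.04 17 [-0.11   -0.0993 -0.0979] [-0.149 -0.096]
0.05 17 [-0.1006 -0.0995 -0.0979] [-0.148 -0.095]
0.06 13 [-0.1006 -0.0996 -0.0984] [-0.148 -0.107]
0.07 17 [-0.1009 -0.1    -0.0987] [-0.149 -0.106]
0.08 10 [-0.101  -0.1001 -0.0989] [-0.15 -0.11]
0.09 12 [-0.1011 -0.0999 -0.0987] [-0.149 -0.119]
0.1 9 [-0.101  -0.1001 -0.0991] [-0.147 -0.118]
0.11 19 [-0.1007 -0.092  -0.08  ] [-0.139 -0.122]
0.12 24 [-0.1005 -0.0872 -0.0795] [-0.141 -0.124]
0.13 32 [-0.1131 -0.1005 -0.0803] [-0.15  -0.128]
0.14 30 [-0.1152 -0.1073 -0.0735] [-0.149 -0.103]
0.15 17 [-0.0943 -0.0793 -0.0722] [-0.15  -0.074]
t41.0 pos [0.5703 0.066  0.1012] yaw -170.4 own [-0.0883 -0.0966  0.1012] F [0.1 0.2 0.3] w 0.0283 j7 1.06
MOVE dxyz [ 0.1117 -0.0003  0.1096] turn 0.0004 rows>=2.5
```

View pics/s33.png

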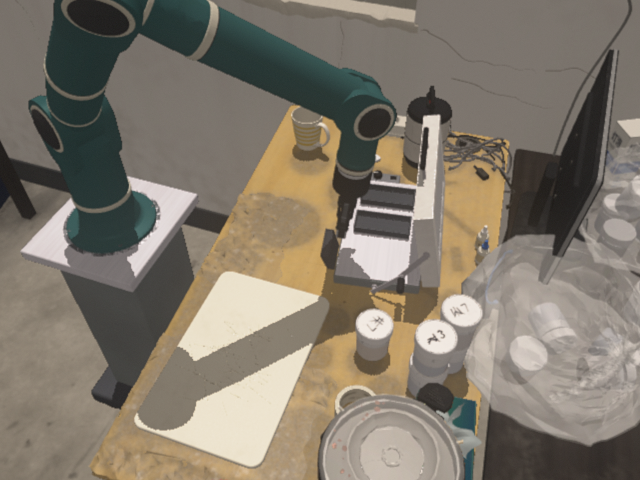

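```bash
python3 -m pendant '[[1,-0.01,0,-0.04,0],[1,-0.01,0,-0.08,0],[1,-0.01,0,-0.08,0]]'
python3 - <<'E'
from h import *
g=snap('side','s34.png'); prof(g,-.16,-.06,-.17,-.03);to(world(-.17,-.1,.12),189.6)
a=cv2.imread('pics/s34.png')[160:320,280:460]; a=cv2.resize(a,None,fx=3,fy=3,interpolation=2)
cv2.imwrite('pics/c34.png',a)
snap('wrist','w34.png')
E
```

```text
time_s: 41.35
position: [0.5907, 0.0726, 0.1832]
ee_rot: [[-0.981, -0.17, -0.091], [-0.166, 0.985, -0.043], [0.097, -0.027, -0.995]]
force: [0.5, 0.9, -0.7]
width: 0.0004
0.01 36 [-0.0899 -0.0753 -0.061 ] [-0.169 -0.164]
0.02 47 [-0.0979 -0.0764 -0.0613] [-0.169 -0.148]
0.03 7 [-0.0975 -0.095  -0.0635] [-0.167 -0.045]
0.04 6 [-0.0972 -0.0672 -0.061 ] [-0.165 -0.03 ]
0.05 7 [-0.0969 -0.0963 -0.0619] [-0.168 -0.031]
0.06 42 [-0.1105 -0.1033 -0.0964] [-0.167 -0.124]
0.07 3 [-0.109  -0.1074 -0.1017] [-0.169 -0.16 ]
t41.4 pos [0.5892 0.0717 0.1812] yaw -170.4 own [-0.0686 -0.0941  0.1812] F [-0.3 -0.3 -0.7] w 0.0001 j7 1.12
MOVE dxyz [ 0.0947 -0.0038  0.0712] turn 0.0003 rows>=1.9
```

View pics/c34.png

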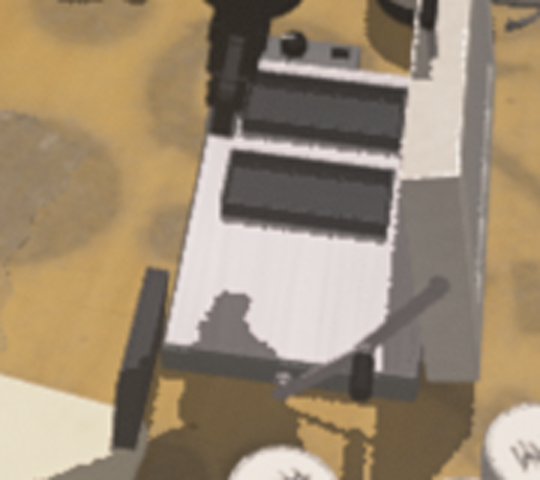

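View pics/w34.png

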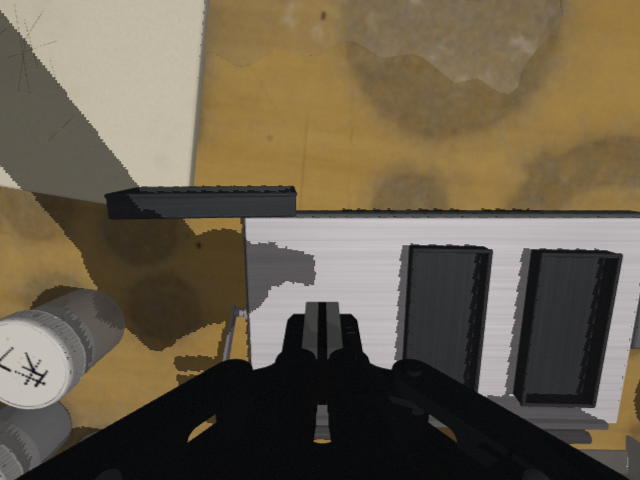

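Run:
```python
from h import *
for nm in('side0','top0'):
    g=load(nm); O=own(cloud(g)); im=g['image'].astype(int)
    m=(O[...,1]<-.162)&(O[...,1]>-.24)&(O[...,0]>-.1)&(O[...,0]<.13)&(O[...,2]>.015)&(O[...,2]<.25)
    q=O[m]; print(nm,len(q))
    for x in np.arange(-.09,.13,.01):
        s=q[abs(q[:,0]-x)<.005]
        if len(s)>1: print(round(x,2),len(s),'y',np.round(np.percentile(s[:,1],[0,50,100]),3),'z',np.round(np.percentile(s[:,2],[0,50,100]),3))
g=load('w34'); O=own(cloud(g)); im=g['image'].astype(int)
m=(im.max(-1)<80)&(O[...,0]<-.085)&(O[...,0]>-.17)&(O[...,1]<-.08)&(O[...,2]>.035)&(O[...,2]<.08)
q=O[m]; print(len(q),np.percentile(q,[1,50,99],axis=0)); print(cv2.minAreaRect(q[:,:2].astype(np.float32)))
```

```text
side0 2111
-0.09 23 y [-0.171 -0.166 -0.163] z [0.015 0.025 0.032]
-0.08 25 y [-0.168 -0.165 -0.162] z [0.017 0.024 0.032]
-0.07 24 y [-0.168 -0.165 -0.162] z [0.015 0.022 0.033]
-0.06 27 y [-0.169 -0.166 -0.162] z [0.015 0.024 0.033]
-0.05 25 y [-0.17  -0.166 -0.162] z [0.015 0.022 0.031]
-0.04 25 y [-0.168 -0.165 -0.162] z [0.015 0.025 0.031]
-0.03 24 y [-0.17  -0.166 -0.162] z [0.016 0.023 0.031]
-0.02 28 y [-0.169 -0.165 -0.162] z [0.017 0.024 0.032]
-0.01 30 y [-0.184 -0.166 -0.162] z [0.015 0.023 0.03 ]
-0.0 41 y [-0.184 -0.168 -0.162] z [0.015 0.023 0.031]
0.01 48 y [-0.186 -0.18  -0.162] z [0.015 0.026 0.037]
0.02 34 y [-0.185 -0.182 -0.163] z [0.024 0.034 0.046]
0.03 32 y [-0.185 -0.182 -0.165] z [0.015 0.046 0.059]
0.04 51 y [-0.218 -0.182 -0.163] z [0.016 0.057 0.075]
0.05 105 y [-0.223 -0.202 -0.175] z [0.063 0.076 0.087]
0.06 134 y [-0.224 -0.177 -0.162] z [0.015 0.088 0.236]
0.07 206 y [-0.183 -0.171 -0.162] z [0.015 0.19  0.238]
0.08 269 y [-0.182 -0.171 -0.162] z [0.015 0.172 0.239]
0.09 328 y [-0.184 -0.17  -0.162] z [0.015 0.161 0.24 ]
0.1 286 y [-0.182 -0.171 -0.16
[... 834 characters left out ...]
0.162] z [0.022 0.054 0.06 ]
0.04 40 y [-0.219 -0.195 -0.163] z [0.019 0.073 0.077]
0.05 96 y [-0.22  -0.193 -0.162] z [0.02  0.077 0.088]
0.06 53 y [-0.219 -0.169 -0.162] z [0.023 0.203 0.236]
0.07 38 y [-0.177 -0.167 -0.162] z [0.022 0.233 0.238]
0.08 45 y [-0.177 -0.168 -0.162] z [0.019 0.178 0.241]
0.09 48 y [-0.181 -0.17  -0.162] z [0.024 0.145 0.242]
0.1 12 y [-0.177 -0.17  -0.167] z [0.043 0.143 0.187]
0.11 4 y [-0.17  -0.166 -0.162] z [0.04  0.046 0.129]
4863 [[-0.11447579 -0.24679375  0.05396122]
 [-0.10583091 -0.18490109  0.06849399]
 [-0.09667085 -0.1190144   0.07714448]]
((-0.1056893840432167, -0.18402457237243652), (0.018811378628015518, 0.13351279497146606), 0.2285691499710083)
```

Run:
```python
from h import *
to(world(-.1057,-.184,.13),99.6)
```

```text
t41.5 pos [0.5883 0.0712 0.1799] yaw -170.4 own [-0.0696 -0.0945  0.1799] F [ 0.3 -0.   0.3] w -0.0001 j7 1.12
MOVE dxyz [ 0.0307 -0.0879  0.0559] turn 1.5709 rows>=8.4
```

```bash
python3 -m pendant '[[-1,0.004,-0.01,0,0.18],[-1,0.008,-0.02,0,0.36],[-1,0.012,-0.03,0,0.54],[-1,0.016,-0.04,0,0.72],[-1,0.02,-0.05,0,0.9],[-1,0.024,-0.06,0,1.08],[-1,0.028,-0.07,0.01,1.26],[-1,0.03,-0.08,0.02,1.44],[-1,0.031,-0.088,0.03,1.571],[-1,0.031,-0.088,0.03,1.571],[-1,0.031,-0.088,0.03,1.571]]'
python3 - <<'E'
from h import *
g=snap('wrist','w35.png'); g=load('w35'); to(world(-.1057,-.184,.040),99.6)
O=own(cloud(g)); im=g['image'].astype(int)
m=(im.max(-1)<80)&(O[...,0]<-.085)&(O[...,0]>-.17)&(O[...,1]<-.08)&(O[...,2]>.035)&(O[...,2]<.085)
q=O[m]; print(len(q),np.percentile(q,[1,50,99],axis=0)); print(cv2.minAreaRect(q[:,:2].astype(np.float32)))
E
```

```text
time_s: 42.82
position: [0.5698, -0.0215, 0.1554]
ee_rot: [[-0.172, 0.98, -0.098], [0.985, 0.169, -0.045], [-0.027, -0.104, -0.994]]
force: [1.2, 0.6, 0.1]
width: 0.0852
t42.9 pos [ 0.57   -0.0214  0.1557] yaw 99.9 own [-0.1032 -0.1828  0.1557] F [-0.1  0.7  0.3] w 0.0849 j7 -0.14
MOVE dxyz [0.0019 0.0094 0.1153] turn 0.0053 rows>=1.9
5613 [[-0.11401562 -0.2445287   0.05756313]
 [-0.10509169 -0.17666005  0.06739803]
 [-0.09635367 -0.1188452   0.07693476]]
((-0.10529155284166336, -0.18198715150356293), (0.01801786571741104, 0.12980954349040985), 0.34137406945228577)
```

View pics/w35.png

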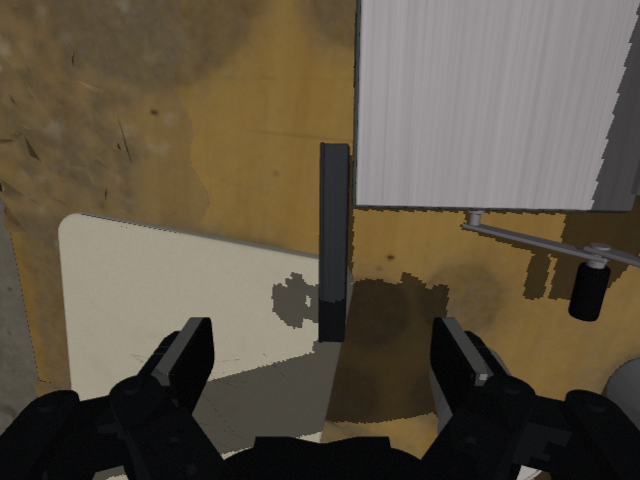

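```bash
python3 -m pendant '[[-1,0.002,0.005,0.05,0],[-1,0.002,0.009,0.09,0],[-1,0.002,0.009,0.111,0],[-1,0.002,0.009,0.111,0],[1,0.002,0.009,0.111,0],[1,0.002,0.009,0.111,0],[1,0.002,0.009,0.111,0],[1,0.002,0.009,0.111,0],[1,0.002,0.009,0.111,0],[1,0.002,0.009,0.06,0],[1,0.002,0.009,0.01,0],[1,0.002,0.009,0.01,0]]'
python3 - <<'E'
from h import *
g=snap('wrist','w36.png'); g=snap('side','s36.png'); to(world(-.02,-.128,.15),189.6)
E
```

```text
time_s: 44.38
position: [0.5802, -0.0177, 0.1485]
ee_rot: [[-0.172, 0.981, -0.09], [0.985, 0.169, -0.045], [-0.029, -0.096, -0.995]]
force: [-0.8, 0.4, -2.1]
width: 0.0167
t44.5 pos [ 0.577  -0.0187  0.1444] yaw 99.9 own [-0.0958 -0.1812  0.1444] F [-0.5 -0.2 -1.3] w 0.0163 j7 -0.16
MOVE dxyz [ 0.0527  0.0749 -0.0149] turn -1.5657 rows>=8.4
```

View pics/w36.png

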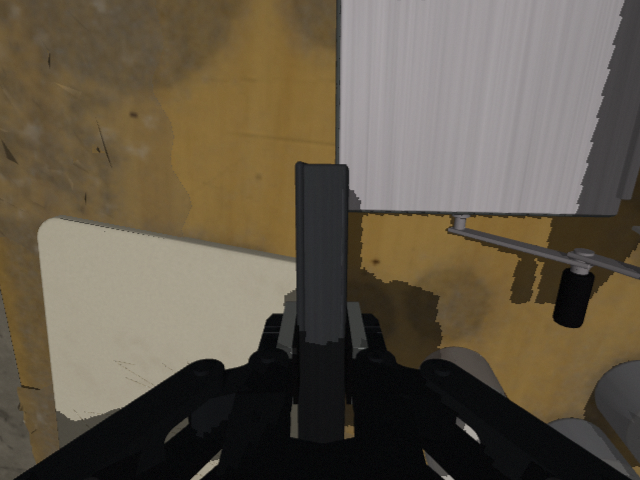

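View pics/s36.png

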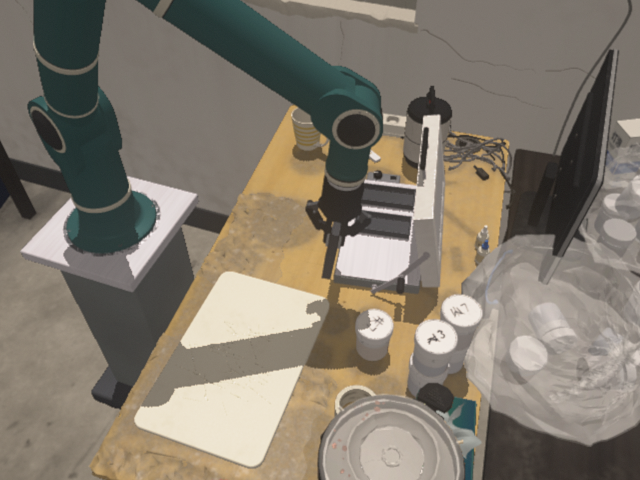

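```bash
python3 -m pendant '[[1,0.0,0.0,-0.02,0],[1,0.006,0.007,-0.02,-0.18],[1,0.012,0.014,-0.02,-0.36],[1,0.018,0.02,-0.02,-0.54],[1,0.024,0.026,-0.02,-0.72],[1,0.03,0.033,-0.02,-0.9],[1,0.036,0.04,-0.02,-1.08],[1,0.042,0.046,-0.02,-1.26],[1,0.048,0.054,-0.015,-1.44],[1,0.051,0.056,-0.01,-1.566],[1,0.051,0.056,-0.01,-1.566],[1,0.051,0.056,-0.01,-1.566]]'
python3 - <<'E'
from h import *
g=snap('wrist','w37.png'); g=snap('side','s37.png'); to(world(-.04,-.13,.075),189.6)
prof(g,-.12,.05,-.17,-.09)
E
```

```text
time_s: 45.98
position: [0.624, 0.0411, 0.1471]
ee_rot: [[-0.981, -0.165, -0.098], [-0.161, 0.986, -0.045], [0.104, -0.029, -0.994]]
force: [-0.4, 0.5, -1.3]
width: 0.0159
t46.1 pos [0.6241 0.0412 0.1474] yaw -170.6 own [-0.0393 -0.1301  0.1474] F [ 0.2  0.5 -0.3] w 0.0163 j7 1.15
MOVE dxyz [-0.0068  0.0022  0.0721] turn -0.0042 rows>=1.2
0.01 110 [-0.0877 -0.0411  0.0406] [-0.169 -0.164]
0.02 158 [-0.0896 -0.0323  0.0405] [-0.169 -0.162]
0.03 24 [-0.0871 -0.039   0.0267] [-0.17  -0.165]
0.11 308 [-0.0989 -0.0363  0.0203] [-0.142 -0.125]
0.12 201 [-0.1003 -0.0448  0.0213] [-0.143 -0.125]
0.13 184 [-0.1011 -0.0281  0.0209] [-0.134 -0.125]
0.14 173 [-0.101  -0.0247  0.0231] [-0.142 -0.123]
0.15 156 [-0.0991 -0.0421  0.0242] [-0.15  -0.125]
```

View pics/w37.png

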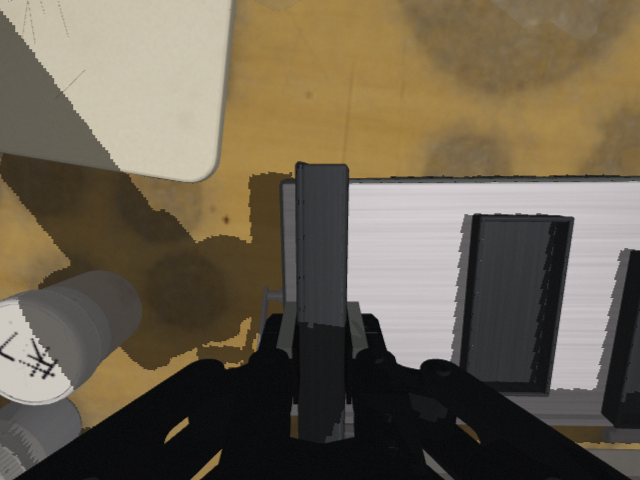

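View pics/s37.png

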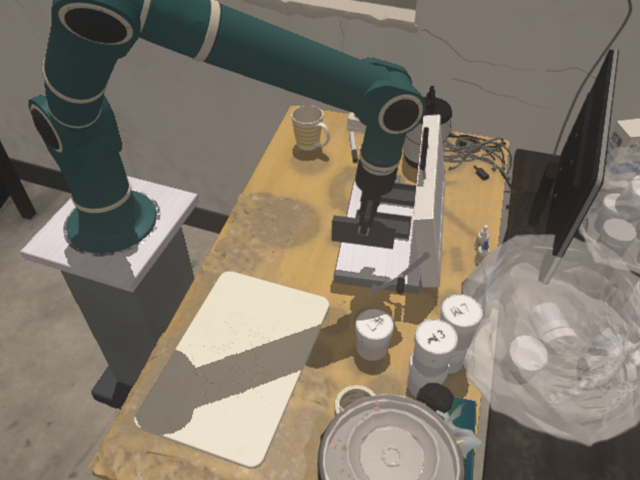

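Run:
```python
from h import *
a=cv2.imread('pics/s37.png')[180:290,310:440]; a=cv2.convertScaleAbs(cv2.resize(a,None,fx=4,fy=4,interpolation=2),alpha=2)
cv2.imwrite('pics/c37.png',a)
```

```text
(no output)
```

View pics/c37.png

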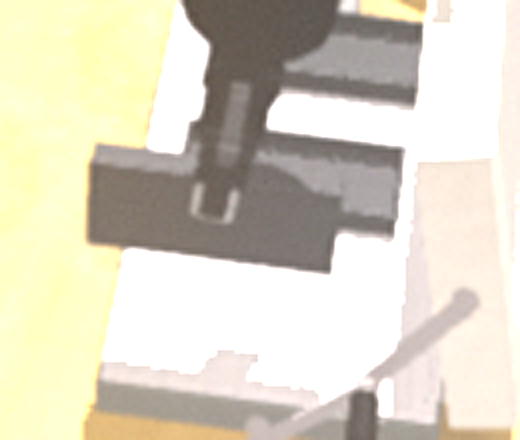

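Run:
```python
from h import *
g=load('s37'); O=own(cloud(g))
for v in range(218,246,3):
    print(v,[f"{O[v,u,1]*1000:.0f}/{O[v,u,2]*1000:.0f}" for u in range(330,400,5)])
```

```text
218 ['36/-3', '-129/167', '-128/167', '-129/170', '-121/164', '-125/169', '-193/239', '-194/242', '-194/244', '21/32', '25/31', '27/30', '26/34', '28/34']
221 ['25/-1', '-141/170', '-138/169', '-138/170', '-137/171', '-136/173', '-186/225', '-186/226', '-194/236', '-128/171', '14/31', '18/30', '18/32', '21/31']
224 ['14/-0', '-128/148', '-129/150', '-130/153', '-128/153', '-140/167', '-175/205', '-179/211', '-184/218', '-134/169', '-131/168', '-132/171', '-130/171', '-125/167']
227 ['5/-2', '-124/135', '-128/141', '-125/139', '-130/146', '-128/146', '-147/168', '-151/174', '-175/201', '-142/168', '-139/168', '-141/171', '-140/171', '2/30']
230 ['-4/-2', '-128/130', '-130/134', '-129/135', '-126/134', '-129/139', '-154/167', '-154/169', '-127/142', '-123/140', '-127/146', '-126/147', '-126/149', '-8/30']
233 ['-14/-3', '-129/121', '-129/124', '-131/128', '-129/128', '-132/133', '-151/155', '-155/160', '-128/135', '-129/138', '-130/140', '-130/142', '-126/140', '-32/45']
236 ['-26/-1', '-124/107', '-127/112', '-128/115', '-129/119', '-130/121', '-130/123', '-131/126', '-127/125', '-130/129', '-125/126', '-130/133', '-129/134', '-33/36']
239 ['-36/0', '-136/111', '-137/113', '-135/113', '-132/113', '-126/108', '-130/115', '-126/112', '-128/116', '-127/118', '-126/119', '-131/126', '-128/124', '-35/28']
242 ['-46/0', '-38/-6', '-141/109', '-141/111', '-141/113', '-135/108', '-138/114', '-136/113', '-134/113', '-133/115', '-128/112', '-124/108', '-128/115', '-49/33']
245 ['-52/-3', '-52/-1', '-72/23', '-77/32', '-75/31', '-69/27', '-72/32', '-143/112', '-142/113', '-140/113', '-137/112', '-136/113', '-133/111', '-51/26']
```

```bash
python3 -m pendant '[[1,-0.003,0.001,0.04,0],[1,-0.006,0.002,0.06,0],[1,-0.007,0.002,0.07,0],[1,-0.007,0.002,0.075,0],[1,-0.007,0.002,0.076,0]]'
python3 - <<'E'
from h import *
to(world(-.04,-.13,.075),189.6)
E
```

```text
time_s: 46.7
position: [0.6236, 0.041, 0.0715]
ee_rot: [[-0.981, -0.165, -0.097], [-0.162, 0.986, -0.045], [0.103, -0.029, -0.994]]
force: [-0.8, 0.1, -0.6]
width: 0.0163
t46.7 pos [0.6236 0.041  0.0715] yaw -170.6 own [-0.0399 -0.1302  0.0715] F [-0.8  0.1 -0.6] w 0.0163 j7 1.10
MOVE dxyz [ 0.0005  0.0001 -0.0034] turn -0.0042 rows>=0.1
```

```bash
python3 -m pendant '[[1,0,0,0.003,0],[1,0,0,0.004,0],[1,0,0,0.004,0],[0.2,0,0,0.003,0],[0.2,0,0,0.002,0],[0.2,0,0,0.002,0],[0.2,0,0,-0.03,0],[0.2,0,0,-0.07,0],[0.2,0,0,-0.08,0]]'
python3 - <<'E'
from h import *
g=snap('wrist','w38.png'); g=snap('side','s38.png'); to(world(-.045,-.16,.15),189.6)
prof(g,-.12,.05,-.162,-.04)
E
```

```text
time_s: 47.82
position: [0.6329, 0.0454, 0.1539]
ee_rot: [[-0.982, -0.165, -0.092], [-0.162, 0.986, -0.045], [0.098, -0.029, -0.995]]
force: [0.2, 0.3, -0.7]
width: 0.0342
t47.9 pos [0.6319 0.0447 0.1521] yaw -170.6 own [-0.0311 -0.1279  0.1521] F [ 0.3 -0.7 -1. ] w 0.0343 j7 1.15
MOVE dxyz [ 0.0135 -0.0321  0.0045] turn -0.0043 rows>=0.6
0.03 326 [-0.1001 -0.039   0.02  ] [-0.144 -0.126]
0.04 178 [-0.099  -0.0384  0.0211] [-0.141 -0.127]
0.05 156 [-0.1018 -0.0369  0.0218] [-0.14  -0.126]
0.06 177 [-0.0995 -0.0375  0.0208] [-0.135 -0.127]
0.07 101 [-0.0971 -0.0377  0.0224] [-0.142 -0.127]
0.08 15 [-0.0987 -0.0582  0.0239] [-0.145 -0.126]
0.09 260 [-0.099  -0.0251  0.0207] [-0.146 -0.129]
```

View pics/w38.png

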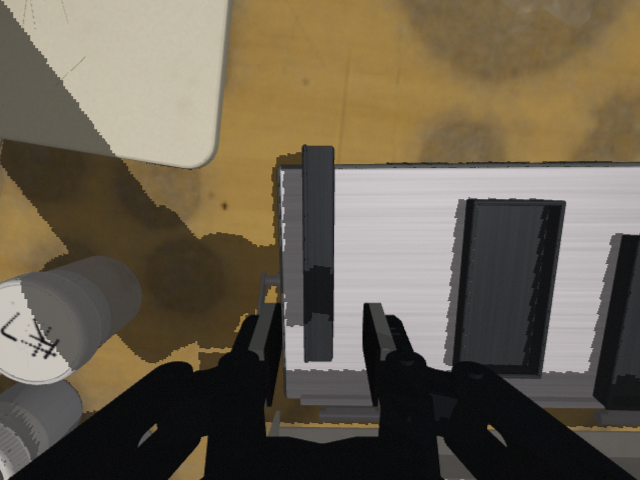

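View pics/s38.png

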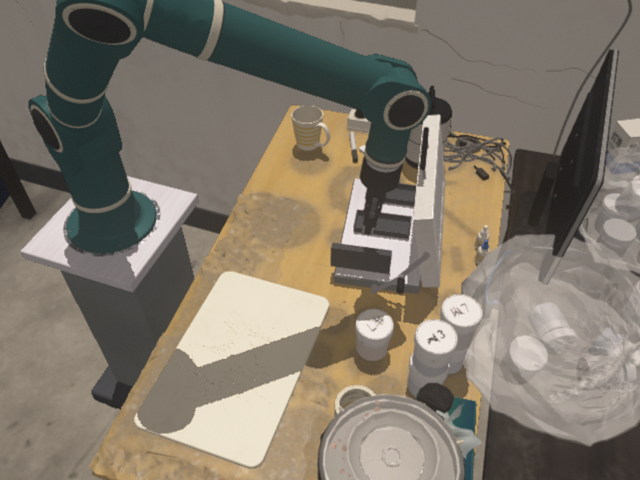

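Run:
```python
from h import *
to(world(-.05,-.178,.155),189.6);to(world(-.05,-.178,.080),189.6)
```

```text
t47.9 pos [0.6319 0.0447 0.1521] yaw -170.6 own [-0.0311 -0.1279  0.1521] F [ 0.3 -0.7 -1. ] w 0.0343 j7 1.15
MOVE dxyz [ 0.0189 -0.0502  0.0005] turn -0.0043 rows>=0.9
t47.9 pos [0.6319 0.0447 0.1521] yaw -170.6 own [-0.0311 -0.1279  0.1521] F [ 0.3 -0.7 -1. ] w 0.0343 j7 1.15
MOVE dxyz [ 0.0113 -0.048   0.0751] turn -0.0043 rows>=1.4
```

```bash
python3 -m pendant '[[1,0.01,-0.025,-0.005,0],[1,0.019,-0.05,0,0],[1,0.019,-0.05,0,0],[1,0.015,-0.049,0.04,0],[1,0.011,-0.048,0.075,0],[1,0.011,-0.048,0.075,0]]'
python3 - <<'E'
from h import *
g=snap('wrist','w39.png'); to(world(-.05,-.11,.080),189.6)
E
```

```text
time_s: 48.68
position: [0.6194, -0.007, 0.0768]
ee_rot: [[-0.981, -0.167, -0.101], [-0.163, 0.986, -0.045], [0.107, -0.027, -0.994]]
force: [0.2, -0.1, 0.5]
width: -0.0002
t48.7 pos [ 0.621  -0.0067  0.0789] yaw -170.6 own [-0.0504 -0.1767  0.0789] F [0.7 0.1 0. ] w -0.0002 j7 1.18
MOVE dxyz [-0.0001  0.0667 -0.0029] turn -0.0030 rows>=1.1
```

View pics/w39.png

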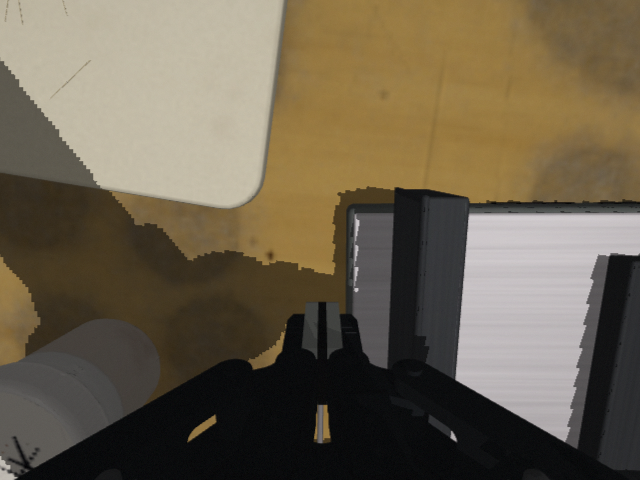

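```bash
python3 -m pendant '[[1,0,0.01,0,0],[1,0,0.018,0,0],[1,0,0.026,0,0],[1,0,0.032,0,0],[1,0,0.038,0,0],[1,0,0.044,0,0],[1,0,0.05,0,0],[1,0,0.055,0,0],[1,0,0.055,-0.03,0],[1,0.0,0.04,-0.09,0]]'
python3 - <<'E'
from h import *
g=snap('wrist','w40.png'); g=snap('side','s40.png');to(world(-.07,-.093,.033),189.6)
E
```

```text
time_s: 49.98
position: [0.6212, 0.0377, 0.166]
ee_rot: [[-0.98, -0.169, -0.103], [-0.166, 0.985, -0.044], [0.109, -0.026, -0.994]]
force: [0.2, -0.6, 0.5]
width: -0.0
t50.1 pos [0.6273 0.0368 0.1736] yaw -170.7 own [-0.0369 -0.1349  0.1736] F [ 0.5 -0.4  0.5] w -0.0000 j7 1.17
MOVE dxyz [0.0201 0.0459 0.1418] turn -0.0052 rows>=2.4
```

View pics/w40.png

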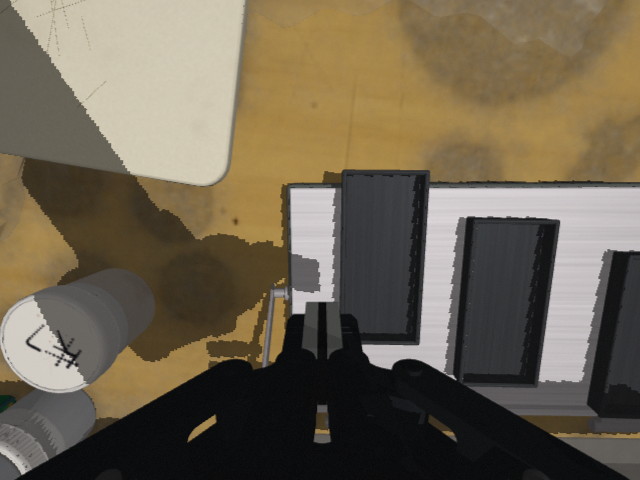

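View pics/s40.png

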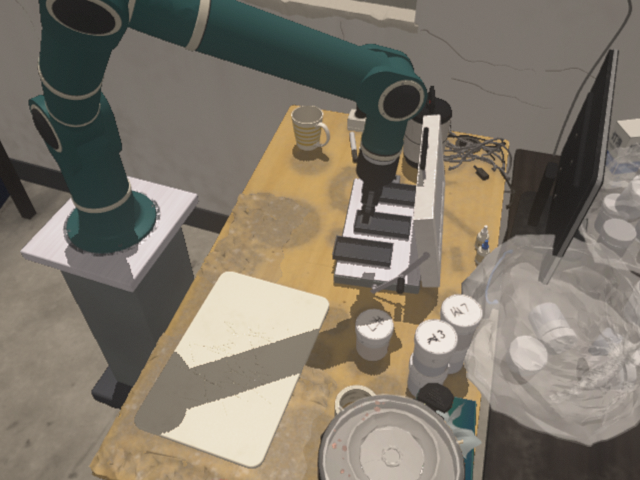

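```bash
cat >> h.py <<'E'
def pans(g,z=.048):
    im=g['image']; O=own(cloud(g))
    m=((im.max(-1)<85)&(O[...,2]>.028)&(O[...,2]<.054)&(abs(O[...,0])<.14)&(abs(O[...,1])<.16)).astype(np.uint8)
    m=cv2.morphologyEx(m,cv2.MORPH_OPEN,np.ones((5,5)))
    n,l,s,c=cv2.connectedComponentsWithStats(m)
    for i in range(1,n):
        if s[i,4]<300: continue
        q=own(np.array([pt(g,u,v,z) for v,u in np.argwhere(l==i)]))[:,:2]
        r=cv2.minAreaRect(q.astype(np.float32)); print('pan',s[i],np.round(r[0],4),np.round(r[1],4),round(r[2],1),'x',np.round([q[:,0].min(),q[:,0].max()],3),'medz',np.nanmedian(O[...,2][l==i]).round(4))
E
python3 - <<'E'
from h import *
pans(load('w40')); pans(load('s40'))
to(world(-.145,-.092,.12),189.6);to(world(-.145,-.092,.04),189.6)
E
```

```text
pan [  339   170    91   175 14084] [-0.0402 -0.0937] [0.0615 0.1306] 89.9 x [-0.105  0.025] medz 0.0344
pan [  453   217   107   171 15140] [-0.0068 -0.003 ] [0.0663 0.1325] 89.8 x [-0.073  0.059] medz 0.0346
pan [ 586  251   54  181 7539] [0.025  0.0813] [0.1501 0.04  ] 9.7 x [-0.049  0.097] medz 0.0356
t50.1 pos [0.6273 0.0368 0.1736] yaw -170.7 own [-0.0369 -0.1349  0.1736] F [ 0.5 -0.4  0.5] w -0.0000 j7 1.17
MOVE dxyz [0.1029 0.0442 0.0622] turn -0.0052 rows>=2.0
t50.1 pos [0.6273 0.0368 0.1736] yaw -170.7 own [-0.0369 -0.1349  0.1736] F [ 0.5 -0.4  0.5] w -0.0000 j7 1.17
MOVE dxyz [0.0955 0.0465 0.1418] turn -0.0052 rows>=2.8
```

```bash
python3 -m pendant '[[1,0.05,0.025,0,0],[1,0.103,0.044,0.03,0],[1,0.103,0.044,0.062,0],[1,0.099,0.045,0.1,0],[1,0.0955,0.0455,0.138,0],[1,0.0955,0.0455,0.14,0],[1,0.0955,0.0455,0.14,0]]'
python3 - <<'E'
from h import *
to(world(-.085,-.094,.04),189.6)
E
```

```text
time_s: 50.95
position: [0.5144, 0.0608, 0.0427]
ee_rot: [[-0.983, -0.164, -0.086], [-0.161, 0.986, -0.043], [0.092, -0.028, -0.995]]
force: [0.8, 0.1, 0.3]
width: 0.0001
t51.0 pos [0.5144 0.0608 0.0427] yaw -170.7 own [-0.1443 -0.0924  0.0427] F [0.8 0.1 0.3] w 0.0001 j7 0.95
MOVE dxyz [-0.0593 -0.0014 -0.0028] turn -0.0049 rows>=0.9
```

```bash
python3 -m pendant '[[1,-0.02,-0.001,-0.001,0],[1,-0.03,-0.001,-0.002,0],[1,-0.038,-0.001,-0.002,0],[1,-0.046,-0.001,-0.003,0],[1,-0.053,-0.001,-0.003,0],[1,-0.059,-0.001,-0.003,0],[1,-0.059,-0.001,-0.003,0],[1,-0.04,-0.001,-0.003,0],[1,-0.01,-0.001,-0.06,0],[1,0,-0.001,-0.13,0],[1,0,-0.001,-0.13,0]]'
python3 - <<'E'
from h import *
g=snap('wrist','w41.png'); snap('top','t41.png');snap('side','s41.png');pans(load('w41')); to(world(-.145,-.093,.04),189.6)
E
```

```text
time_s: 52.32
position: [0.5277, 0.0664, 0.1761]
ee_rot: [[-0.983, -0.165, -0.078], [-0.162, 0.986, -0.043], [0.084, -0.029, -0.996]]
force: [0.1, -0.0, -0.4]
width: 0.0002
pan [244 289  25  21 386] [-0.0902 -0.1457] [0.0166 0.0196] 0.5 x [-0.099 -0.082] medz 0.0302
pan [ 392  315   89   74 4597] [-0.0467 -0.0038] [0.0687 0.0628] 89.6 x [-0.078 -0.015] medz 0.0345
pan [ 518  344  104  116 8641] [-0.0022  0.1048] [0.0755 0.1047] 89.4 x [-0.055  0.05 ] medz 0.0346
pan [314 405  16  38 482] [ 0.0213 -0.0945] [0.0363 0.0129] 0.2 x [0.003 0.039] medz 0.0343
t52.5 pos [0.5258 0.065  0.1718] yaw -170.7 own [-0.1323 -0.0902  0.1718] F [ 0.6 -0.4  0.9] w 0.0000 j7 1.08
MOVE dxyz [0.0005 0.001  0.1325] turn -0.0054 rows>=2.1
```

View pics/w41.png

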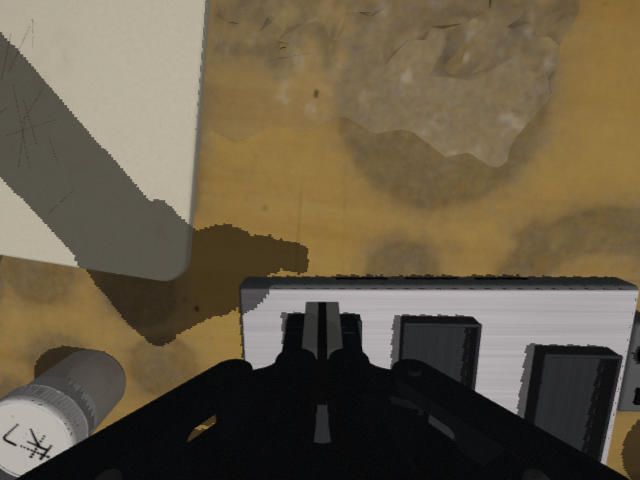

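View pics/s41.png

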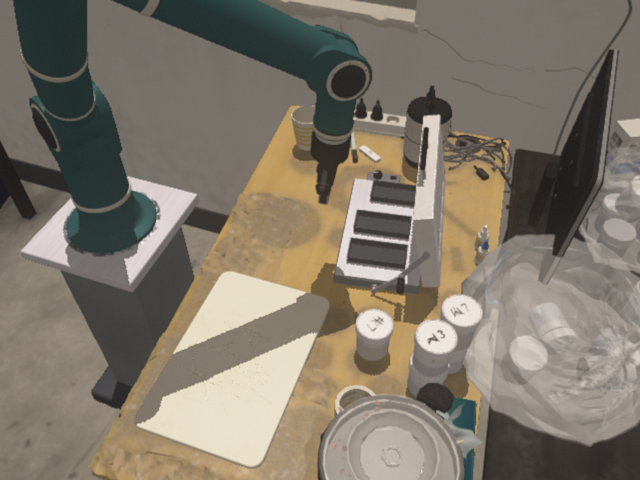

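```bash
python3 -m pendant '[[-1,0.0,0.06,-0.04,0],[-1,0,0.12,-0.06,0],[-1,-0.02,0.16,-0.06,0],[-1,-0.03,0.16,-0.06,0],[-1,-0.03,0.16,-0.06,0]]'
python3 - <<'E'
from h import *
g=snap('wrist','w42.png'); pans(load('w42')); pans(load('s41'));to(world(-.12,0,.25),189.6)
E
```

```text
time_s: 53.1
position: [0.5341, 0.2292, 0.2218]
ee_rot: [[-0.983, -0.164, -0.089], [-0.16, 0.986, -0.045], [0.095, -0.03, -0.995]]
force: [0.7, -0.6, -1.0]
width: 0.0852
pan [ 115  262   78  114 5996] [-0.0194 -0.0896] [0.1129 0.0683] 0.5 x [-0.076  0.037] medz 0.0347
pan [ 218  263   71  136 8891] [-0.0074  0.0006] [0.063  0.1363] 89.3 x [-0.075  0.061] medz 0.0346
pan [ 339  290   72  143 9208] [0.0226 0.1118] [0.0622 0.1473] 89.6 x [-0.051  0.096] medz 0.0346
t53.1 pos [0.534  0.2285 0.2222] yaw -170.8 own [-0.097   0.0697  0.2222] F [-0.4  0.   0.3] w 0.0855 j7 0.86
MOVE dxyz [ 0.0251 -0.0706 -0.0235] turn -0.0070 rows>=1.3
```

View pics/w42.png

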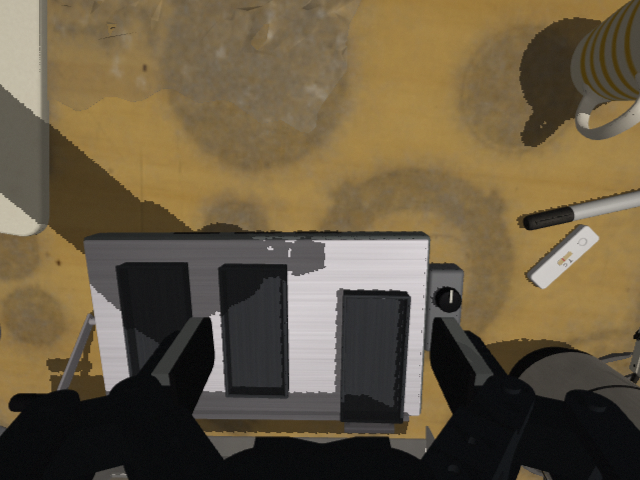

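Run:
```python
from h import *
to(world(-.12,-.228,.23),189.6); to(world(.0,-.232,.2),189.6)
g=load('t41'); pans(g)
```

```text
t53.1 pos [0.534  0.2285 0.2222] yaw -170.8 own [-0.097   0.0697  0.2222] F [-0.4  0.   0.3] w 0.0855 j7 0.86
MOVE dxyz [ 0.0216 -0.2979  0.0032] turn -0.0070 rows>=4.8
t53.1 pos [0.534  0.2285 0.2222] yaw -170.8 own [-0.097   0.0697  0.2222] F [-0.4  0.   0.3] w 0.0855 j7 0.86
MOVE dxyz [-0.1007 -0.3005  0.0218] turn -0.0070 rows>=5.1
```

```bash
python3 -m pendant '[[1,0.02,-0.06,0,0],[1,0.02,-0.12,0,0],[1,0.02,-0.18,0,0],[1,0.02,-0.24,0,0],[1,0.02,-0.3,0,0],[1,-0.02,-0.3,0.01,0],[1,-0.06,-0.3,0.015,0],[1,-0.1,-0.3,0.02,0],[1,-0.1,-0.3,0.02,0],[1,-0.1,-0.3,0.02,0]]'
python3 - <<'E'
from h import *
g=snap('wrist','w43.png'); g=load('w43'); O=own(cloud(g)); im=g['image'].astype(int)
m=(im.max(-1)<70)&(O[...,0]>.0)&(O[...,0]<.1)&(O[...,1]<-.17)&(O[...,1]>-.25)&(O[...,2]>.05)&(O[...,2]<.11)
q=O[m]; print(len(q)); 
if len(q): print(np.percentile(q,[1,50,99],axis=0)); print(cv2.minAreaRect(q[:,:2].astype(np.float32)))
for nm in('s41','t41'):
    g=load(nm);O=own(cloud(g)); im=g['image'].astype(int)
    m=(im.max(-1)<70)&(O[...,0]>.0)&(O[...,0]<.1)&(O[...,1]<-.17)&(O[...,1]>-.25)&(O[...,2]>.05)&(O[...,2]<.11)
    q=O[m]; print(nm,len(q)); print(np.percentile(q,[1,50,99],axis=0)) if len(q) else 0
to(world(.088,-.232,.2),189.6)
to(world(.088,-.232,.064),189.6)
E
```

```text
time_s: 54.4
position: [0.6781, -0.0535, 0.2012]
ee_rot: [[-0.983, -0.162, -0.091], [-0.158, 0.986, -0.045], [0.097, -0.03, -0.995]]
force: [-0.8, -0.4, 0.3]
width: 0.0001
958
[[ 0.03420202 -0.21835387  0.05617879]
 [ 0.04902622 -0.19590738  0.07759487]
 [ 0.06859504 -0.17521516  0.10544022]]
((0.0550115630030632, -0.19273683428764343), (0.040392108261585236, 0.042418431490659714), 22.834556579589844)
s41 103
[[ 0.0440281  -0.22272303  0.06703   ]
 [ 0.05144219 -0.21067073  0.07569319]
 [ 0.05898714 -0.1884667   0.08112445]]
t41 1
[[ 0.04664898 -0.19610685  0.07669877]
 [ 0.04664898 -0.19610685  0.07669877]
 [ 0.04664898 -0.19610685  0.07669877]]
t54.5 pos [ 0.6782 -0.0535  0.2017] yaw -170.9 own [-0.0018 -0.2325  0.2017] F [1.6 0.  0.6] w 0.0001 j7 1.34
MOVE dxyz [-0.0896  0.001  -0.007 ] turn -0.0081 rows>=1.4
t54.5 pos [ 0.6782 -0.0535  0.2017] yaw -170.9 own [-0.0018 -0.2325  0.2017] F [1.6 0.  0.6] w 0.0001 j7 1.34
MOVE dxyz [-0.1026  0.0051  0.1283] turn -0.0081 rows>=2.6
```

View pics/w43.png

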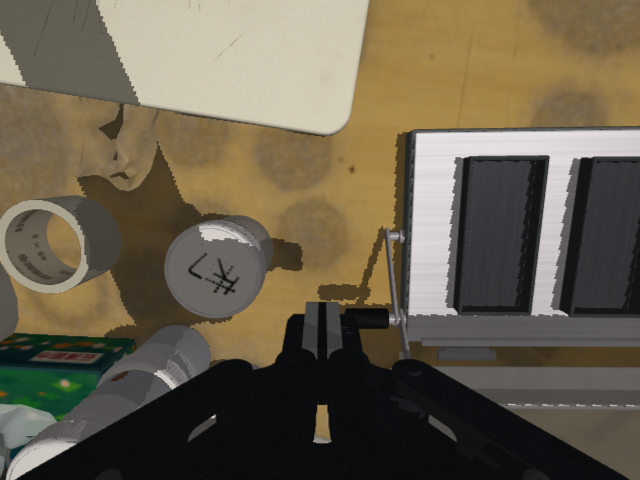

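Run:
```python
from h import *
g=load('top0')
for u,v in ((344,120),(375,130),(353,197)): print(own(pt(g,u,v)))
g=load('side0')
O=own(cloud(g)); m=(O[...,2]>.1)&(O[...,2]<.25)&(O[...,1]<-.2)&(O[...,0]>.0)&(O[...,0]<.4)&(O[...,1]>-.45)
q=O[m]; print(len(q)); 
for y in np.arange(-.42,-.2,.02):
    s=q[abs(q[:,1]-y)<.01]
    if len(s): print(round(y,2),len(s),s[:,0].min().round(3),s[:,0].max().round(3),s[:,2].max().round(3))
```

```text
[ 0.153885   -0.32007904  0.16955573]
[ 0.1197032  -0.38106516  0.16917878]
[ 0.003346   -0.31630316  0.08291412]
16887
-0.42 1702 0.093 0.4 0.175
-0.4 1935 0.084 0.4 0.174
-0.38 1915 0.084 0.398 0.175
-0.36 1970 0.09 0.4 0.175
-0.34 1415 0.127 0.4 0.174
-0.32 1357 0.126 0.4 0.175
-0.3 1392 0.128 0.4 0.175
-0.28 1150 0.148 0.4 0.173
-0.26 1267 0.198 0.4 0.168
-0.24 915 0.196 0.4 0.169
-0.22 590 0.191 0.397 0.166
```

```bash
python3 -m pendant '[[1,-0.04,0.002,0,0],[1,-0.083,0.002,0,0],[1,-0.083,0.002,0,0],[1,-0.089,0.004,0.05,0],[1,-0.094,0.005,0.1,0],[1,-0.097,0.006,0.131,0],[1,-0.097,0.006,0.131,0]]'
python3 - <<'E'
from h import *
g=snap('side','s44.png'); to(world(.02,-.23,.064),189.6)
E
```

```text
time_s: 55.32
position: [0.7599, -0.0478, 0.0612]
ee_rot: [[-0.984, -0.155, -0.091], [-0.151, 0.987, -0.055], [0.099, -0.04, -0.994]]
force: [1.0, -12.3, -3.4]
width: -0.0001
t55.4 pos [ 0.7597 -0.0479  0.0615] yaw -171.3 own [ 0.0795 -0.2405  0.0615] F [ -0.5 -13.4  -0.7] w -0.0002 j7 1.31
MOVE dxyz [0.0596 0.0097 0.003 ] turn -0.0153 rows>=1.0
```

View pics/s44.png

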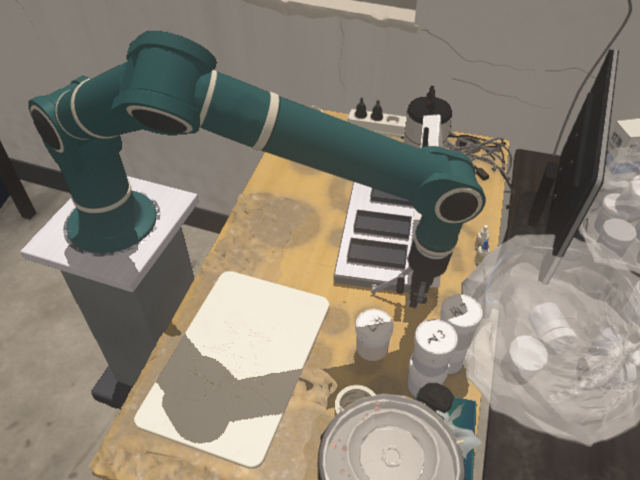

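```bash
python3 -m pendant '[[1,0.0,-0.003,-0.05,0],[1,0.01,-0.003,-0.1,0],[1,0.03,-0.003,-0.14,0],[1,0.05,0,-0.14,0],[1,0.05,0,-0.14,0]]'
python3 - <<'E'
from h import *
snap('side','s45.png'); to(world(.015,-.218,.2),270); to(world(.015,-.218,.062),270)
E
```

```text
time_s: 56.0
position: [0.7218, -0.0489, 0.2077]
ee_rot: [[-0.984, -0.155, -0.09], [-0.15, 0.987, -0.057], [0.098, -0.043, -0.994]]
force: [-0.6, -0.0, -0.7]
width: 0.0001
t56.0 pos [ 0.7224 -0.049   0.2067] yaw -171.3 own [ 0.0425 -0.2354  0.2067] F [ 1.3 -1.  -1.3] w -0.0000 j7 1.35
MOVE dxyz [0.027  0.0173 0.0087] turn -1.4194 rows>=7.6
t56.0 pos [ 0.7224 -0.049   0.2067] yaw -171.3 own [ 0.0425 -0.2354  0.2067] F [ 1.3 -1.  -1.3] w -0.0000 j7 1.35
MOVE dxyz [0.0134 0.0232 0.1459] turn -1.4194 rows>=7.6
```

```bash
python3 -m pendant '[[-1,0.03,0,0,-0.1],[-1,0.04,0,0,-0.28],[-1,0.04,0,0,-0.46],[-1,0.04,0,0,-0.64],[-1,0.04,0,0,-0.82],[-1,0.04,0,0,-1],[-1,0.04,0,0,-1.18],[-1,0.04,0,0,-1.36],[-1,0.04,0,0,-1.419],[-1,0.04,0,0,-1.419]]'
python3 - <<'E'
from h import *
g=snap('wrist','w46.png'); to(world(.015,-.218,.12),270); to(world(.015,-.218,.062),270)
E
```

```text
time_s: 57.3
position: [0.6829, -0.0556, 0.2096]
ee_rot: [[0.003, -0.996, -0.092], [-0.998, 0.002, -0.056], [0.056, 0.092, -0.994]]
force: [0.1, -0.4, -0.7]
width: 0.0854
t57.4 pos [ 0.6829 -0.0555  0.2098] yaw -89.9 own [ 0.0025 -0.2352  0.2098] F [ 0.  -0.8 -0.6] w 0.0856 j7 2.63
MOVE dxyz [-0.024  -0.0176  0.0873] turn 0.0026 rows>=1.5
t57.4 pos [ 0.6829 -0.0555  0.2098] yaw -89.9 own [ 0.0025 -0.2352  0.2098] F [ 0.  -0.8 -0.6] w 0.0856 j7 2.63
MOVE dxyz [-0.0273 -0.0229  0.145 ] turn 0.0026 rows>=2.4
```

View pics/w46.png

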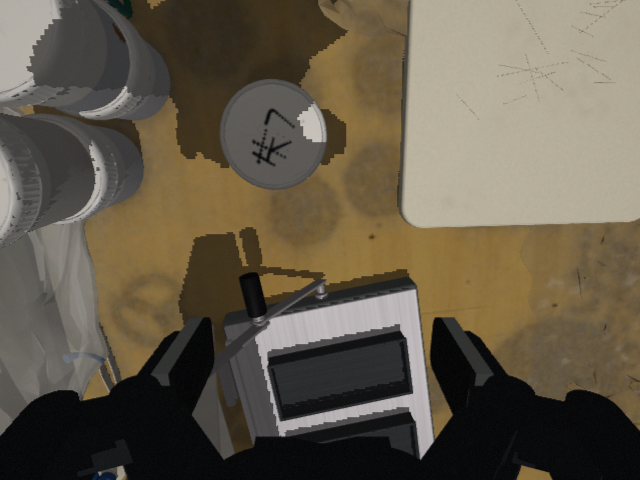

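Run:
```python
from h import *
to(world(.023,-.213,.13),270); to(world(.023,-.213,.062),270)
```

```text
t57.4 pos [ 0.6829 -0.0555  0.2098] yaw -89.9 own [ 0.0025 -0.2352  0.2098] F [ 0.  -0.8 -0.6] w 0.0856 j7 2.63
MOVE dxyz [-0.0297 -0.0237  0.0764] turn 0.0026 rows>=1.4
t57.4 pos [ 0.6829 -0.0555  0.2098] yaw -89.9 own [ 0.0025 -0.2352  0.2098] F [ 0.  -0.8 -0.6] w 0.0856 j7 2.63
MOVE dxyz [-0.0336 -0.0299  0.144 ] turn 0.0026 rows>=2.4
```

```bash
python3 -m pendant '[[-1,-0.03,-0.024,0.03,0],[-1,-0.03,-0.024,0.076,0],[-1,-0.03,-0.024,0.076,0]]'
python3 -m pendant '[[-1,-0.002,-0.003,0.03,0],[-1,-0.004,-0.006,0.06,0],[-1,-0.004,-0.006,0.067,0],[-1,-0.004,-0.006,0.067,0]]'
python3 - <<'E'
from h import *
g=snap('wrist','w47.png'); to(world(.0,-.213,.062),270)
E
```

```text
time_s: 57.72
position: [0.6975, -0.0307, 0.1263]
ee_rot: [[0.003, -0.995, -0.099], [-0.998, 0.003, -0.058], [0.058, 0.099, -0.993]]
force: [0.0, -0.2, 0.5]
width: 0.0855
time_s: 58.22
position: [0.6968, -0.0306, 0.0588]
ee_rot: [[0.002, -0.995, -0.099], [-0.998, 0.003, -0.057], [0.057, 0.099, -0.993]]
force: [-0.6, 1.0, 0.6]
width: 0.0853
t58.3 pos [ 0.6973 -0.0305  0.0597] yaw -89.9 own [ 0.0209 -0.2129  0.0597] F [ 0.  -0.6 -0.1] w 0.0854 j7 2.53
MOVE dxyz [ 0.0036  0.0207 -0.    ] turn 0.0024 rows>=0.3
```

View pics/w47.png

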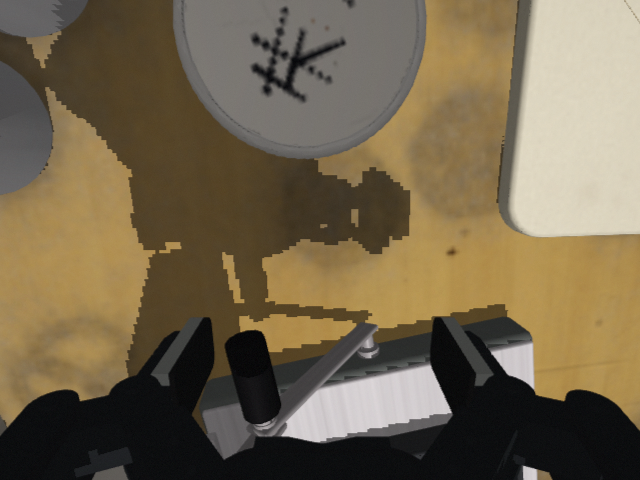

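```bash
python3 -m pendant '[[-1,0,0,0.013,0],[-1,0,0,0.013,0],[-1,0.001,0.008,0.013,0],[-1,0.002,0.014,0.012,0],[-1,0.003,0.02,0.01,0],[-1,0.004,0.026,0.007,0],[-1,0.005,0.032,0.004,0],[-1,0.006,0.036,0.001,0],[-1,0.006,0.036,0.001,0]]'
python3 - <<'E'
from h import *
g=snap('wrist','w48.png'); snap('side','s48.png');to(world(-.02,-.213,.062),270)
E
```

```text
time_s: 59.4
position: [0.661, -0.0364, 0.0629]
ee_rot: [[0.002, -0.995, -0.098], [-0.998, 0.003, -0.057], [0.057, 0.098, -0.993]]
force: [0.3, 0.5, 0.1]
width: 0.0852
t59.5 pos [ 0.6612 -0.0363  0.0626] yaw -89.9 own [-0.0156 -0.2127  0.0626] F [ 0.6  0.6 -0.3] w 0.0854 j7 2.50
MOVE dxyz [0.001  0.0042 0.0011] turn 0.0025 rows>=0.1
```

View pics/w48.png

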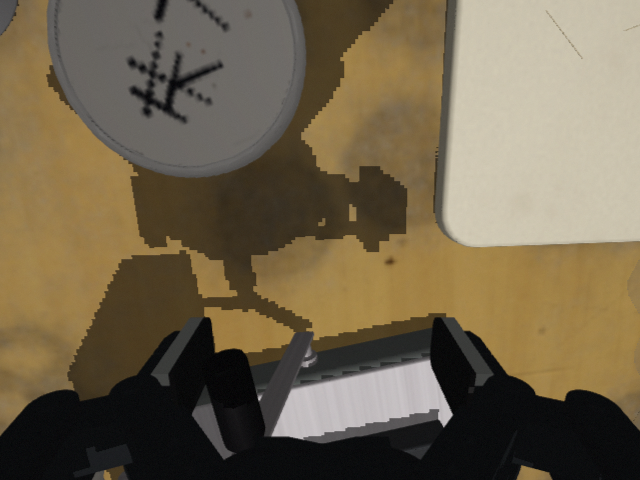

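View pics/s48.png

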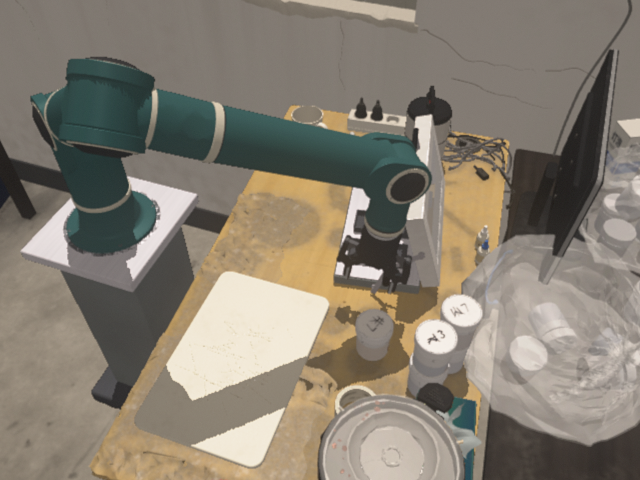

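Run:
```python
from h import *
g=load('w48'); 
for u,v in ((235,375),(245,410),(232,355)): print(own(pt(g,u,v)))
for nm in('s41','s48'):
    g=load(nm); O=own(cloud(g))
    for zl in (.2,.22):
        mm=(abs(O[...,2]-zl)<.012)&(O[...,0]>-.0)&(O[...,0]<.2)&(O[...,1]>-.16)&(O[...,1]<-.10)
        print(nm,zl,mm.sum(),np.percentile(O[mm][:,0],[2,50,98]) if mm.any() else '')
    m=(O[...,0]>.0)&(O[...,2]>.12)&(O[...,2]<.4)&(abs(O[...,1])<.18)&(O[...,0]<.2); print('top z',np.nanpercentile(O[m][:,2],98))
```

```text
[ 0.01677485 -0.21679814  0.09560699]
[ 0.01619606 -0.20370389  0.09694441]
[ 0.0181566  -0.21987386  0.08744059]
s41 0.2 25 [0.09876079 0.10047763 0.10281039]
s41 0.22 75 [0.05652915 0.06328737 0.09876419]
top z 0.2772913069993739
s48 0.2 54 [0.08246429 0.08582638 0.0889919 ]
s48 0.22 126 [0.04624237 0.0600574  0.08310804]
top z 0.2723023515141846
```

```bash
python3 -m pendant '[[-1,0.0,0,-0.04,0],[-1,0.0,0,-0.09,0],[-1,0.02,0.02,-0.14,0],[-1,0.03,0.06,-0.2,0],[-1,0.03,0.09,-0.25,0],[-1,0.03,0.09,-0.29,0],[-1,0.03,0.09,-0.29,0]]'
python3 - <<'E'
from h import *
snap('side','s49.png');snap('top','t49.png'); to(world(-.12,-.1,.38),189.6)
for nm in('s48','s49'):
    g=load(nm); O=own(cloud(g)); im=g['image'].astype(int)
    mm=(abs(O[...,2]-.2)<.012)&(O[...,0]>-.0)&(O[...,0]<.2)&(O[...,1]>-.16)&(O[...,1]<-.10)
    print(nm,np.percentile(O[mm][:,0],[2,50,98]) if mm.any() else '')
    m=(im.max(-1)<70)&(O[...,0]>-.1)&(O[...,0]<.1)&(O[...,1]<-.18)&(O[...,1]>-.23)&(O[...,2]>.03)&(O[...,2]<.11)
    print(m.sum(), np.nanpercentile(O[m],[2,50,98],axis=0))
    m=(im.max(-1)<70)&(O[...,0]>-.1)&(O[...,0]<.12)&(abs(O[...,1])<.08)&(O[...,2]>.23)&(O[...,2]<.3)
    print(m.sum(), np.nanpercentile(O[m],[2,50,98],axis=0) if m.any() else '')
E
```

```text
time_s: 60.38
position: [0.6013, -0.048, 0.3653]
ee_rot: [[0.003, -0.996, -0.092], [-0.998, 0.003, -0.057], [0.057, 0.092, -0.994]]
force: [0.6, 0.0, -1.9]
width: 0.0853
t60.5 pos [ 0.6002 -0.0493  0.3611] yaw -89.8 own [-0.078  -0.2153  0.3611] F [-0.1  0.  -1. ] w 0.0857 j7 2.66
MOVE dxyz [-0.1056  0.0625 -0.019 ] turn 1.4059 rows>=7.5
s48 [0.08246429 0.08582638 0.0889919 ]
98 [[-0.06504586 -0.22932698  0.08113766]
 [ 0.02084421 -0.21751735  0.09257131]
 [ 0.04063513 -0.20165786  0.10653594]]
84 [[ 0.03608774 -0.00390148  0.26967571]
 [ 0.04115612  0.02634545  0.27219517]
 [ 0.04584861  0.05947725  0.27506656]]
s49 [0.08061314 0.08413543 0.08782705]
103 [[ 0.01297512 -0.2231739   0.0837584 ]
 [ 0.019485   -0.21098278  0.09446472]
 [ 0.02641558 -0.19014604  0.09836003]]
199 [[ 0.03353625 -0.06629966  0.26564153]
 [ 0.0383602  -0.01314306  0.27211872]
 [ 0.0434633   0.05599643  0.27524386]]
```

View pics/s49.png

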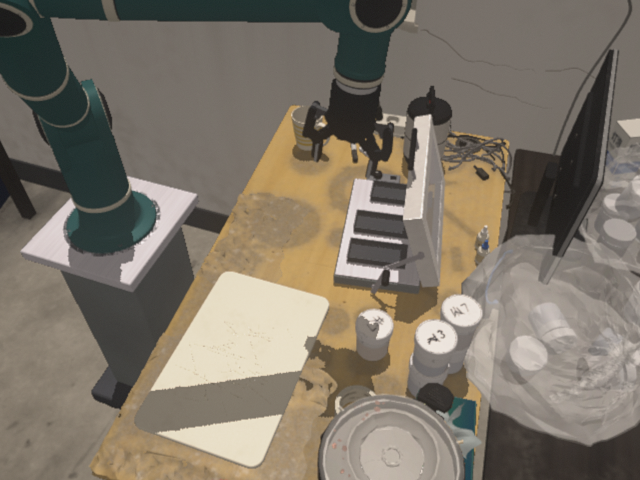

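View pics/t49.png

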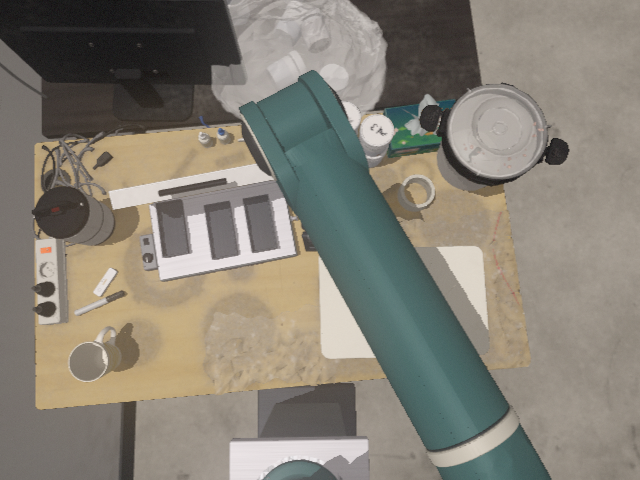

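Run:
```python
from h import *
pans(load('t49')); pans(load('s49'))
```

```text
pan [376 181  30  22 338] [0.0027 0.1033] [0.0719 0.0759] 6.8 x [-0.037  0.036] medz 0.0349
```

```bash
sed -i 's/im.max(-1)<85/im.max(-1)<TH2/; s/def pans(g,z=.048)/def pans(g,z=.048,TH2=115)/' h.py
python3 - <<'E'
from h import *
pans(load('t49')); pans(load('s49'))
a=cv2.imread('pics/t49.png')[160:300,120:320]; cv2.imwrite('pics/c49.png',cv2.resize(a,None,fx=4,fy=4,interpolation=2))
E
```

```text
pan [243 195  31  40 817] [ 0.008  -0.0924] [0.0604 0.0973] 88.8 x [-0.041  0.057] medz 0.0338
pan [157 200  27  23 439] [0.059  0.1096] [0.0619 0.0489] 89.1 x [0.035 0.084] medz 0.0346
pan [371 181  35  24 665] [-0.0032  0.1005] [0.0829 0.0771] 0.4 x [-0.045  0.038] medz 0.034
pan [ 355  210   52   29 1066] [-0.0082 -0.0112] [0.1224 0.0756] 0.2 x [-0.07   0.053] medz 0.0341
pan [ 348  238   60   28 1297] [-0.0056 -0.1032] [0.1307 0.0736] 0.6 x [-0.071  0.06 ] medz 0.034
```

View pics/c49.png

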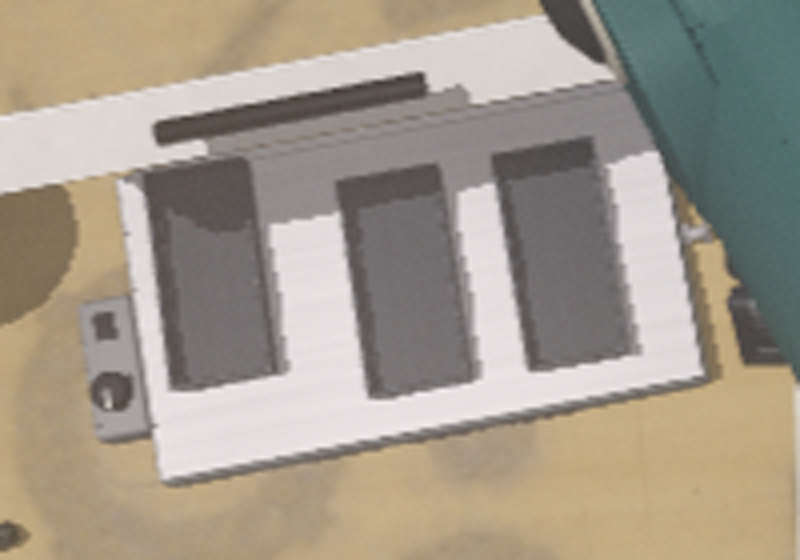

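```bash
python3 -m pendant '[[1,-0.02,0.01,-0.01,0.18],[1,-0.04,0.02,-0.02,0.36],[1,-0.06,0.03,-0.02,0.54],[1,-0.08,0.04,-0.02,0.72],[1,-0.1,0.05,-0.02,0.9],[1,-0.105,0.06,-0.02,1.08],[1,-0.105,0.062,-0.02,1.26],[1,-0.105,0.062,-0.02,1.406],[1,-0.105,0.062,-0.02,1.406]]'
python3 - <<'E'
from h import *
to(world(.082,0,.36),189.6);to(world(.075,0,.254),189.6)
E
```

```text
time_s: 61.6
position: [0.5398, 0.0564, 0.3795]
ee_rot: [[-0.981, -0.167, -0.101], [-0.162, 0.985, -0.058], [0.11, -0.041, -0.993]]
force: [0.2, -0.1, -0.0]
width: 0.0001
t61.6 pos [0.5398 0.0564 0.3795] yaw -170.6 own [-0.12   -0.101   0.3795] F [ 0.2 -0.1 -0. ] w 0.0001 j7 1.26
MOVE dxyz [-0.2025  0.1016 -0.0069] turn -0.0039 rows>=3.6
t61.6 pos [0.5398 0.0564 0.3795] yaw -170.6 own [-0.12   -0.101   0.3795] F [ 0.2 -0.1 -0. ] w 0.0001 j7 1.26
MOVE dxyz [-0.2071  0.1059  0.0992] turn -0.0039 rows>=4.0
```

```bash
python3 -m pendant '[[1,-0.06,0.04,-0.007,0],[1,-0.12,0.07,-0.007,0],[1,-0.17,0.1,-0.007,0],[1,-0.203,0.102,-0.007,0],[1,-0.203,0.102,-0.007,0],[1,-0.205,0.104,0.04,0],[1,-0.207,0.106,0.09,0],[1,-0.207,0.106,0.097,0],[1,-0.207,0.106,0.097,0]]'
python3 - <<'E'
from h import *
snap('side','s50.png');snap('wrist','w50.png'); to(world(-.01,0,.25),189.6)
E
```

```text
time_s: 62.72
position: [0.7154, 0.1882, 0.2573]
ee_rot: [[-0.981, -0.167, -0.101], [-0.162, 0.985, -0.058], [0.109, -0.04, -0.993]]
force: [-0.1, -0.5, 1.3]
width: 0.0002
t62.8 pos [0.716  0.1891 0.259 ] yaw -170.6 own [0.076  0.0004 0.259 ] F [0.9 0.2 1.2] w 0.0002 j7 1.08
MOVE dxyz [ 0.0845 -0.      0.0181] turn -0.0039 rows>=1.4
```

View pics/s50.png

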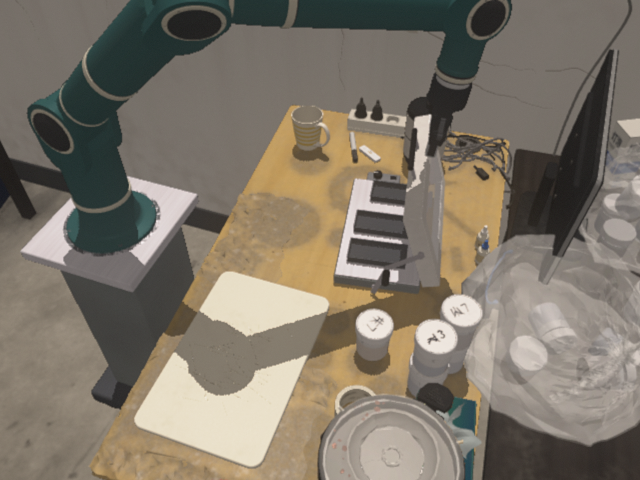

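View pics/w50.png

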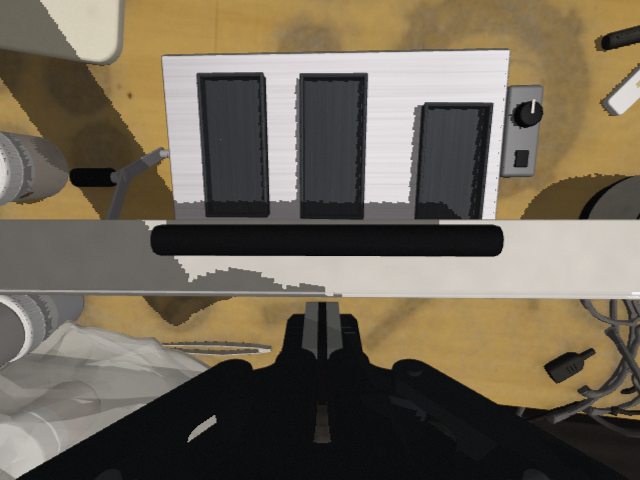

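```bash
python3 -m pendant '[[1,0.015,0,0.004,0],[1,0.027,0,0.006,0],[1,0.039,0,0.008,0],[1,0.051,0,0.01,0],[1,0.063,0,0.011,0],[1,0.075,0,0.012,0],[1,0.085,0,0.012,0]]'
python3 - <<'E'
from h import *
snap('side','s51.png');snap('wrist','w51.png'); to(world(-.04,0,.25),189.6)
E
```

```text
time_s: 63.7
position: [0.6306, 0.1746, 0.2564]
ee_rot: [[-0.981, -0.167, -0.098], [-0.162, 0.985, -0.057], [0.106, -0.04, -0.994]]
force: [0.5, 0.4, 0.8]
width: 0.0003
t63.8 pos [0.6305 0.1746 0.2566] yaw -170.6 own [-0.0108  0.0004  0.2566] F [0.8 0.3 0. ] w -0.0003 j7 1.02
MOVE dxyz [ 0.0284 -0.0001  0.0097] turn -0.0031 rows>=0.5
```

View pics/s51.png

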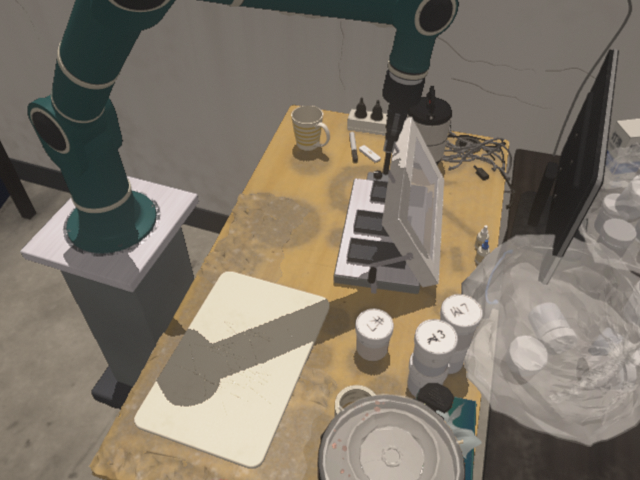

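View pics/w51.png

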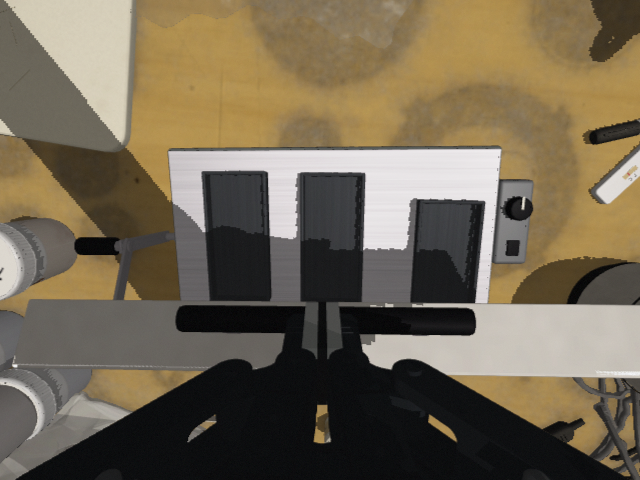

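```bash
python3 -m pendant '[[1,0.012,0,0,0],[1,0.025,0,-0.0,0],[1,0.035,0,-0.0,0],[1,0.035,0,-0.0,0],[1,0.035,0,-0.0,0],[1,0.035,0,0,0]]'
python3 - <<'E'
from h import *
snap('side','s52.png'); to(world(-.04,0,.25),189.6)
E
```

```text
time_s: 64.55
position: [0.5965, 0.1689, 0.2602]
ee_rot: [[-0.981, -0.167, -0.098], [-0.162, 0.985, -0.057], [0.106, -0.04, -0.994]]
force: [1.1, -1.1, 0.2]
width: -0.0001
t64.6 pos [0.5964 0.1689 0.2602] yaw -170.6 own [-0.0453  0.0005  0.2602] F [ 0.3 -0.5  0.3] w -0.0001 j7 1.01
MOVE dxyz [-0.0064 -0.0001  0.0095] turn -0.0035 rows>=0.2
```

View pics/s52.png

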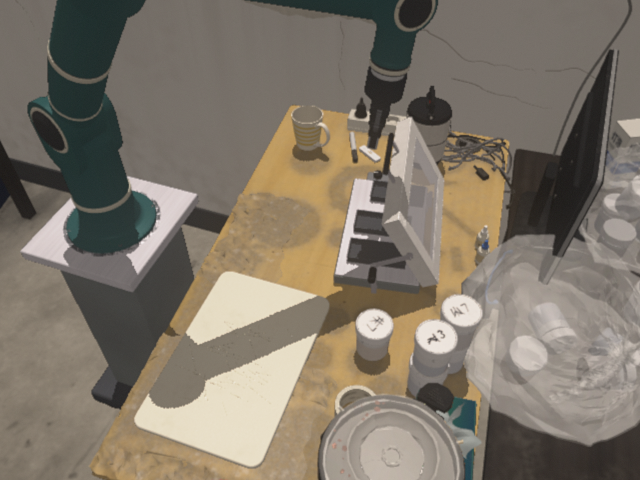

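```bash
cat >> h.py <<'E'
def hood(g):
    O=own(cloud(g)); im=g['image'].astype(int)
    m=(im.max(-1)<60)&(O[...,0]>-.2)&(O[...,0]<.12)&(abs(O[...,1])<.09)&(O[...,2]>.06)&(O[...,2]<.3)
    n,l,s,c=cv2.connectedComponentsWithStats(m.astype(np.uint8))
    for i in range(1,n):
        if s[i,4]>30: q=O[l==i]; print('dark',s[i],np.round(np.nanpercentile(q,[3,50,97],axis=0),3).tolist(),'ang',np.round(np.arctan2(np.nanmedian(q[:,2])-.035,.109-np.nanmedian(q[:,0])),3))
E
python3 - <<'E'
from h import *
hood(load('s49'));print();hood(load('s51'));print();hood(load('s52')); to(world(-.03,0,.25),189.6)
E
```

```text
dark [408 129   9  41 178] [[0.034, -0.066, 0.267], [0.039, -0.013, 0.272], [0.043, 0.054, 0.275]] ang 1.282

dark [386 141   8  10  60] [[-0.014, -0.019, 0.266], [-0.008, -0.014, 0.278], [-0.002, -0.01, 0.29]] ang 1.123
dark [384 153   6  21  80] [[-0.012, -0.067, 0.25], [-0.009, -0.041, 0.253], [-0.005, -0.008, 0.256]] ang 1.077

dark [384 133   9  41 154] [[-0.013, -0.066, 0.25], [-0.009, -0.007, 0.253], [-0.005, 0.055, 0.256]] ang 1.076
dark [369 137   8  11  57] [[-0.048, -0.017, 0.271], [-0.043, -0.014, 0.281], [-0.037, -0.009, 0.292]] ang 1.019
t64.6 pos [0.5964 0.1689 0.2602] yaw -170.6 own [-0.0453  0.0005  0.2602] F [ 0.3 -0.5  0.3] w -0.0001 j7 1.01
MOVE dxyz [-0.0163 -0.0001  0.0085] turn -0.0035 rows>=0.3
```

Run:
```python
from h import *
s=bot.read_state();R=np.array(s['ee_rot'])
def p(x,z): print(x,z,np.round(R.T@(world(x,0,z)-s['position']),3))
p(-.045,.275);p(-.012,.275);p(-.009,.256)
for a in (60,57,54,51,48,45,42):
    a=np.radians(a); p(round(.109-.24*np.cos(a)-.004,3),round(.035+.24*np.sin(a)+.000,3))
```

```text
-0.045 0.275 [ 0.001 -0.001 -0.015]
-0.012 0.275 [-0.032 -0.001 -0.018]
-0.009 0.256 [-0.037 -0.     0.   ]
-0.015 0.243 [-0.032  0.     0.014]
-0.026 0.236 [-0.022  0.     0.022]
-0.036 0.229 [-0.013  0.001  0.03 ]
-0.046 0.222 [-0.003  0.001  0.038]
-0.056 0.213 [0.006 0.001 0.048]
-0.065 0.205 [0.014 0.002 0.057]
-0.073 0.196 [0.021 0.002 0.067]
```

```bash
python3 -m pendant '[[1,0.0,0,-0.015,0],[1,-0.032,0,-0.018,0],[1,-0.034,0,-0.01,0],[1,-0.034,0,0.005,0],[1,-0.032,0,0.014,0],[1,-0.022,0,0.022,0],[1,-0.013,0,0.03,0],[1,-0.003,0,0.038,0],[1,0.006,0,0.048,0],[1,0.014,0,0.057,0]]'
python3 - <<'E'
from h import *
g=snap('side','s53.png'); hood(g); to(world(-.12,0,.25),189.6)
E
```

```text
time_s: 65.85
position: [0.5762, 0.1629, 0.2038]
ee_rot: [[-0.981, -0.167, -0.099], [-0.162, 0.985, -0.057], [0.107, -0.04, -0.993]]
force: [0.4, 0.2, 0.3]
width: -0.0001
dark [354 135  22  33 248] [[-0.074, -0.062, 0.213], [-0.062, -0.029, 0.276], [-0.043, 0.004, 0.299]] ang 0.954
dark [350 166   7  23  75] [[-0.079, -0.066, 0.198], [-0.076, -0.04, 0.202], [-0.072, -0.009, 0.205]] ang 0.736
t65.9 pos [0.5748 0.1626 0.2028] yaw -170.6 own [-0.0677 -0.0022  0.2028] F [-1.3 -0.9 -0.3] w -0.0002 j7 0.97
MOVE dxyz [ 0.0572  0.0003 -0.0412] turn -0.0030 rows>=1.1
```

View pics/s53.png

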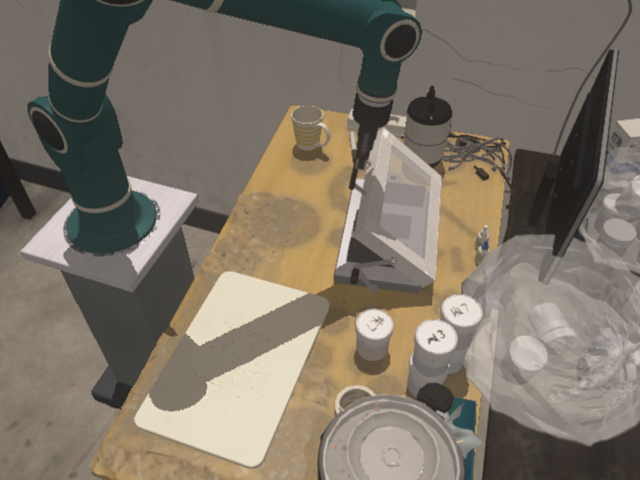

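```bash
python3 -m pendant '[[1,0,0,-0.05,0],[1,0.0,0,-0.09,0],[1,0.03,0,-0.09,0],[1,0.03,0,-0.09,0],[1,0.03,0,-0.09,0],[1,0.03,0,-0.09,0],[1,0.03,0,-0.09,0],[1,0.03,0,-0.09,0],[1,0.03,0,-0.09,0],[1,0.03,0,-0.09,0]]'
python3 - <<'E'
from h import *
g=snap('side','s54.png'); hood(g); g=snap('wrist','w54.png');to(world(-.12,0,.25),189.6)
E
```

```text
time_s: 67.15
position: [0.5545, 0.1629, 0.2954]
ee_rot: [[-0.981, -0.168, -0.101], [-0.163, 0.985, -0.058], [0.11, -0.041, -0.993]]
force: [0.3, -0.3, -0.1]
width: -0.0001
t67.2 pos [0.5545 0.1629 0.2955] yaw -170.6 own [-0.0877  0.0015  0.2955] F [ 0.1  0.5 -0.1] w 0.0001 j7 1.01
MOVE dxyz [0.0271 0.0004 0.0488] turn -0.0030 rows>=0.9
```

View pics/s54.png

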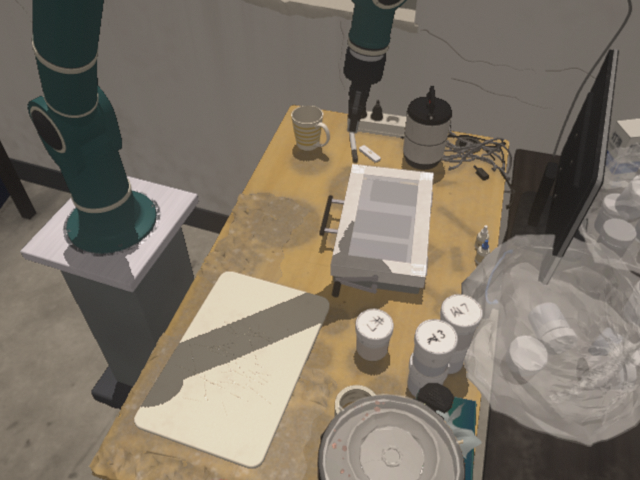

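View pics/w54.png

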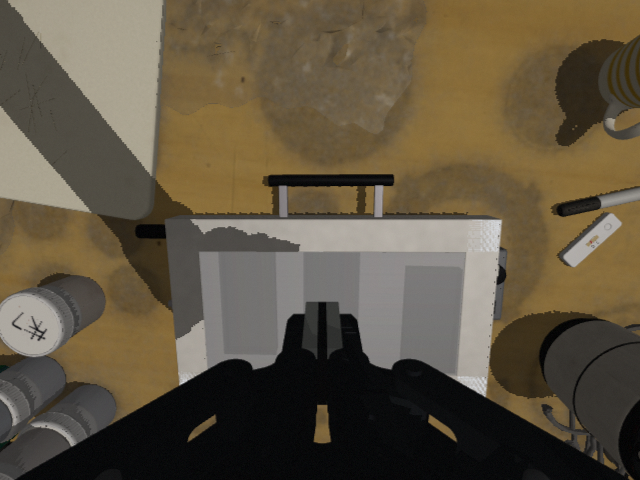

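```bash
python3 -m pendant '[[1,0.1,0,-0.05,0],[1,0.1,0,-0.05,0],[1,0.1,0,-0.05,0],[1,0.1,0,-0.05,0],[1,0.1,0,-0.05,0]]'
python3 - <<'E'
from h import *
g=snap('side','s55.png'); g=load('s55')
for nm in('s55','w54'):
    g=load(nm);O=own(cloud(g)); im=g['image'].astype(int)
    m=(im.max(-1)<60)&(O[...,0]>-.16)&(O[...,0]<-.11)&(abs(O[...,1])<.07)&(O[...,2]>.015)&(O[...,2]<.1)
    q=O[m]; print(nm,'handle',len(q),np.percentile(q,[5,50,95],axis=0))
    m=(im.min(-1)>140)&(abs(O[...,1]+.15)<.015)&(O[...,2]>.04)&(O[...,2]<.14)
    for x in (-.09,-.05,0,.05,.09):
        s=O[m&(abs(O[...,0]-x)<.008)]; 
        if len(s): print(x,len(s),np.median(s[:,2]))
a=cv2.imread('pics/s55.png')[140:320,300:460]; cv2.imwrite('pics/c55.png',cv2.resize(a,None,fx=3.3,fy=3.3,interpolation=2))
E
```

```text
time_s: 67.88
position: [0.4621, 0.1492, 0.3554]
ee_rot: [[-0.981, -0.167, -0.103], [-0.162, 0.985, -0.058], [0.111, -0.04, -0.993]]
force: [-0.1, -0.9, 0.0]
width: 0.0001
s55 handle 106 [[-0.14198357 -0.06591262  0.04611474]
 [-0.13931409 -0.01481435  0.05073929]
 [-0.13607558  0.04839645  0.05434385]]
-0.09 20 0.06718854621631748
-0.05 75 0.06780040773661777
0 79 0.06801606985365083
0.05 78 0.06841763528748523
0.09 81 0.06827351264962422
w54 handle 1416 [[-0.14526974 -0.05906872  0.04889887]
 [-0.1402442   0.00178378  0.05200068]
 [-0.13498705  0.05703113  0.05374267]]
-0.09 14 0.0692819109984541
0.05 343 0.06978327477542756
```

View pics/c55.png

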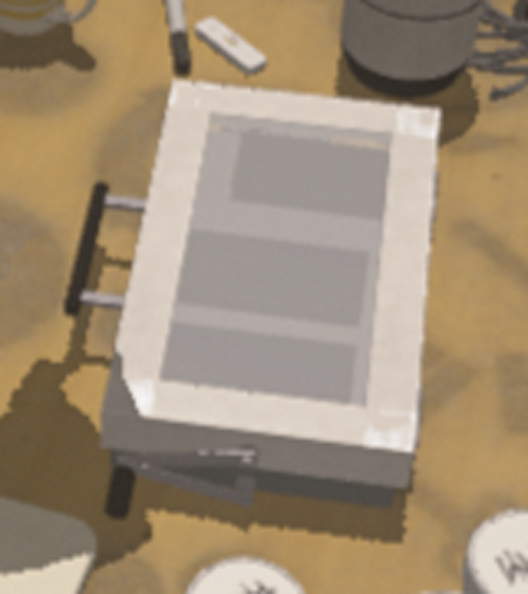

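```bash
python3 -c "
from cell import bot
print(bot.sign_off(), bot.read_state()['time_s'])"
```

```text
the job is handed in; nothing more can be done
the job is handed in; nothing more can be done
```

All three pans are on the warming plate open side up, the hood is shut, and I handed the job in at about 68 s of the 210 s allowed.

- **First pan:** it was already open side up, so I gripped it, carried it over and set it in the left slot.
- **Second pan:** I levered it up against the front of the housing, pushed it over onto the plate and moved it into the middle slot. It slid up over the edge twice before it stood.
- **Third pan:** it slipped from the grip and came down standing on its long side in front of the housing. I picked it up from there, stood it on the plate, tipped it over and pushed it in.
- **Hood:** with all pans on and the hood still locked, I pulled the stay knob past centre. I then pushed the hood's handle until it sank shut by itself.

**Last checks:**
- Through the shut hood's window all three pans showed in place. Before closing they measured flat, with centres at about x −0.01, −0.01 and +0.014 m in the dryer's frame, so inside the limits.
- The left pan was knocked roughly 15 to 20 mm towards the back stop partway through. It stayed inside the limits, so I left it.
- The shut hood's top was level to about 1 mm over 180 mm, which I read as fully shut. I did not measure the joint angle itself.
- In the pictures the jar looked where it started, and I never touched it on purpose. I did not measure its final position.
- The gripper body leaned on the hood or stay with about 13 N once, on my first try for the stay knob; the limit is 40 N. The arm was clear of everything at the end.

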